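# Put rinsed paint pots to dry and lock the stand

## Task

The rinsed mixing pots lie on their sides on the table: put every one of them upside down, mouth on the base, over a peg of the drying stand (one pot per peg, any peg). Then swing both gates of the stand fully shut, and only then lock each with one of the two bent pins, passing the pin's tip through the gate's ring and following the bend round until the middle of the bend has gone through the ring, and leave the pin standing on its foot.

Things in the scene. Friction and masses are not known exactly. Their poses are not given: they have to be found in the camera images.
- pot_a_c (a point): centre of an open square aluminium mixing pot, 50x50 mm outside, 80 mm long, walls 3 mm (44 mm square inside), closed end 4 mm thick, 90 g; it lies on its side on the table at the start. Its x axis runs along the pot from the open mouth (at x = -40 mm) to the closed end (at x = +40 mm); y and z are square to its flat sides, so turned upside down its x axis points straight up. Two or three pots are there from start to start (an absent one reads None).
- pot_b_c (a point): centre of an open square aluminium mixing pot, 50x50 mm outside, 80 mm long, walls 3 mm (44 mm square inside), closed end 4 mm thick, 90 g; it lies on its side on the table at the start. Its x axis runs along the pot from the open mouth (at x = -40 mm) to the closed end (at x = +40 mm); y and z are square to its flat sides, so turned upside down its x axis points straight up. Two or three pots are there from start to start (an absent one reads None).
- pot_c_c (a point): centre of an open square aluminium mixing pot, 50x50 mm outside, 80 mm long, walls 3 mm (44 mm square inside), closed end 4 mm thick, 90 g; it lies on its side on the table at the start. Its x axis runs along the pot from the open mouth (at x = -40 mm) to the closed end (at x = +40 mm); y and z are square to its flat sides, so turned upside down its x axis points straight up. Two or three pots are there from start to start (an absent one reads None).
- peg_right (a point): top of the right (as the robot sees it) of the stand's three upright wooden drying pegs: 26 mm diameter with a tapered tip, rising 56 mm from the 12 mm thick plywood base (90 mm deep, 410 mm wide), 110 mm apart in a row along the stand's y. Round its root is a collar 38 mm wide and 3 mm high. The frame is the stand's: x to its back, y to its left, z up. A seated pot stands with its mouth on the base, its centre 52 mm above the table. The stand is fixed.
- peg_middle (a point): top of the middle (as the robot sees it) of the stand's three upright wooden drying pegs: 26 mm diameter with a tapered tip, rising 56 mm from the 12 mm thick plywood base (90 mm deep, 410 mm wide), 110 mm apart in a row along the stand's y. Round its root is a collar 38 mm wide and 3 mm high. The frame is the stand's: x to its back, y to its left, z up. A seated pot stands with its mouth on the base, its centre 52 mm above the table. The stand is fixed.
- peg_left (a point): top of the left (as the robot sees it) of the stand's three upright wooden drying pegs: 26 mm diameter with a tapered tip, rising 56 mm from the 12 mm thick plywood base (90 mm deep, 410 mm wide), 110 mm apart in a row along the stand's y. Round its root is a collar 38 mm wide and 3 mm high. The frame is the stand's: x to its back, y to its left, z up. A seated pot stands with its mouth on the base, its centre 52 mm above the table. The stand is fixed.
- ring_right (a point): centre of the hole of the right steel staple ring, fixed to the front of the stand and 75 mm in front of the peg row, 40 mm above the table; the hole is 18 mm wide, the ring's wire 5 mm thick. It stands upright: its hole is passed along the stand's y (x to the stand's back, y to its left, z up). When the right gate is shut the ring sticks forward out of the gate's slot; a pin through it then bars the gate. The table in front of the ring is free for the pin's foot.
- gate_right (a joint): angle of the right gate, rad: 0 shut (against its stop, along the front of the stand, 17 mm behind the rings' centres), growing to 1.3 as it swings out towards the robot about its upright hinge; it starts open, between 0.7 and 1.15, and stays where it is left (light friction, under 1 N at the knob). A low wire frame 160 mm long, its rails 22 and 58 mm above the table.
- knob_right (a point): grip point of the upright round black knob at the free end of the right gate: 14 mm diameter, from 59 to 105 mm above the table; this point is 85 mm up and 160 mm from the hinge axis
- hinge_right (a point): point on the upright hinge axis of the right gate, 85 mm above the table, at the right end of the stand's front. Shut, the gate points from here along the stand's y towards the other hinge.
- ring_left (a point): centre of the hole of the left steel staple ring, fixed to the front of the stand and 75 mm in front of the peg row, 40 mm above the table; the hole is 18 mm wide, the ring's wire 5 mm thick. It stands upright: its hole is passed along the stand's y (x to the stand's back, y to its left, z up). When the left gate is shut the ring sticks forward out of the gate's slot; a pin through it then bars the gate. The table in front of the ring is free for the pin's foot.
- gate_left (a joint): angle of the left gate, rad: 0 shut (against its stop, along the front of the stand, 17 mm behind the rings' centres), growing to 1.3 as it swings out towards the robot about its upright hinge; it starts open, between 0.7 and 1.15, and stays where it is left (light friction, under 1 N at the knob). A low wire frame 160 mm long, its rails 22 and 58 mm above the table.
- knob_left (a point): grip point of the upright round black knob at the free end of the left gate: 14 mm diameter, from 59 to 105 mm above the table; this point is 85 mm up and 160 mm from the hinge axis
- hinge_left (a point): point on the upright hinge axis of the left gate, 85 mm above the table, at the left end of the stand's front. Shut, the gate points from here along the stand's y towards the other hinge.
- pin_a_grip (a point): grip point of a bent locking pin, 55 mm above the table as it stands, in its upright black handle: 14 mm thick along x, 24 mm along y, from 6 to 72 mm high, on a round steel foot 48 mm across and 10 mm high. From the handle's side a 6 mm steel bar bends level, 40 mm above the table, through a half circle. Axes: z up, x outwards from the centre of the bend to the handle. 250 g. The pin stands by itself on its foot.
- pin_a_bend (a point): centre of that pin's half-circle bend: radius 50 mm to the middle of the bar, 40 mm above the table. In this frame the handle is at x = +50 mm, the middle of the bend at y = -50 mm and the free tip at x = -50 mm (seen from above the bar runs clockwise from handle to tip).
- pin_b_grip (a point): grip point of a bent locking pin, 55 mm above the table as it stands, in its upright black handle: 14 mm thick along x, 24 mm along y, from 6 to 72 mm high, on a round steel foot 48 mm across and 10 mm high. From the handle's side a 6 mm steel bar bends level, 40 mm above the table, through a half circle. Axes: z up, x outwards from the centre of the bend to the handle. 250 g. The pin stands by itself on its foot.
- pin_b_bend (a point): centre of that pin's half-circle bend: radius 50 mm to the middle of the bar, 40 mm above the table. In this frame the handle is at x = +50 mm, the middle of the bend at y = -50 mm and the free tip at x = -50 mm (seen from above the bar runs clockwise from handle to tip).

How it is judged:
By the outcome, as a careful person would: the job done as asked, in the order asked, and still so for the second after the job is handed in, with the robot touching nothing.
Of pot_a, pot_b, pot_c only 2 to 3 are there at a start; the rules pass over those that are not, and their reading is None.
At some moment in a run one of pot_a, pot_b, pot_c, pin_a, pin_b may be knocked a few centimetres aside while the robot is not near it.
It also fails if it takes over 210 s, if anything falls off the work surface, if the arm or the gripper's body presses on something with over 40 N, if the wrist force passes 120 N, or if a joint passes its speed limit or range.

## Robot

A 7-joint arm with a two-finger parallel gripper is mounted at the origin on a cart in front of the work surface, level with it; the furniture and walls round the work are solid. World frame = base frame: x ahead of the robot, y to its left, z up, the work surface at z = 0. Lengths are in m, angles in rad, forces in N, time in s.
With the tool pointing down it reaches from about 0.35 to 0.9 m from the base axis. Payload 8.1 kg.
Tool frame: the origin (TCP) lies at the very end of the fingers, on their centre line; the grasp point (between the pads) lies 19 mm behind it (arm.grip_depth is the distance from the TCP to the grasp point, in m); x points along the fingers, z is the direction in which the jaws open and shut, and the axes are right-handed (so a half turn about x gives the same grasp; the last joint's range is limited). The gripper opens to 92 mm and grips with 3 to 60 N. Pads are 19 mm wide; open, the fingers measure 130 mm over their backs; the gripper's body (75 mm by 190 mm) begins 47 mm behind the grasp point.
Start: joints at [-1.415, 0.434, 0.025, 1.573, -0.012, 1.134, -0.075], TCP at [0.16, 0.604, 0.227] pointing down, gripper open.
Joint ranges: [-2.62, 2.62], [-0.44, 2.09], [-1.27, 1.32], [0.08, 2.57], [-1.32, 4.46], [0.12, 2], [-2.74, 2.74]. Speed limits (rad/s): [2.22, 2.22, 3.01, 3.01, 3.14, 3.14, 3.14].

## Interface

Orientations are given as a rotation vector (axis times angle).
In Python, from cell import status, cams, arm gives the robot as it stands. The module is installed in compiled form; this text tells all that it offers.
- The arm moves only by the tool step_arm, never from a script. Its argument "rows" is a list of rows, each a list of 7 numbers: the gripper command: -1 is fully open, 1 is shut, values between are in proportion, then the shift along the tool's x, y, z as a fraction of full scale, then the turn, a rotation vector about the tool's x, y, z as a fraction of full scale. In form: [[grip, x, y, z, rx, ry, rz], ...]. A call has 1 to 12 rows; each row is the pose to reach, as a shift and turn from the pose commanded when the call began, along the tool's axes at that moment; what a row does not reach only later rows make up. Full scale, the value 1, is 80 cm for a shift and 60 degrees for a turn. A row lasts 1/12 s, in which the tool goes at most 41.7 mm and 7.16 degrees, less where a joint would pass 70% of its speed; a pose out of reach is approached as far as the arm can. A call with a number of a shift or a turn outside -1 to 1 is refused whole. A call with a gripper value outside its range is refused whole. The fingers move at their own pace and stop on an object; "newtons" is the grip in N (left out, the last holds). Time passes only in rows, so rows that repeat a pose let the fingers close. It gives the time, the measured TCP pose, the force and the opening at its end, in the units of the state.
- status.observe(): the state, without advancing time (a new reading comes with each control period).
- cams.get_image(name): name is "scene" or "top" or "wrist"; returns a dict with "pixels" (400x640x3 uint8, red, green, blue), "range_z" (400x640 float32, m along the optical axis (not along the pixel's ray), 0 where there is no reading), "camera_matrix" (3x3 intrinsics, pixels), "eye" and "attitude" of the camera in the world; the wrist camera has in their place "tool_from_camera" (4x4, takes a point from camera to tool coordinates, whose origin is the TCP and whose axes are the tool frame's). Camera axes: x right, y down, z forward; pixel columns grow to the right and rows downward; lengths in m; the calibration is good to about 2 mm. A picture is of the moment at which its call begins: read the wrist's pose just before it.
- arm.sign_off(): hands the job in, once; it reports no verdict.
The state is a dict: "clock": time; "joints": joint angles; "dq": joint speeds; "joint_efforts": joint torques, N m; "position": TCP position; "ee_rot": TCP orientation; "force": force on the tool from outside, world axes, zero at the start; "ft_torque": the same for the moment, N m; "width": opening from 0.0 (shut) to 1.0 (fully open).
Only numpy, scipy, OpenCV 4.12 (cv2) and the standard library are available. Lean on these libraries where they do the work, as an engineer would, in place of code of your own. Each camera call takes 0.05 s, during which the arm holds its last target.

## Working session

There is one attempt and no reset: what is moved stays moved. The work goes in short steps, Python scripts to look and compute and a tool call to move; the robot and the scene stay as the last step left them, time stands still between calls to the robot, and variables do not carry over. Pictures are saved under pics/ and viewed, and the job is handed in when it is done.

Besides the shell and the picture viewer there is one more tool, called after "Call:" as a command line: name --pt "numbers of a row" for each row, then --argument value for the rest. step_arm: Moves the arm, as the interface text tells. Its arguments: {"type":"object","properties":{"rows":{"type":"array","items":{"type":"array","items":{"type":"number"}}},"newtons":{"type":"number"}},"required":["rows"]}

```bash
mkdir -p pics
cat > h.py <<'E'
import numpy as np, cv2
from cell import status, cams, arm
from scipy.spatial.transform import Rotation as R
def snap(name,fn,crop=None,scale=1):
    s=status.observe(); im=cams.get_image(name)
    p=im['pixels'][:,:,::-1].copy()
    if crop: x0,y0,x1,y1=crop; p=p[y0:y1,x0:x1]
    if scale!=1: p=cv2.resize(p,None,fx=scale,fy=scale,interpolation=cv2.INTER_CUBIC)
    cv2.imwrite('pics/'+fn,p); im['s']=s; return im
def camT(im):
    T=np.eye(4)
    if 'eye' in im:
        a=np.array(im['attitude']); T[:3,:3]=R.from_rotvec(a).as_matrix() if a.shape==(3,) else (R.from_quat(a).as_matrix() if a.shape==(4,) else a)
        T[:3,3]=im['eye']; return T
    s=im['s']; T[:3,:3]=R.from_rotvec(s['ee_rot']).as_matrix(); T[:3,3]=s['position']
    return T@np.array(im['tool_from_camera'])
def cloud(im):
    K=np.array(im['camera_matrix']); z=im['range_z']; v,u=np.mgrid[:z.shape[0],:z.shape[1]]
    P=np.stack([(u-K[0,2])/K[0,0]*z,(v-K[1,2])/K[1,1]*z,z],-1); T=camT(im)
    W=P@T[:3,:3].T+T[:3,3]; W[z<=0]=np.nan; return W
def ray(im,u,v,h):
    K=np.array(im['camera_matrix']);T=camT(im)
    d=T[:3,:3]@np.array([(u-K[0,2])/K[0,0],(v-K[1,2])/K[1,1],1]); o=T[:3,3]
    return o+d*(h-o[2])/d[2]
E
python3 - <<'E'
from h import *
s=status.observe(); print(s)
for n in ['scene','top','wrist']:
    im=snap(n,n+'0.png')
    print(n,im['camera_matrix'],im.get('eye'),im.get('attitude'),im.get('tool_from_camera'))
E
```

```text
{'clock': 0.0, 'joints': array([-1.41459972,  0.43524751,  0.02500693,  1.57411418, -0.01161293,
        1.13399759, -0.07510311]), 'dq': array([ 1.72854593e-03,  1.34853593e-06,  1.14030261e-04,  7.06466483e-04,
       -3.61126630e-04,  1.01034327e-03, -3.92758521e-04]), 'joint_efforts': array([ 9.61826336e-04, -6.67871904e+01,  9.86006297e-01, -3.14460218e+01,
       -6.02407311e-02,  4.29772201e-02,  1.88463505e-04]), 'position': array([0.15988613, 0.60366278, 0.22592352]), 'ee_rot': array([-1.01748174,  1.32183869,  1.01564272]), 'force': array([ 0.24836369,  0.02494547, -0.04167443]), 'ft_torque': array([0.02085969, 0.01714377, 0.01282775]), 'width': 0.9978559403694104}
scene [[407.04764879   0.         313.70283309]
 [  0.         407.04764879 204.37507714]
 [  0.           0.           1.        ]] [-0.02207255 -0.73867736  0.80996062] [-2.15639916  0.71275292 -0.34348106] None
top [[446.30515542   0.         316.94569842]
 [  0.         446.30515542 197.07771361]
 [  0.           0.           1.        ]] [ 0.29291742 -0.00903787  1.31641775] [-2.15087404  2.10587624 -0.19079455] None
wrist [[294.69278818   0.         320.08671652]
 [  0.         294.69278818 196.35315352]
 [  0.           0.           1.        ]] None None [[-8.31578915e-04 -2.90635855e-01  9.56833375e-01 -1.57536931e-01]
 [ 7.33855505e-04 -9.56833626e-01 -2.90635293e-01  7.82140951e-02]
 [ 9.99999385e-01  4.60491258e-04  1.00896739e-03  6.89745929e-04]
 [ 0.00000000e+00  0.00000000e+00  0.00000000e+00  1.00000000e+00]]
```

Run:
```python
from h import *
im=snap('top','t1.png',(170,120,500,310),2.4)
W=cloud(im); np.save('W0.npy',W)
for (u,v) in [(198,196),(402,181),(463,221),(256,151),(293,154),(330,158),(192,258),(405,262),(249,217),(311,215)]:
    print((u,v),np.round(W[v,u],3))
im=snap('scene','s1.png',(170,120,490,360),2.5)
```

```text
(198, 196) [0.517 0.335 0.05 ]
(402, 181) [ 0.574 -0.253  0.05 ]
(463, 221) [ 0.46  -0.425  0.052]
(256, 151) [0.649 0.171 0.07 ]
(293, 154) [0.644 0.065 0.064]
(330, 158) [ 0.633 -0.043  0.068]
(192, 258) [0.341 0.352 0.008]
(405, 262) [ 0.34  -0.257  0.061]
(249, 217) [0.454 0.18  0.085]
(311, 215) [0.465 0.008 0.077]
```

Run:
```python
from h import *
im=cams.get_image('top'); p=im['pixels'][:,:,::-1]; W=cloud(im)
cr=[p[v-28:v+28,u-28:u+28] for u,v in [(197,197),(402,181),(463,221)]]
im2=cams.get_image('scene'); p2=im2['pixels'][:,:,::-1]
cr2=[p2[v-28:v+28,u-28:u+28] for u,v in [(254,166),(388,259),(407,328)]]
o=np.vstack([np.hstack([cv2.resize(c,(260,260),interpolation=cv2.INTER_CUBIC) for c in C]) for C in (cr,cr2)])
cv2.imwrite('pics/pots.png',o)
print(status.observe()['clock'])
M=R.from_rotvec(status.observe()['ee_rot']).as_matrix(); print(M.round(2))
# tops
for (u,v) in [(197,197),(402,181),(463,221)]:
    sub=np.zeros(W.shape[:2],bool); sub[v-25:v+25,u-25:u+25]=1
    m=sub&(W[...,2]>0.044)&(W[...,2]<0.06)
    pts=W[m][:,:2].astype(np.float32)
    (c,sz,a)=cv2.minAreaRect(pts); print(c,sz,a,m.sum(), pts.mean(0), np.median(W[m][:,2]))
```

```text
0.35
[[-0.   -0.97  0.26]
 [-0.    0.26  0.97]
 [-1.    0.   -0.  ]]
(0.516130805015564, 0.34317946434020996) (0.04960907623171806, 0.0809309259057045) 0.24445129930973053 479 [0.5161903  0.34271803] 0.05041800175954192
(0.578038215637207, -0.2565172612667084) (0.04980694130063057, 0.08159780502319336) 25.227100372314453 460 [ 0.5777634  -0.25594026] 0.05026302131823346
(0.4639046788215637, -0.43280738592147827) (0.04994223639369011, 0.08030333369970322) 21.71128273010254 481 [ 0.46402562 -0.4329561 ] 0.05054221061062392
```

Run:
```python
from h import *
for name,gs in [('top',[(197,197),(402,181),(463,221)]),('scene',[(254,166),(388,259),(407,328)])]:
  im=cams.get_image(name); W=cloud(im)
  for (u,v),c,a in zip(gs,[(.516,.343),(.578,-.2565),(.464,-.433)],[0.24,25.2,21.7]):
    a=np.radians(a); l=np.array([-np.sin(a),np.cos(a)]); w=np.array([np.cos(a),np.sin(a)])
    D=W[...,:2]-np.array(c); s=D@l; t=D@w; z=W[...,2]
    for sg in (1,-1):
      m=(np.abs(t)<.02)&(sg*s>.0)&(sg*s<.075)&(z<.046)&(z>0.004)
      print(name,c,'end y','+' if sg>0 else '-',m.sum(), [ (int(x),int(y)) for x,y in zip(np.round(1000*sg*s[m]),np.round(1000*z[m]))][:25])
```

```text
top (0.516, 0.343) end y + 21 [(36, 44), (41, 44), (73, 9), (32, 46), (26, 45), (74, 5), (62, 5), (40, 45), (5, 45), (73, 4), (70, 4), (67, 4), (16, 45), (58, 5), (69, 5), (36, 45), (13, 46), (37, 43), (36, 45), (75, 5), (39, 45)]
top (0.516, 0.343) end y - 63 [(25, 43), (38, 38), (40, 33), (28, 43), (35, 45), (39, 41), (40, 31), (39, 16), (26, 45), (40, 41), (39, 25), (40, 18), (0, 45), (35, 44), (40, 42), (39, 28), (39, 13), (32, 46), (39, 36), (39, 24), (39, 14), (38, 35), (39, 25), (39, 11), (49, 4)]
top (0.578, -0.2565) end y + 37 [(33, 45), (38, 4), (39, 5), (41, 5), (38, 7), (32, 4), (30, 7), (61, 5), (59, 4), (41, 6), (38, 4), (29, 4), (36, 45), (31, 46), (45, 6), (36, 6), (11, 46), (73, 5), (57, 6), (40, 6), (38, 5), (34, 46), (37, 7), (67, 4), (65, 5)]
top (0.578, -0.2565) end y - 14 [(37, 44), (37, 45), (54, 5), (60, 5), (65, 5), (73, 6), (19, 45), (2, 45), (7, 44), (54, 5), (62, 6), (30, 44), (3, 42), (13, 45)]
top (0.464, -0.433) end y + 51 [(3, 45), (14, 46), (28, 6), (26, 7), (1, 44), (29, 5), (41, 4), (39, 7), (36, 6), (38, 8), (36, 44), (30, 4), (35, 45), (56, 4), (5
[... 600 characters left out ...]
5) end y + 7 [(66, 5), (57, 4), (49, 5), (57, 4), (43, 6), (28, 19), (41, 4)]
scene (0.578, -0.2565) end y - 36 [(42, 44), (41, 35), (42, 44), (41, 27), (41, 34), (41, 22), (41, 41), (41, 28), (42, 39), (42, 24), (42, 43), (42, 31), (42, 18), (42, 37), (41, 24), (41, 9), (42, 32), (41, 15), (41, 35), (41, 22), (41, 10), (52, 4), (41, 30), (41, 18), (42, 25)]
scene (0.464, -0.433) end y + 3 [(63, 4), (71, 5), (56, 4)]
scene (0.464, -0.433) end y - 31 [(42, 43), (42, 42), (42, 32), (42, 44), (42, 23), (42, 36), (42, 44), (42, 24), (42, 35), (42, 15), (42, 45), (42, 25), (42, 37), (42, 17), (42, 27), (42, 5), (42, 39), (42, 16), (42, 29), (42, 5), (42, 18), (18, 16), (42, 29), (42, 6), (53, 5)]
```

```bash
cat >> h.py <<'E'
from scipy.optimize import least_squares
def clouds(names=('top','scene')):
    return {n:cloud(cams.get_image(n)) for n in names}
def tool(d_deg,tau_deg):
    a=np.radians(d_deg); t=np.radians(tau_deg); d=np.array([np.cos(a),np.sin(a),0]); z=np.array([0,0,1.])
    zt=np.cross(z,d); x=np.sin(t)*d-np.cos(t)*z; return np.stack([x,np.cross(zt,x),zt],1)
def go(grip,d,tau,depth=0.019,Rt=None):
    """print row args for grasp point at grip"""
    s=status.observe(); Rc=R.from_rotvec(s['ee_rot']).as_matrix()
    if Rt is None: Rt=tool(d,tau)
    p=np.array(grip)+depth*Rt[:,0]
    dp=Rc.T@(p-s['position'])/0.8; rv=R.from_matrix(Rc.T@Rt).as_rotvec(); ang=np.degrees(np.linalg.norm(rv)); rv=rv/np.radians(60)
    dist=np.linalg.norm(p-s['position'])
    print('TCP',p.round(4),'row',np.round(np.r_[dp,rv],4).tolist(),'rows>=%.1f'%max(dist/.0417,ang/7.16),'ang %.0f'%ang)
def check(grip,d,tau,W,margin=0.005,zmin=0.012,excl=None):
    Rt=tool(d,tau); p=np.array(grip)+0.019*Rt[:,0]
    P=W.reshape(-1,3); P=P[np.isfinite(P).all(1)&(P[:,2]>zmin)]; L=(P-p)@Rt
    m=(L[:,0]<-.066+margin)&(L[:,0]>-.25)&(abs(L[:,1])<.0375+margin)&(abs(L[:,2])<.095+margin)
    f=(L[:,0]>-.066)&(L[:,0]<margin)&(abs(L[:,1])<.0125+margin)&(abs(L[:,2])<.065+margin)&(abs(L[:,2])>.046-margin)
    print('body hits',m.sum(),P[m][:3].round(3).tolist(),'finger hits',f.sum(),P[f][:3].round(3).tolist())
def show(): 
    s=status.observe(); print('t',s['clock'],'p',s['position'].round(4),'F',s['force'].round(1),'w',round(s['width'],3),'q',s['joints'].round(2)); return s
E
python3 - <<'E'
from h import *
C=clouds()
for n,W in C.items():
  for c0 in [(.649,.171),(.644,.065),(.633,-.043)]:
    z=W[...,2]; m=(np.hypot(W[...,0]-c0[0],W[...,1]-c0[1])<.028)&(z>.022)&(z<.050)
    P=W[m]; 
    for zl,zh in [(.022,.055)]:
      r=least_squares(lambda c:np.hypot(P[:,0]-c[0],P[:,1]-c[1])-.013,c0,loss='soft_l1',f_scale=.002)
      print(n,r.x.round(4),m.sum(),np.abs(r.fun).mean().round(4))
W=C['top']
for g,d in [((.516,.343-.018,.028),-90),((.578+.0077,-.2565-.0163,.028),-64.8),((.464+.0067,-.433-.0167,.028),-68.3)]:
  check(g,d,-45,W); check(g,d,-45,C['scene'])
E
```

```text
top [0.6543 0.1786] 24 0.0005
top [0.647  0.0683] 25 0.0006
top [ 0.6389 -0.0411] 23 0.0005
scene [0.655  0.1781] 54 0.0012
scene [0.648  0.0681] 62 0.0013
scene [ 0.6407 -0.0416] 58 0.0012
body hits 61 [[0.607, 0.257, 0.064], [0.608, 0.255, 0.059], [0.602, 0.258, 0.07]] finger hits 3 [[0.452, 0.34, 0.013], [0.452, 0.337, 0.014], [0.449, 0.34, 0.015]]
body hits 48 [[0.597, 0.255, 0.072], [0.601, 0.254, 0.071], [0.604, 0.253, 0.07]] finger hits 2 [[0.454, 0.339, 0.014], [0.475, 0.315, 0.015]]
body hits 0 [] finger hits 5 [[0.654, -0.254, 0.02], [0.654, -0.257, 0.02], [0.652, -0.255, 0.017]]
body hits 0 [] finger hits 2 [[0.653, -0.252, 0.015], [0.653, -0.255, 0.017]]
body hits 0 [] finger hits 0 []
body hits 0 [] finger hits 0 []
```

Run:
```python
from h import *
C=clouds()
P=np.vstack([w.reshape(-1,3) for w in C.values()])
m=(np.hypot(P[:,0]-.605,P[:,1]-.256)<.02)&(P[:,2]>.05); print(P[m].min(0),P[m].max(0))
for off in (.018,.01,0,-.01):
  for tau in (-45,-35,-25,-15,0):
    print(off,tau,end=' ');check((.516,.343-off,.03),-90,tau,P)
```

```text
[0.5872556  0.24633111 0.05138545] [0.6081144  0.26318733 0.07220516]
0.018 -45 body hits 98 [[0.607, 0.257, 0.063], [0.606, 0.254, 0.067], [0.603, 0.259, 0.067]] finger hits 5 [[0.451, 0.34, 0.015], [0.452, 0.337, 0.014], [0.448, 0.34, 0.015]]
0.018 -35 body hits 33 [[0.607, 0.257, 0.063], [0.606, 0.254, 0.067], [0.603, 0.259, 0.067]] finger hits 5 [[0.451, 0.34, 0.015], [0.452, 0.337, 0.014], [0.448, 0.34, 0.015]]
0.018 -25 body hits 0 [] finger hits 5 [[0.451, 0.34, 0.015], [0.452, 0.337, 0.014], [0.448, 0.34, 0.015]]
0.018 -15 body hits 0 [] finger hits 5 [[0.451, 0.34, 0.015], [0.452, 0.337, 0.014], [0.448, 0.34, 0.015]]
0.018 0 body hits 0 [] finger hits 5 [[0.451, 0.34, 0.015], [0.452, 0.337, 0.014], [0.448, 0.34, 0.015]]
0.01 -45 body hits 62 [[0.607, 0.257, 0.063], [0.606, 0.254, 0.067], [0.603, 0.259, 0.067]] finger hits 5 [[0.451, 0.34, 0.015], [0.452, 0.337, 0.014], [0.448, 0.34, 0.015]]
0.01 -35 body hits 12 [[0.603, 0.259, 0.067], [0.602, 0.255, 0.071], [0.602, 0.263, 0.061]] finger hits 5 [[0.451, 0.34, 0.015], [0.452, 0.337, 0.014], [0.448, 0.34, 0.015]]
0.01 -25 body
[... 938 characters left out ...]
.34, 0.015]]
-0.01 -45 body hits 160 [[0.603, 0.259, 0.067], [0.602, 0.255, 0.071], [0.602, 0.263, 0.061]] finger hits 2 [[0.58, 0.37, 0.015], [0.582, 0.367, 0.012]]
-0.01 -35 body hits 66 [[0.54, 0.308, 0.052], [0.541, 0.305, 0.052], [0.536, 0.312, 0.058]] finger hits 2 [[0.58, 0.37, 0.015], [0.582, 0.367, 0.012]]
-0.01 -25 body hits 10 [[0.536, 0.312, 0.058], [0.516, 0.311, 0.057], [0.517, 0.303, 0.054]] finger hits 3 [[0.58, 0.37, 0.015], [0.584, 0.376, 0.015], [0.582, 0.367, 0.012]]
-0.01 -15 body hits 0 [] finger hits 6 [[0.58, 0.37, 0.015], [0.451, 0.34, 0.015], [0.448, 0.34, 0.015]]
-0.01 0 body hits 0 [] finger hits 7 [[0.58, 0.37, 0.015], [0.451, 0.34, 0.015], [0.452, 0.337, 0.014]]
```

```bash
cat >> h.py <<'E'
def checkcam(grip,d,tau,P,zmin=0.012):
    Rt=tool(d,tau); p=np.array(grip)+0.019*Rt[:,0]; P=P.reshape(-1,3); P=P[np.isfinite(P).all(1)&(P[:,2]>zmin)]; L=(P-p)@Rt
    m=(L[:,0]<-.12)&(L[:,0]>-.22)&(L[:,1]>.03)&(L[:,1]<.115)&(abs(L[:,2])<.06); print('cam hits',m.sum(),P[m][:3].round(3).tolist())
E
python3 - <<'E'
from h import *
C=clouds()
P=np.vstack([w.reshape(-1,3) for w in C.values()])
for d in (-12,-4,4):
  for tau in (45,55,65):
    print(d,tau);check((.6475,.0684,.072),d,tau,P);checkcam((.6475,.0684,.072),d,tau,P)
for tau in (45,):
  for pg in ((.6547,.1784,.072),(.640,-.0413,.072)): check(pg,-4,tau,P);checkcam(pg,-4,tau,P)
show()
go((.516,.323,.20),-90,0)
E
```

```text
-12 45
body hits 0 [] finger hits 0 []
cam hits 0 []
-12 55
body hits 0 [] finger hits 0 []
cam hits 0 []
-12 65
body hits 30 [[0.477, 0.011, 0.107], [0.478, 0.008, 0.104], [0.475, 0.014, 0.103]] finger hits 0 []
cam hits 0 []
-4 45
body hits 0 [] finger hits 0 []
cam hits 0 []
-4 55
body hits 0 [] finger hits 0 []
cam hits 0 []
-4 65
body hits 18 [[0.477, 0.011, 0.107], [0.478, 0.008, 0.104], [0.475, 0.005, 0.106]] finger hits 0 []
cam hits 0 []
4 45
body hits 0 [] finger hits 0 []
cam hits 55 [[0.477, 0.011, 0.107], [0.478, 0.008, 0.104], [0.475, 0.014, 0.103]]
4 55
body hits 0 [] finger hits 0 []
cam hits 112 [[0.477, 0.011, 0.107], [0.478, 0.008, 0.104], [0.485, -0.003, 0.058]]
4 65
body hits 1 [[0.477, 0.011, 0.107]] finger hits 0 []
cam hits 132 [[0.477, 0.011, 0.107], [0.478, 0.008, 0.104], [0.485, -0.003, 0.058]]
body hits 0 [] finger hits 0 []
cam hits 16 [[0.463, 0.189, 0.104], [0.463, 0.186, 0.104], [0.463, 0.183, 0.104]]
body hits 0 [] finger hits 0 []
cam hits 71 [[0.487, -0.014, 0.065], [0.477, 0.011, 0.107], [0.478, 0.008, 0.104]]
t 0.75 p [0.16   0.6042 0.2268] F [-0.3  0.2  0.2] w 0.997 q [-1.41  0.43  0.03  1.57 -0.01  1.13 -0.08]
TCP [0.516 0.323 0.181] row [0.0572, -0.5202, -0.2258, 1.2528, 0.0001, -0.0] rows>=10.9 ang 75
```

Call:
step_arm --pt "-1 0.05 -0.52 -0.226 0.95 0 0" --pt "-1 0.05 -0.52 -0.226 0.95 0 0" --pt "-1 0.05 -0.52 -0.226 0.95 0 0" --pt "-1 0.05 -0.52 -0.226 0.95 0 0" --pt "-1 0.05 -0.52 -0.226 0.95 0 0" --pt "-1 0.05 -0.52 -0.226 0.95 0 0" --pt "-1 0.05 -0.52 -0.226 0.95 0 0" --pt "-1 0.05 -0.52 -0.226 0.95 0 0" --pt "-1 0.05 -0.52 -0.226 0.95 0 0" --pt "-1 0.05 -0.52 -0.226 0.95 0 0" --pt "-1 0.05 -0.52 -0.226 0.95 0 0" --pt "-1 0.05 -0.52 -0.226 0.95 0 0" --newtons 20

```text
clock: 1.75
position: [0.5226, 0.3146, 0.1867]
ee_rot: [-0.244, 1.554, 0.237]
force: [-0.3, -1.0, -0.4]
width: 0.998
```

Run:
```python
from h import *
s=show(); print(R.from_rotvec(s['ee_rot']).as_matrix().round(3))
im=snap('wrist','w1.png')
W=cloud(im); m=(W[...,2]>.044)&(W[...,2]<.06)&(np.hypot(W[...,0]-.516,W[...,1]-.343)<.07)
print(cv2.minAreaRect(W[m][:,:2].astype(np.float32)),m.sum())
g=(.516,.343-.024,.10); go(g,-90,-28); g=(.516,.343-.024,.030); go(g,-90,-28)
```

```text
t 1.75 p [0.5226 0.3146 0.1867] F [-0.3 -1.  -0.4] w 0.998 q [-0.88  0.45  0.35  1.69 -0.17  1.03 -0.16]
[[ 0.004 -0.301  0.953]
 [-0.004  0.953  0.301]
 [-1.    -0.005  0.003]]
((0.5203274488449097, 0.34290018677711487), (0.050097279250621796, 0.07981608808040619), 0.8943958878517151) 3896
TCP [0.516  0.3279 0.0832] row [0.1292, 0.0133, -0.0007, 0.2895, -0.0707, 0.4652] rows>=4.6 ang 33
TCP [0.516  0.3279 0.0132] row [0.2167, 0.0136, -0.0007, 0.2895, -0.0707, 0.4652] rows>=4.6 ang 33
```

Call:
step_arm --pt "-1 0.13 0.013 0.001 0.29 -0.07 0.465" --pt "-1 0.13 0.013 0.001 0.29 -0.07 0.465" --pt "-1 0.13 0.013 0.001 0.29 -0.07 0.465" --pt "-1 0.13 0.013 0.001 0.29 -0.07 0.465" --pt "-1 0.13 0.013 0.001 0.29 -0.07 0.465" --pt "-1 0.13 0.013 0.001 0.29 -0.07 0.465" --pt "-1 0.17 0.013 0.001 0.29 -0.07 0.465" --pt "-1 0.2 0.0136 0.001 0.29 -0.07 0.465" --pt "-1 0.216 0.0136 0.001 0.29 -0.07 0.465" --pt "-1 0.216 0.0136 0.001 0.29 -0.07 0.465"

```text
clock: 2.63
position: [0.5112, 0.3348, 0.0119]
ee_rot: [0.376, 1.545, 0.392]
force: [-1.2, -0.3, 0.4]
width: 1.001
```

Run:
```python
from h import *
s=show(); print(R.from_rotvec(s['ee_rot']).as_matrix().round(3))
im=snap('top','t2.png',(120,140,320,300),4)
im=snap('scene','s2.png',(160,80,360,240),4)
```

```text
t 2.6333 p [0.5112 0.3348 0.0119] F [-1.2 -0.3  0.4] w 1.001 q [-0.33  0.65 -0.1   2.   -0.95  0.49  0.45]
[[-0.011 -0.008  1.   ]
 [ 0.469  0.883  0.012]
 [-0.883  0.469 -0.006]]
```

Call:
step_arm --pt "1 0 0 0 0 0 0" --pt "1 0 0 0 0 0 0" --pt "1 0 0 0 0 0 0" --pt "1 0 0 0 0 0 0" --pt "1 0 0 0 0 0 0" --pt "1 0 0 0 0 0 0" --newtons 20

```text
clock: 3.23
position: [0.5138, 0.3335, 0.0144]
ee_rot: [0.379, 1.54, 0.39]
force: [1.9, 0.6, 1.5]
width: 0.615
```

Run:
```python
from h import *
s=show()
p=s['position']; Rc=R.from_rotvec(s['ee_rot']).as_matrix(); g=p-.019*Rc[:,0]; print('grip',g)
go(g+[0,-.03,.14],-90,20)
go((.6475-.06,.0684,.20),-20,62)
```

```text
t 3.2333 p [0.5138 0.3335 0.0144] F [1.9 0.6 1.5] w 0.615 q [-0.33  0.65 -0.1   2.   -0.95  0.49  0.46]
grip [0.51389604 0.32453618 0.03114035]
TCP [0.5139 0.288  0.1533] row [-0.1799, 0.0317, -0.0006, 0.0071, -0.002, -0.8018] rows>=6.7 ang 48
TCP [0.6033 0.0627 0.1911] row [-0.3548, -0.1952, 0.109, -1.218, -0.3725, -1.2982] rows>=15.2 ang 109
```

Call:
step_arm --pt "1 0 0 0 0 0 0" --pt "1 0 0 0 0 0 0" --pt "1 0 0 0 0 0 0"

```text
clock: 3.48
position: [0.514, 0.3335, 0.0143]
ee_rot: [0.38, 1.539, 0.39]
force: [2.2, -1.3, 3.6]
width: 0.548
```

Call:
step_arm --pt "1 -0.05 0.027 0 0 0 0" --pt "1 -0.1 0.05 0 0 0 0" --pt "1 -0.18 0.032 0 0 0 -0.8" --pt "1 -0.18 0.032 0 0 0 -0.8" --pt "1 -0.18 0.032 0 0 0 -0.8" --pt "1 -0.18 0.032 0 0 0 -0.8" --pt "1 -0.18 0.032 0 0 0 -0.8" --pt "1 -0.18 0.032 0 0 0 -0.8" --pt "1 -0.18 0.032 0 0 0 -0.8" --pt "1 -0.18 0.032 0 0 0 -0.8"

```text
clock: 4.32
position: [0.5104, 0.2945, 0.1498]
ee_rot: [-0.294, 1.556, -0.263]
force: [-1.1, 1.5, -2.3]
width: 0.545
```

Run:
```python
from h import *
s=show()
go((.56,.14,.21),-40,40)
go((.6475-.06,.0684,.20),-10,62)
```

```text
t 4.3167 p [0.5104 0.2945 0.1498] F [-1.1  1.5 -2.3] w 0.545 q [-1.07  0.61  0.47  1.61  0.02  1.19 -0.64]
TCP [0.5694 0.1321 0.1954] row [0.017, -0.2115, 0.0696, -0.7056, -0.4173, -0.3105] rows>=7.3 ang 53
TCP [0.604  0.0655 0.1911] row [0.0511, -0.2886, 0.1114, -1.0064, -0.8873, -0.5838] rows>=12.3 ang 88
```

Call:
step_arm --pt "1 -0.03 -0.02 0 0 0 0" --pt "1 0.017 -0.2115 0.07 -0.7 -0.417 -0.31" --pt "1 0.017 -0.2115 0.07 -0.7 -0.417 -0.31" --pt "1 0.017 -0.2115 0.07 -0.7 -0.417 -0.31" --pt "1 0.017 -0.2115 0.07 -0.7 -0.417 -0.31" --pt "1 0.017 -0.2115 0.07 -0.7 -0.417 -0.31" --pt "1 0.017 -0.2115 0.07 -0.7 -0.417 -0.31" --pt "1 0.017 -0.2115 0.07 -0.7 -0.417 -0.31" --pt "1 0.017 -0.2115 0.07 -0.7 -0.417 -0.31" --pt "1 0.017 -0.2115 0.07 -0.7 -0.417 -0.31"

```text
clock: 5.15
position: [0.569, 0.1241, 0.1963]
ee_rot: [-1.098, 1.115, 0.129]
force: [-0.8, -0.4, -1.6]
width: 0.545
```

Run:
```python
from h import *
s=show()
go((.6475-.03,.0684,.17),-6,62)
```

```text
t 5.15 p [0.569  0.1241 0.1963] F [-0.8 -0.4 -1.6] w 0.545 q [-1.17  0.37  0.57  2.1   0.78  0.72 -0.39]
TCP [0.6342 0.0666 0.1611] row [0.1034, -0.0552, -0.0015, -0.3728, -0.448, -0.3555] rows>=5.7 ang 41
```

Call:
step_arm --pt "1 0.1034 -0.055 -0.0015 -0.373 -0.448 -0.3555" --pt "1 0.1034 -0.055 -0.0015 -0.373 -0.448 -0.3555" --pt "1 0.1034 -0.055 -0.0015 -0.373 -0.448 -0.3555" --pt "1 0.1034 -0.055 -0.0015 -0.373 -0.448 -0.3555" --pt "1 0.1034 -0.055 -0.0015 -0.373 -0.448 -0.3555" --pt "1 0.1034 -0.055 -0.0015 -0.373 -0.448 -0.3555" --pt "1 0.1034 -0.055 -0.0015 -0.373 -0.448 -0.3555" --pt "1 0.1034 -0.055 -0.0015 -0.373 -0.448 -0.3555" --pt "1 0.1034 -0.055 -0.0015 -0.373 -0.448 -0.3555"

```text
clock: 5.9
position: [0.6379, 0.0661, 0.1631]
ee_rot: [-1.457, 0.581, 0.233]
force: [1.5, -1.2, -1.0]
width: 0.544
```

Run:
```python
from h import *
s=show(); print(R.from_rotvec(s['ee_rot']).as_matrix().round(3))
im=snap('scene','s3.png',(160,40,480,280),2.5); W=cloud(im)
im2=snap('top','t3.png',(200,80,400,240),4); W2=cloud(im2)
for w in (W,W2):
  m=(np.hypot(w[...,0]-.62,w[...,1]-.07)<.05)&(w[...,2]>.10)&(w[...,2]<.23)
  print(m.sum(), w[m].min(0) if m.any() else '',w[m].max(0) if m.any() else '')
```

```text
t 5.9 p [0.6379 0.0661 0.1631] F [ 1.5 -1.2 -1. ] w 0.544 q [-0.9   0.52  0.46  2.47  2.43  0.75 -1.63]
[[ 0.842 -0.488  0.23 ]
 [-0.195  0.122  0.973]
 [-0.503 -0.864  0.007]]
394 [0.57930566 0.027418   0.11511073] [0.65612016 0.11082831 0.22997264]
637 [0.57404768 0.02860486 0.11751684] [0.6535027  0.11476873 0.22981932]
```

Call:
step_arm --pt "1 0 0 0 0 0 0" --pt "1 0 0 0 0 0 0"

```text
clock: 6.17
position: [0.6381, 0.0633, 0.1638]
ee_rot: [-1.455, 0.59, 0.225]
force: [-0.2, 0.8, -1.2]
width: 0.545
```

```bash
cat >> h.py <<'E'
def pottop(c,ztop,rad=.045,names=('top','scene'),tol=.006):
    for n in names:
        w=cloud(cams.get_image(n)); m=(np.hypot(w[...,0]-c[0],w[...,1]-c[1])<rad)&(abs(w[...,2]-ztop)<tol)
        P=w[m]
        if len(P)<20: print(n,'few',len(P)); continue
        A=np.c_[P[:,:2]-P[:,:2].mean(0),np.ones(len(P))]; k=np.linalg.lstsq(A,P[:,2],rcond=None)[0]
        print(n,len(P),'z',P[:,2].mean().round(4),'slope',k[:2].round(3),'rect',[np.round(q,4) for q in cv2.minAreaRect(P[:,:2].astype(np.float32))])
E
python3 - <<'E'
from h import *
s=show(); Rc=R.from_rotvec(s['ee_rot']).as_matrix(); print(Rc.round(3)); g=s['position']-.019*Rc[:,0]; print('grip',g)
zt=g[2]+.0215; c=g[:2]; print(zt)
pottop(c,zt,tol=.012)
E
```

```text
t 6.1667 p [0.6381 0.0633 0.1638] F [-0.2  0.8 -1.2] w 0.545 q [-0.9   0.52  0.47  2.47  2.42  0.74 -1.62]
[[ 0.839 -0.488  0.24 ]
 [-0.205  0.125  0.971]
 [-0.504 -0.864  0.005]]
grip [0.6221517  0.06722865 0.17338033]
0.1948803274470654
top 484 z 0.194 slope [0.014 0.001] rect [array([0.6252, 0.0688]), array([0.0846, 0.0564]), np.float64(84.2328)]
scene 153 z 0.1943 slope [0.    0.164] rect [array([0.6277, 0.0669]), array([0.0557, 0.0776]), np.float64(2.1498)]
```

Run:
```python
from h import *
go((.6222+.020,.0672+.0016,.1734),-12,62)
go((.6222+.020,.0672+.0016,.13),-12,62)
```

```text
TCP [0.6586 0.0653 0.1645] row [0.021, -0.0128, 0.0065, -0.0182, -0.0218, -0.0372] rows>=0.5 ang 3
TCP [0.6586 0.0653 0.1211] row [0.0484, 0.0341, 0.0062, -0.0182, -0.0218, -0.0372] rows>=1.1 ang 3
```

Call:
step_arm --pt "1 0.021 -0.0128 0.0065 -0.018 -0.022 -0.037" --pt "1 0.021 -0.0128 0.0065 -0.018 -0.022 -0.037" --pt "1 0.0348 0.0106 0.0063 -0.018 -0.022 -0.037" --pt "1 0.0484 0.034 0.0062 -0.018 -0.022 -0.037" --pt "1 0.0484 0.034 0.0062 -0.018 -0.022 -0.037" --pt "1 0.0484 0.034 0.0062 -0.018 -0.022 -0.037"

```text
clock: 6.77
position: [0.6575, 0.0647, 0.1197]
ee_rot: [-1.483, 0.541, 0.222]
force: [-0.6, 0.0, -1.1]
width: 0.546
```

Run:
```python
from h import *
s=show(); Rc=R.from_rotvec(s['ee_rot']).as_matrix(); print(Rc.round(3)); g=s['position']-.019*Rc[:,0]; print('grip',g)
zt=g[2]+.0215; c=g[:2]; print(zt)
pottop(c,zt,tol=.006)
snap('top','t4.png',(240,110,340,190),8); snap('scene','s4.png',(280,110,380,190),8)
```

```text
t 6.7667 p [0.6575 0.0647 0.1197] F [-0.6  0.  -1.1] w 0.546 q [-0.81  0.68  0.39  2.46  2.54  0.91 -1.77]
[[ 0.862 -0.462  0.206]
 [-0.183  0.094  0.979]
 [-0.472 -0.882 -0.004]]
grip [0.64108203 0.06820173 0.12862219]
0.1501221899448112
top 393 z 0.1506 slope [0.024 0.008] rect [array([0.6427, 0.0696]), array([0.0836, 0.0565]), np.float64(84.5137)]
scene 132 z 0.1526 slope [0.013 0.033] rect [array([0.6493, 0.0704]), array([0.0561, 0.0805]), np.float64(8.8275)]
```

Run:
```python
from h import *
im=cams.get_image('top')
c=[ray(im,240+x/8-.5,110+y/8-.5,.1506) for x,y in [(350,198),(492,237)]]
a,b=c; print(a,b,np.linalg.norm(a-b)); 
t=(b-a)/np.linalg.norm(b-a); n=np.array([t[1],-t[0],0]); n*=np.sign(n[0]); print('yaw',np.degrees(np.arctan2(n[1],n[0]))); print((a+b)/2-.025*n)
# scene right-top corner check
im=cams.get_image('scene')
for x,y in [(447,325),(505,388)]: print(ray(im,280+x/8-.5,110+y/8-.5,.1506))
```

```text
[0.67462118 0.08775123 0.1506    ] [0.66186656 0.03906425 0.1506    ] 0.05032994220822743
yaw -14.679992187455907
[0.64405996 0.06974324 0.1506    ]
[0.68166015 0.09377724 0.1506    ]
[0.67065379 0.04552101 0.1506    ]
```

Run:
```python
from h import *
go((.6422,.0695,.090),-12,62)
go((.6422,.0695,.0735),-12,62)
```

```text
TCP [0.6586 0.066  0.0811] row [0.0243, 0.0444, 0.0016, 0.0009, 0.0019, -0.0002] rows>=1.0 ang 0
TCP [0.6586 0.066  0.0646] row [0.034, 0.0626, 0.0016, 0.0009, 0.0019, -0.0002] rows>=1.4 ang 0
```

Call:
step_arm --pt "1 0.01 0.018 0.0016 0 0 0" --pt "1 0.018 0.033 0.0016 0 0 0" --pt "1 0.0243 0.0444 0.0016 0 0 0" --pt "1 0.029 0.053 0.0016 0 0 0" --pt "1 0.034 0.0626 0.0016 0 0 0" --pt "1 0.034 0.0626 0.0016 0 0 0" --pt "1 0.034 0.0626 0.0016 0 0 0"

```text
clock: 7.65
position: [0.6582, 0.0656, 0.0631]
ee_rot: [-1.482, 0.539, 0.222]
force: [-0.9, -0.5, -1.1]
width: 0.543
```

Run:
```python
from h import *
s=show(); Rc=R.from_rotvec(s['ee_rot']).as_matrix(); print(Rc.round(3)); g=s['position']-.019*Rc[:,0]; print('grip',g)
pottop(g[:2]+[.01,0],g[2]+.0215)
snap('scene','s5.png',(280,110,380,190),8)
```

```text
t 7.65 p [0.6582 0.0656 0.0631] F [-0.9 -0.5 -1.1] w 0.543 q [-0.77  0.84  0.33  2.46  2.56  1.03 -1.87]
[[ 0.863 -0.461  0.206]
 [-0.182  0.095  0.979]
 [-0.471 -0.882 -0.002]]
grip [0.64182771 0.06902169 0.07208908]
top 346 z 0.094 slope [0.008 0.004] rect [array([0.6451, 0.071 ]), array([0.0786, 0.0524]), np.float64(80.5866)]
scene 135 z 0.0952 slope [-0.001  0.039] rect [array([0.6442, 0.0737]), array([0.0657, 0.0585]), np.float64(78.0975)]
```

Call:
step_arm --pt "1 0.0012 0.0022 0 0 0 0" --pt "1 0.0023 0.0044 0 0 0 0" --pt "1 0.0023 0.0044 0 0 0 0"

```text
clock: 8.05
position: [0.6589, 0.0662, 0.0607]
ee_rot: [-1.481, 0.535, 0.22]
force: [-4.3, 1.5, 7.8]
width: 0.544
```

Run:
```python
from h import *
s=show()
pottop((.6475,.068),.092)
```

```text
t 8.05 p [0.6589 0.0662 0.0607] F [-4.3  1.5  7.8] w 0.544 q [-0.76  0.85  0.32  2.46  2.56  1.04 -1.88]
top 343 z 0.0919 slope [0.013 0.014] rect [array([0.6441, 0.0692]), array([0.0796, 0.0537]), np.float64(82.0822)]
scene 135 z 0.0926 slope [0.009 0.024] rect [array([0.644 , 0.0753]), array([0.068 , 0.0581]), np.float64(77.9536)]
```

Call:
step_arm --pt "-0.3 0 0 0 0 0 0" --pt "-0.3 0 0 0 0 0 0" --pt "-0.3 0 0 0 0 0 0" --pt "-0.3 0 0 0 0 0 0" --pt "-0.3 -0.04 0 0 0 0 0" --pt "-0.3 -0.08 -0.02 0 0 0 0" --pt "-0.3 -0.12 -0.1 0 0 0 0" --pt "-0.3 -0.14 -0.16 0 0 0 0" --pt "-0.3 -0.14 -0.16 0 0 0 0"

```text
clock: 8.9
position: [0.6197, 0.0739, 0.2257]
ee_rot: [-1.481, 0.539, 0.226]
force: [0.6, 0.2, 1.2]
width: 0.654
```

Run:
```python
from h import *
s=show(); Rc=R.from_rotvec(s['ee_rot']).as_matrix(); print(Rc.round(2))
pottop((.6475,.068),.092)
snap('scene','s6.png',(200,80,520,320),2.5);
C=clouds(('top','scene'));
for n,W in C.items():
  for c in [(.578,-.2565),(.464,-.433)]:
    m=(W[...,2]>.044)&(W[...,2]<.06)&(np.hypot(W[...,0]-c[0],W[...,1]-c[1])<.08)
    print(n,[np.round(q,4) for q in cv2.minAreaRect(W[m][:,:2].astype(np.float32))])
```

```text
t 8.9 p [0.6197 0.0739 0.2257] F [0.6 0.2 1.2] w 0.654 q [-1.02  0.36  0.53  2.49  2.3   0.71 -1.42]
[[ 0.86 -0.46  0.2 ]
 [-0.18  0.1   0.98]
 [-0.47 -0.88 -0.  ]]
top 243 z 0.092 slope [-0.003 -0.007] rect [array([0.6455, 0.0705]), array([0.05  , 0.0505]), np.float64(78.1535)]
scene 186 z 0.0925 slope [0.03  0.031] rect [array([0.6453, 0.0685]), array([0.0534, 0.0511]), np.float64(76.4436)]
top [array([ 0.5778, -0.2559]), array([0.0501, 0.08  ]), np.float64(25.2022)]
top [array([ 0.4642, -0.433 ]), array([0.0498, 0.0814]), np.float64(20.9205)]
scene [array([ 0.5797, -0.2576]), array([0.0553, 0.0798]), np.float64(24.7159)]
scene [array([ 0.4663, -0.4344]), array([0.0528, 0.0799]), np.float64(21.4375)]
```

Run:
```python
from h import *
go((.50,-.08,.25),-40,25)
```

```text
TCP [ 0.5062 -0.0852  0.2328] row [-0.0917, 0.0378, -0.2241, 0.3464, 0.3283, 0.6025] rows>=6.4 ang 46
```

Call:
step_arm --pt "-1 -0.0917 0.038 -0.224 0.346 0.328 0.6025" --pt "-1 -0.0917 0.038 -0.224 0.346 0.328 0.6025" --pt "-1 -0.0917 0.038 -0.224 0.346 0.328 0.6025" --pt "-1 -0.0917 0.038 -0.224 0.346 0.328 0.6025" --pt "-1 -0.0917 0.038 -0.224 0.346 0.328 0.6025" --pt "-1 -0.0917 0.038 -0.224 0.346 0.328 0.6025" --pt "-1 -0.0917 0.038 -0.224 0.346 0.328 0.6025" --pt "-1 -0.0917 0.038 -0.224 0.346 0.328 0.6025"

```text
clock: 9.82
position: [0.5053, -0.0881, 0.231]
ee_rot: [-1.105, 1.12, 0.289]
force: [-0.4, -0.8, -0.9]
width: 1.004
```

Run:
```python
from h import *
s=show()
C=clouds(('top','scene')); P=np.vstack([w.reshape(-1,3) for w in C.values()]); P=P[np.isfinite(P).all(1)]
h=np.array([np.cos(np.radians(-64.8)),np.sin(np.radians(-64.8)),0])
g=np.array([.5785,-.2565,.03])+.02*h; print(g)
Q=P[P[:,2]<.11]
check(g,-64.8,-42,Q); 
go(g+[0,0,.14]+.08*h,-64.8,-20)
```

```text
t 9.8167 p [ 0.5053 -0.0881  0.231 ] F [-0.4 -0.8 -0.9] w 1.004 q [-1.15 -0.03  0.93  2.34  0.9   0.58  0.03]
[ 0.58701559 -0.27459654  0.03      ]
body hits 0 [] finger hits 7 [[0.654, -0.254, 0.019], [0.639, -0.263, 0.018], [0.653, -0.252, 0.019]]
TCP [ 0.6183 -0.3411  0.1521] row [0.2481, -0.1864, -0.1837, 0.5127, 0.0729, 0.883] rows>=8.6 ang 61
```

Call:
step_arm --pt "-0.55 0.1 -0.18 -0.18 0.5 0.07 0.88" --pt "-0.55 0.15 -0.186 -0.184 0.51 0.073 0.88" --pt "-0.55 0.2 -0.186 -0.184 0.51 0.073 0.88" --pt "-0.55 0.248 -0.186 -0.184 0.51 0.073 0.88" --pt "-0.55 0.248 -0.186 -0.184 0.51 0.073 0.88" --pt "-0.55 0.248 -0.186 -0.184 0.51 0.073 0.88" --pt "-0.55 0.248 -0.186 -0.184 0.51 0.073 0.88" --pt "-0.55 0.248 -0.186 -0.184 0.51 0.073 0.88" --pt "-0.55 0.248 -0.186 -0.184 0.51 0.073 0.88" --pt "-0.55 0.248 -0.186 -0.184 0.51 0.073 0.88" --pt "-0.55 0.248 -0.186 -0.184 0.51 0.073 0.88"

```text
clock: 10.83
position: [0.5928, -0.2967, 0.1654]
ee_rot: [-0.403, 1.536, 0.518]
force: [1.9, -0.1, 2.0]
width: 0.777
```

Run:
```python
from h import *
s=show()
h=np.array([np.cos(np.radians(-64.8)),np.sin(np.radians(-64.8)),0])
g=np.array([.5785,-.2565,.03])+.02*h
go(g+[0,0,.06]+.06*h,-64.8,-42)
go(g,-64.8,-42)
snap('scene','s7.png',(240,120,560,360),2.5);
```

```text
t 10.8333 p [ 0.5928 -0.2967  0.1654] F [ 1.9 -0.1  2. ] w 0.777 q [-0.    0.66  0.69  1.52 -0.47  1.19  1.38]
TCP [ 0.6071 -0.3174  0.0759] row [0.1093, -0.0396, -0.0001, 0.1337, -0.0507, 0.6284] rows>=5.4 ang 39
TCP [ 0.5816 -0.2631  0.0159] row [0.1896, 0.0289, 0.0104, 0.1337, -0.0507, 0.6284] rows>=5.4 ang 39
```

Call:
step_arm --pt "-0.55 0.109 -0.04 0 0.134 -0.05 0.628" --pt "-0.55 0.109 -0.04 0 0.134 -0.05 0.628" --pt "-0.55 0.109 -0.04 0 0.134 -0.05 0.628" --pt "-0.55 0.109 -0.04 0 0.134 -0.05 0.628" --pt "-0.55 0.109 -0.04 0 0.134 -0.05 0.628" --pt "-0.55 0.109 -0.04 0 0.134 -0.05 0.628" --pt "-0.55 0.109 -0.04 0 0.134 -0.05 0.628" --pt "-0.55 0.109 -0.04 0 0.134 -0.05 0.628" --pt "-0.55 0.109 -0.04 0 0.134 -0.05 0.628"

```text
clock: 11.63
position: [0.6095, -0.3177, 0.0792]
ee_rot: [0.231, 1.625, 0.907]
force: [0.0, 0.8, 0.4]
width: 0.775
```

Run:
```python
from h import *
s=show(); print(R.from_rotvec(s['ee_rot']).as_matrix().round(3))
h=np.array([np.cos(np.radians(-64.8)),np.sin(np.radians(-64.8)),0])
g=np.array([.5785,-.2565,.03])+.02*h
go(g+[0,0,.012]+.02*h,-64.8,-42)
go(g,-64.8,-42)
im=snap('wrist','w2.png'); W=cloud(im)
m=(W[...,2]>.042)&(W[...,2]<.06)&(np.hypot(W[...,0]-.578,W[...,1]+.2565)<.07)
print(cv2.minAreaRect(W[m][:,:2].astype(np.float32)),m.sum(),np.median(W[m][:,2]))
```

```text
t 11.6333 p [ 0.6095 -0.3177  0.0792] F [0.  0.8 0.4] w 0.775 q [ 0.41  1.14  0.51  0.89 -0.71  1.9   1.27]
[[-0.281 -0.323  0.904]
 [ 0.6    0.676  0.427]
 [-0.749  0.662  0.004]]
TCP [ 0.5901 -0.2812  0.0279] row [0.0823, -0.0038, -0.0027, 0.0038, 0.0016, 0.0087] rows>=1.6 ang 1
TCP [ 0.5816 -0.2631  0.0159] row [0.1101, 0.005, -0.0027, 0.0038, 0.0016, 0.0087] rows>=2.1 ang 1
((0.5822123289108276, -0.2582497298717499), (0.050124041736125946, 0.08003005385398865), 25.346134185791016) 6035 0.04949735330985636
```

Call:
step_arm --pt "-0.55 0.04 -0.002 -0.001 0 0 0" --pt "-0.55 0.08 -0.004 -0.001 0 0 0" --pt "-0.55 0.11 0.005 -0.001 0 0 0" --pt "-0.55 0.11 0.005 -0.001 0 0 0" --pt "-0.55 0.11 0.005 -0.001 0 0 0" --pt "1 0.11 0.005 -0.001 0 0 0" --pt "1 0.11 0.005 -0.001 0 0 0" --pt "1 0.11 0.005 -0.001 0 0 0" --pt "1 0.11 0.005 -0.001 0 0 0" --pt "1 0.11 0.005 -0.001 0 0 0" --pt "1 0.11 0.005 -0.001 0 0 0" --pt "1 0.11 0.005 -0.001 0 0 0"

```text
clock: 12.68
position: [0.5842, -0.2638, 0.018]
ee_rot: [0.23, 1.62, 0.908]
force: [1.3, -3.7, 5.3]
width: 0.545
```

Run:
```python
from h import *
s=show(); Rc=R.from_rotvec(s['ee_rot']).as_matrix(); print(Rc.round(3)); g=s['position']-.019*Rc[:,0]; print('grip',g)
h=np.array([np.cos(np.radians(-64.8)),np.sin(np.radians(-64.8)),0])
print((np.array([.580,-.2572,.025])-g)@h)
go(g+[0,0,.12],-64.8,5)
```

```text
t 12.6833 p [ 0.5842 -0.2638  0.018 ] F [ 1.3 -3.7  5.3] w 0.545 q [ 0.33  1.12  0.5   1.14 -0.71  1.71  1.35]
[[-0.276 -0.326  0.904]
 [ 0.601  0.675  0.427]
 [-0.75   0.662  0.009]]
grip [ 0.58943633 -0.27527138  0.0322919 ]
-0.020369269826409214
TCP [ 0.5901 -0.2768  0.1334] row [-0.1198, 0.082, 0.0012, 0.0043, 0.0082, -0.7737] rows>=6.5 ang 46
```

Call:
step_arm --pt "1 -0.03 0.026 0 0 0 0" --pt "1 -0.06 0.053 0 0 0 0" --pt "1 -0.12 0.082 0 0 0 -0.77" --pt "1 -0.12 0.082 0 0 0 -0.77" --pt "1 -0.12 0.082 0 0 0 -0.77" --pt "1 -0.12 0.082 0 0 0 -0.77" --pt "1 -0.12 0.082 0 0 0 -0.77" --pt "1 -0.12 0.082 0 0 0 -0.77" --pt "1 -0.12 0.082 0 0 0 -0.77" --pt "1 -0.12 0.082 0 0 0 -0.77"

```text
clock: 13.52
position: [0.589, -0.2721, 0.1325]
ee_rot: [-0.409, 1.514, 0.287]
force: [0.4, 1.4, -0.9]
width: 0.546
```

Run:
```python
from h import *
s=show()
C=clouds(('top','scene')); P=np.vstack([w.reshape(-1,3) for w in C.values()]); P=P[np.isfinite(P).all(1)]; P=P[P[:,2]<.12]
for d in (-30,-20,-10,0,10,20): print(d);check((.640-.007,-.0413,.073),d,48.6,P);checkcam((.640-.007,-.0413,.073),d,48.6,P)
go((.56,-.13,.20),-35,35)
```

```text
t 13.5167 p [ 0.589  -0.2721  0.1325] F [ 0.4  1.4 -0.9] w 0.546 q [-0.18  0.62  0.77  1.73 -0.48  0.92  1.21]
-30
body hits 185 [[0.649, 0.063, 0.098], [0.647, 0.063, 0.095], [0.647, 0.06, 0.096]] finger hits 0 []
cam hits 76 [[0.472, 0.012, 0.108], [0.474, 0.01, 0.108], [0.478, 0.01, 0.106]]
-20
body hits 55 [[0.629, 0.065, 0.095], [0.63, 0.063, 0.094], [0.63, 0.06, 0.094]] finger hits 0 []
cam hits 73 [[0.472, 0.012, 0.108], [0.474, 0.01, 0.108], [0.478, 0.01, 0.106]]
-10
body hits 0 [] finger hits 0 []
cam hits 75 [[0.472, 0.012, 0.108], [0.474, 0.01, 0.108], [0.478, 0.01, 0.106]]
0
body hits 0 [] finger hits 0 []
cam hits 82 [[0.472, 0.012, 0.108], [0.474, 0.01, 0.108], [0.478, 0.01, 0.106]]
10
body hits 0 [] finger hits 0 []
cam hits 1 [[0.48, -0.009, 0.063]]
20
body hits 0 [] finger hits 0 []
cam hits 0 []
TCP [ 0.5689 -0.1363  0.1844] row [-0.0772, 0.1623, 0.0521, -0.4727, -0.1612, -0.4936] rows>=5.9 ang 42
```

Call:
step_arm --pt "1 -0.05 0.03 0 0 0 0" --pt "1 -0.077 0.162 0.052 -0.47 -0.16 -0.49" --pt "1 -0.077 0.162 0.052 -0.47 -0.16 -0.49" --pt "1 -0.077 0.162 0.052 -0.47 -0.16 -0.49" --pt "1 -0.077 0.162 0.052 -0.47 -0.16 -0.49" --pt "1 -0.077 0.162 0.052 -0.47 -0.16 -0.49" --pt "1 -0.077 0.162 0.052 -0.47 -0.16 -0.49" --pt "1 -0.077 0.162 0.052 -0.47 -0.16 -0.49" --pt "1 -0.077 0.162 0.052 -0.47 -0.16 -0.49"

```text
clock: 14.37
position: [0.5665, -0.1382, 0.1822]
ee_rot: [-1.114, 1.123, 0.273]
force: [-0.4, -0.2, -1.9]
width: 0.549
```

Run:
```python
from h import *
s=show()
r=np.array([np.cos(.175),np.sin(.175),0])
go(np.array([.640,-.0413,.155])-.0073*r-.02*r,10,48.6)
```

```text
t 14.3667 p [ 0.5665 -0.1382  0.1822] F [-0.4 -0.2 -1.9] w 0.549 q [-0.96  0.35  1.12  2.29  0.    0.16  1.  ]
TCP [ 0.6272 -0.0436  0.1424] row [0.0368, 0.0332, 0.1406, -0.5613, -0.5055, -0.2198] rows>=6.6 ang 47
```

Call:
step_arm --pt "1 0.037 0.033 0.14 -0.56 -0.505 -0.22" --pt "1 0.037 0.033 0.14 -0.56 -0.505 -0.22" --pt "1 0.037 0.033 0.14 -0.56 -0.505 -0.22" --pt "1 0.037 0.033 0.14 -0.56 -0.505 -0.22" --pt "1 0.037 0.033 0.14 -0.56 -0.505 -0.22" --pt "1 0.037 0.033 0.14 -0.56 -0.505 -0.22" --pt "1 0.037 0.033 0.14 -0.56 -0.505 -0.22" --pt "1 0.037 0.033 0.14 -0.56 -0.505 -0.22" --pt "1 0.037 0.033 0.14 -0.56 -0.505 -0.22" --pt "1 0.037 0.033 0.14 -0.56 -0.505 -0.22"

```text
clock: 15.2
position: [0.6077, -0.095, 0.1557]
ee_rot: [-1.31, 0.973, 0.375]
force: [0.8, -0.4, -1.5]
width: 0.547
```

```bash
cat >> h.py <<'E'
def gripinfo():
    s=show(); Rc=R.from_rotvec(s['ee_rot']).as_matrix(); x=Rc[:,0]; g=s['position']-.019*x
    print('grip',g.round(4),'d %.1f tau %.1f roll %.2f'%(np.degrees(np.arctan2(-Rc[0,2],Rc[1,2])),np.degrees(np.arctan2(-Rc[2,1],-Rc[2,0])),np.degrees(np.arcsin(Rc[2,2])))); return s,Rc,g
E
python3 - <<'E'
from h import *
s,Rc,g=gripinfo()
pottop(g[:2],g[2]+.0196)
snap('scene','s8.png',(240,80,440,240),4);snap('top','t8.png',(260,90,380,190),6)
E
```

```text
t 15.2 p [ 0.6077 -0.095   0.1557] F [ 0.8 -0.4 -1.5] w 0.547 q [-0.59  0.33  0.54  2.31  1.84  0.19 -0.72]
grip [ 0.5969 -0.0897  0.1704] d -22.7 tau 39.4 roll -2.75
top 269 z 0.1897 slope [-0.148  0.022] rect [array([ 0.604 , -0.0888]), array([0.0544, 0.0503]), np.float64(67.3008)]
scene 47 z 0.1878 slope [ 0.013 -0.008] rect [array([ 0.6135, -0.1075]), array([0.0745, 0.0239]), np.float64(44.0234)]
```

Run:
```python
from h import *
r=np.array([np.cos(.175),np.sin(.175),0])
go(np.array([.640,-.0413,.165])-.0073*r-.01*r,10,48.6)
```

```text
TCP [ 0.637  -0.0418  0.1524] row [0.006, -0.0092, 0.0764, -0.3628, -0.4106, -0.1668] rows>=4.8 ang 34
```

Call:
step_arm --pt "1 0.006 -0.0092 0.0764 -0.363 -0.41 -0.167" --pt "1 0.006 -0.0092 0.0764 -0.363 -0.41 -0.167" --pt "1 0.006 -0.0092 0.0764 -0.363 -0.41 -0.167" --pt "1 0.006 -0.0092 0.0764 -0.363 -0.41 -0.167" --pt "1 0.006 -0.0092 0.0764 -0.363 -0.41 -0.167" --pt "1 0.006 -0.0092 0.0764 -0.363 -0.41 -0.167" --pt "1 0.006 -0.0092 0.0764 -0.363 -0.41 -0.167" --pt "1 0.006 -0.0092 0.0764 -0.363 -0.41 -0.167"

```text
clock: 16.07
position: [0.6372, -0.0424, 0.1501]
ee_rot: [-1.546, 0.479, 0.684]
force: [0.6, 0.1, -1.1]
width: 0.546
```

Run:
```python
from h import *
s,Rc,g=gripinfo()
pottop(g[:2],g[2]+.0196)
r=np.array([np.cos(.175),np.sin(.175),0])
go(np.array([.640,-.0413,.165])-.0073*r,10,48.6)
```

```text
t 16.0667 p [ 0.6372 -0.0424  0.1501] F [ 0.6  0.1 -1.1] w 0.546 q [ 0.41  0.4  -0.42  2.34  3.16  0.38 -1.36]
grip [ 0.6233 -0.0443  0.1629] d 7.9 tau 47.6 roll -0.31
top 317 z 0.1838 slope [0.005 0.019] rect [array([ 0.6272, -0.0418]), array([0.0523, 0.0794]), np.float64(3.4584)]
scene few 1
TCP [ 0.6468 -0.0401  0.1524] row [0.0075, -0.0136, 0.0088, -0.0257, -0.0361, -0.0192] rows>=0.4 ang 3
```

Call:
step_arm --pt "1 0.0075 -0.0136 0.0088 -0.026 -0.036 -0.019" --pt "1 0.0075 -0.0136 0.0088 -0.026 -0.036 -0.019" --pt "1 0.0075 -0.0136 0.0088 -0.026 -0.036 -0.019" --pt "1 0.0075 -0.0136 0.0088 -0.026 -0.036 -0.019"

```text
clock: 16.5
position: [0.6467, -0.0306, 0.1529]
ee_rot: [-1.557, 0.429, 0.71]
force: [-0.3, 0.2, -1.0]
width: 0.545
```

Run:
```python
from h import *
s,Rc,g=gripinfo()
pottop(g[:2],g[2]+.0204-.0008)
snap('top','t9.png',(290,100,390,180),8)
```

```text
t 16.5 p [ 0.6467 -0.0306  0.1529] F [-0.3  0.2 -1. ] w 0.545 q [ 0.45  0.42 -0.47  2.32  3.23  0.38 -1.38]
grip [ 0.6327 -0.0332  0.1655] d 10.7 tau 48.5 roll 0.05
top 318 z 0.1866 slope [-0.008  0.006] rect [array([ 0.6397, -0.0294]), array([0.0776, 0.0523]), np.float64(84.8068)]
scene few 1
```

```bash
cat >> h.py <<'E'
def backedge(pa,pb,off,sc,z,name='top'):
    im=cams.get_image(name)
    a,b=[ray(im,off[0]+x/sc-.5,off[1]+y/sc-.5,z) for x,y in (pa,pb)]
    t=(b-a)/np.linalg.norm(b-a); n=np.array([t[1],-t[0],0]); n*=np.sign(n[0])
    print('len',np.linalg.norm(a-b).round(4),'yaw',np.degrees(np.arctan2(n[1],n[0])).round(1),'centre',((a+b)/2-.025*n).round(4))
E
python3 - <<'E'
from h import *
s,Rc,g=gripinfo()
backedge((215,292),(360,275),(290,100),8,.186)
r=np.array([np.cos(np.radians(10.7)),np.sin(np.radians(10.7)),0]); print('pred',g+.0073*r)
G=np.array([.640,-.0413,0])-.0068*r
go(G+[0,0,.165],10.7,48.6)
go(G+[0,0,.13],10.7,48.6)
E
```

```text
t 16.65 p [ 0.6463 -0.0298  0.1531] F [-0.3  0.7 -0.6] w 0.545 q [ 0.45  0.42 -0.47  2.32  3.23  0.38 -1.38]
grip [ 0.6323 -0.0325  0.1656] d 10.8 tau 48.5 roll 0.04
len 0.0482 yaw 8.2 centre [ 0.6388 -0.0302  0.186 ]
pred [ 0.63951013 -0.0311441   0.16563188]
TCP [ 0.6473 -0.0399  0.1524] row [-0.0003, 0.0013, -0.0126, 0.0008, 0.002, -0.0008] rows>=0.2 ang 0
TCP [ 0.6473 -0.0399  0.1174] row [0.0286, 0.0341, -0.0126, 0.0008, 0.002, -0.0008] rows>=0.9 ang 0
```

Call:
step_arm --pt "1 0 0.001 -0.0126 0 0 0" --pt "1 0 0.001 -0.0126 0 0 0" --pt "1 0.014 0.017 -0.0126 0 0.002 0" --pt "1 0.0286 0.034 -0.0126 0 0.002 0" --pt "1 0.0286 0.034 -0.0126 0 0.002 0" --pt "1 0.0286 0.034 -0.0126 0 0.002 0" --pt "1 0.0286 0.034 -0.0126 0 0.002 0"

```text
clock: 17.28
position: [0.6477, -0.0404, 0.1181]
ee_rot: [-1.558, 0.428, 0.71]
force: [-0.9, -0.4, -0.2]
width: 0.544
```

Run:
```python
from h import *
s,Rc,g=gripinfo()
r=np.array([np.cos(np.radians(10.7)),np.sin(np.radians(10.7)),0]); print('pred',g+.0070*r)
G=np.array([.640,-.0413,0])-.0068*r
go(G+[0,0,.09],10.7,48.6)
go(G+[0,0,.0715],10.7,48.6)
```

```text
t 17.2833 p [ 0.6477 -0.0404  0.1181] F [-0.9 -0.4 -0.2] w 0.544 q [ 0.45  0.5  -0.44  2.33  3.24  0.47 -1.34]
grip [ 0.6337 -0.043   0.1306] d 10.7 tau 48.6 roll -0.00
pred [ 0.64055732 -0.04174273  0.13064561]
TCP [ 0.6473 -0.0399  0.0774] row [0.0334, 0.0383, 0.0007, 0.0002, 0.0001, -0.0001] rows>=1.0 ang 0
TCP [ 0.6473 -0.0399  0.0589] row [0.0486, 0.0557, 0.0007, 0.0002, 0.0001, -0.0001] rows>=1.4 ang 0
```

Call:
step_arm --pt "1 0.012 0.014 0.0007 0 0 0" --pt "1 0.023 0.026 0.0007 0 0 0" --pt "1 0.0334 0.0383 0.0007 0 0 0" --pt "1 0.042 0.048 0.0007 0 0 0" --pt "1 0.0486 0.0557 0.0007 0 0 0" --pt "1 0.0486 0.0557 0.0007 0 0 0" --pt "1 0.0486 0.0557 0.0007 0 0 0"

```text
clock: 17.87
position: [0.6473, -0.0403, 0.0588]
ee_rot: [-1.558, 0.428, 0.71]
force: [-0.7, 0.1, -1.1]
width: 0.544
```

Run:
```python
from h import *
s,Rc,g=gripinfo()
pottop((.640,-.0413),.092)
```

```text
t 17.8667 p [ 0.6473 -0.0403  0.0588] F [-0.7  0.1 -1.1] w 0.544 q [ 0.4   0.64 -0.39  2.36  3.22  0.64 -1.28]
grip [ 0.6333 -0.043   0.0714] d 10.7 tau 48.6 roll -0.00
top 279 z 0.0929 slope [ 0.001 -0.001] rect [array([ 0.6396, -0.0404]), array([0.0718, 0.055 ]), np.float64(84.0739)]
scene few 6
```

Call:
step_arm --pt "1 0.002 0.0024 0 0 0 0" --pt "1 0.0025 0.003 0 0 0 0" --pt "1 0.0025 0.003 0 0 0 0" --pt "-0.35 0.0025 0.003 0 0 0 0" --pt "-0.35 0.0025 0.003 0 0 0 0" --pt "-0.35 0.0025 0.003 0 0 0 0" --pt "-0.35 0.0025 0.003 0 0 0 0" --pt "-0.35 -0.04 0 0 0 0 0" --pt "-0.35 -0.09 -0.02 0 0 0 0" --pt "-0.35 -0.13 -0.08 0 0 0 0" --pt "-0.35 -0.16 -0.12 0 0 0 0" --pt "-0.35 -0.16 -0.12 0 0 0 0"

```text
clock: 18.97
position: [0.617, -0.0465, 0.2209]
ee_rot: [-1.564, 0.425, 0.704]
force: [0.7, 0.2, -0.1]
width: 0.675
```

Run:
```python
from h import *
s,Rc,g=gripinfo()
pottop((.640,-.0413),.092)
C=clouds(('top','scene')); P=np.vstack([w.reshape(-1,3) for w in C.values()]); P=P[np.isfinite(P).all(1)]
for n,W in C.items():
  for c in [(.464,-.433)]:
    m=(W[...,2]>.044)&(W[...,2]<.06)&(np.hypot(W[...,0]-c[0],W[...,1]-c[1])<.08)
    print(n,[np.round(q,4) for q in cv2.minAreaRect(W[m][:,:2].astype(np.float32))])
snap('scene','s10.png',(200,80,520,320),2.5)
h=np.array([np.cos(np.radians(-68.7)),np.sin(np.radians(-68.7)),0])
gg=np.array([.465,-.4335,.03])+.02*h; print(gg)
check(gg,-68.7,-42,P[P[:,2]<.12])
go((.50,-.15,.25),-35,20)
```

```text
t 18.9667 p [ 0.617  -0.0465  0.2209] F [ 0.7  0.2 -0.1] w 0.675 q [ 0.71  0.27 -0.67  2.3   3.45  0.21 -1.58]
grip [ 0.6029 -0.0491  0.2334] d 10.7 tau 48.9 roll -0.32
top 226 z 0.092 slope [-0.001 -0.007] rect [array([ 0.6376, -0.0416]), array([0.0511, 0.0463]), np.float64(10.8169)]
scene 224 z 0.0925 slope [0.024 0.032] rect [array([ 0.6384, -0.0403]), array([0.0547, 0.0542]), np.float64(11.6178)]
top [array([ 0.4641, -0.4326]), array([0.0501, 0.0823]), np.float64(20.8223)]
scene [array([ 0.4658, -0.4344]), array([0.0532, 0.0802]), np.float64(21.8177)]
[ 0.47226502 -0.45213382  0.03      ]
body hits 0 [] finger hits 0 []
TCP [ 0.5053 -0.1537  0.2321] row [-0.1339, 0.0881, -0.1062, 0.6351, 0.4328, 0.4491] rows>=7.5 ang 53
```

Call:
step_arm --pt "-0.6 -0.134 0.088 -0.106 0.635 0.433 0.45" --pt "-0.6 -0.134 0.088 -0.106 0.635 0.433 0.45" --pt "-0.6 -0.134 0.088 -0.106 0.635 0.433 0.45" --pt "-0.6 -0.134 0.088 -0.106 0.635 0.433 0.45" --pt "-0.6 -0.134 0.088 -0.106 0.635 0.433 0.45" --pt "-0.6 -0.134 0.088 -0.106 0.635 0.433 0.45" --pt "-0.6 -0.134 0.088 -0.106 0.635 0.433 0.45" --pt "-0.6 -0.134 0.088 -0.106 0.635 0.433 0.45" --pt "-0.6 -0.134 0.088 -0.106 0.635 0.433 0.45" --pt "-0.6 -0.134 0.088 -0.106 0.635 0.433 0.45" --pt "-0.6 -0.134 0.088 -0.106 0.635 0.433 0.45" --pt "-0.6 -0.134 0.088 -0.106 0.635 0.433 0.45"

```text
clock: 20.22
position: [0.45, -0.231, 0.1562]
ee_rot: [-1.218, 0.88, 0.536]
force: [0.6, 0.2, 0.3]
width: 0.8
```

Run:
```python
from h import *
s,Rc,g=gripinfo()
h=np.array([np.cos(np.radians(-68.7)),np.sin(np.radians(-68.7)),0])
gg=np.array([.465,-.4335,.03])+.02*h
go(gg+[0,0,.14]+.06*h,-68.7,-15)
```

```text
t 20.2167 p [ 0.45   -0.231   0.1562] F [0.6 0.2 0.3] w 0.8 q [ 0.92  0.18 -0.45  2.42  4.46  0.12 -2.74]
grip [ 0.4391 -0.2292  0.1717] d -16.8 tau 35.2 roll 5.22
TCP [ 0.4923 -0.5035  0.1516] row [0.0674, -0.1349, -0.3099, 0.8595, 0.2372, 0.737] rows>=9.7 ang 69
```

Run:
```python
from h import *
s,Rc,g=gripinfo(); print(s['joints'])
go((.55,-.05,.27),0,60)
go((.58,.05,.27),-10,62)
```

```text
t 20.2167 p [ 0.45   -0.231   0.1562] F [0.6 0.2 0.3] w 0.8 q [ 0.92  0.18 -0.45  2.42  4.46  0.12 -2.74]
grip [ 0.4391 -0.2292  0.1717] d -16.8 tau 35.2 roll 5.22
[ 0.92454498  0.18044007 -0.45213436  2.41943772  4.45830733  0.11873013
 -2.74062798]
TCP [ 0.5665 -0.05    0.2605] row [-0.0444, -0.1215, 0.2695, -0.2546, -0.1498, -0.398] rows>=5.7 ang 30
TCP [0.5965 0.0471 0.2611] row [-0.0351, -0.116, 0.3961, -0.1416, -0.0281, -0.4414] rows>=7.9 ang 28
```

Call:
step_arm --pt "-0.6 -0.044 -0.1215 0.27 -0.255 -0.15 -0.4" --pt "-0.6 -0.044 -0.1215 0.27 -0.255 -0.15 -0.4" --pt "-0.6 -0.044 -0.1215 0.27 -0.255 -0.15 -0.4" --pt "-0.6 -0.044 -0.1215 0.27 -0.255 -0.15 -0.4" --pt "-0.6 -0.044 -0.1215 0.27 -0.255 -0.15 -0.4" --pt "-0.6 -0.044 -0.1215 0.27 -0.255 -0.15 -0.4" --pt "-0.6 -0.044 -0.1215 0.27 -0.255 -0.15 -0.4" --pt "-0.6 -0.044 -0.1215 0.27 -0.255 -0.15 -0.4" --pt "-0.6 -0.044 -0.1215 0.27 -0.255 -0.15 -0.4" --pt "-0.6 -0.044 -0.1215 0.27 -0.255 -0.15 -0.4"

```text
clock: 21.05
position: [0.566, -0.0522, 0.2588]
ee_rot: [-1.531, 0.413, 0.405]
force: [1.5, -0.4, -1.4]
width: 0.803
```

Run:
```python
from h import *
s,Rc,g=gripinfo()
go((.60,.06,.22),-12,62)
```

```text
t 21.05 p [ 0.566  -0.0522  0.2588] F [ 1.5 -0.4 -1.4] w 0.803 q [ 0.86  0.2  -0.94  2.53  2.88  0.59 -1.24]
grip [ 0.5495 -0.0521  0.2683] d -0.3 tau 60.1 roll -0.06
TCP [0.6164 0.0565 0.2111] row [0.0837, 0.0206, 0.1363, 0.0951, 0.1701, -0.0314] rows>=3.1 ang 12
```

Call:
step_arm --pt "-0.6 0.084 0.02 0.136 0.095 0.17 -0.03" --pt "-0.6 0.084 0.02 0.136 0.095 0.17 -0.03" --pt "-0.6 0.084 0.02 0.136 0.095 0.17 -0.03" --pt "-0.6 0.084 0.02 0.136 0.095 0.17 -0.03" --pt "-0.6 0.084 0.02 0.136 0.095 0.17 -0.03"

```text
clock: 21.47
position: [0.6152, 0.0404, 0.2268]
ee_rot: [-1.484, 0.527, 0.224]
force: [2.2, 0.5, 1.0]
width: 0.803
```

Run:
```python
from h import *
s,Rc,g=gripinfo()
go((.55,.06,.25),-45,50)
go((.52,.05,.25),-60,30)
```

```text
t 21.4667 p [0.6152 0.0404 0.2268] F [2.2 0.5 1. ] w 0.803 q [ 0.2   0.44 -0.87  2.45  2.12  1.11 -1.  ]
grip [0.5987 0.0437 0.2357] d -11.4 tau 62.3 roll 0.04
TCP [0.5603 0.0497 0.2378] row [-0.068, 0.0203, -0.0022, 0.312, 0.4661, 0.1986] rows>=5.0 ang 36
TCP [0.5248 0.0418 0.2335] row [-0.1024, 0.0443, -0.0207, 0.5678, 0.5917, 0.5048] rows>=8.1 ang 58
```

Call:
step_arm --pt "-0.6 -0.068 0.02 -0.002 0.31 0.466 0.2" --pt "-0.6 -0.068 0.02 -0.002 0.31 0.466 0.2" --pt "-0.6 -0.068 0.02 -0.002 0.31 0.466 0.2" --pt "-0.6 -0.068 0.02 -0.002 0.31 0.466 0.2" --pt "-0.6 -0.068 0.02 -0.002 0.31 0.466 0.2" --pt "-0.6 -0.068 0.02 -0.002 0.31 0.466 0.2"

```text
clock: 21.97
position: [0.5603, 0.0527, 0.2379]
ee_rot: [-1.157, 1.064, -0.06]
force: [0.6, 0.4, -0.1]
width: 0.798
```

Run:
```python
from h import *
s,Rc,g=gripinfo()
go((.50,-.05,.25),-60,15)
```

```text
t 21.9667 p [0.5603 0.0527 0.2379] F [ 0.6  0.4 -0.1] w 0.798 q [-0.03  0.44 -0.89  2.1   1.26  1.35 -0.82]
grip [0.5501 0.0629 0.2502] d -44.8 tau 49.6 roll -0.04
TCP [ 0.5025 -0.0543  0.2316] row [0.0378, -0.0218, -0.1458, 0.2176, 0.1367, 0.5728] rows>=5.3 ang 38
```

Good, the wrist has unwound (J5 down to 1.26).

Call:
step_arm --pt "-0.6 0.038 -0.022 -0.146 0.2176 0.137 0.573" --pt "-0.6 0.038 -0.022 -0.146 0.2176 0.137 0.573" --pt "-0.6 0.038 -0.022 -0.146 0.2176 0.137 0.573" --pt "-0.6 0.038 -0.022 -0.146 0.2176 0.137 0.573" --pt "-0.6 0.038 -0.022 -0.146 0.2176 0.137 0.573" --pt "-0.6 0.038 -0.022 -0.146 0.2176 0.137 0.573" --pt "-0.6 0.038 -0.022 -0.146 0.2176 0.137 0.573"

```text
clock: 22.55
position: [0.5043, -0.0604, 0.2318]
ee_rot: [-0.593, 1.455, 0.204]
force: [1.3, -1.0, -0.4]
width: 0.802
```

Run:
```python
from h import *
s,Rc,g=gripinfo()
h=np.array([np.cos(np.radians(-68.7)),np.sin(np.radians(-68.7)),0])
gg=np.array([.465,-.4335,.03])+.02*h
go(gg+[0,0,.14]+.06*h,-68.7,-15)
```

```text
t 22.55 p [ 0.5043 -0.0604  0.2318] F [ 1.3 -1.  -0.4] w 0.802 q [ 0.62  0.31 -0.95  1.92  0.58  1.06 -0.08]
grip [ 0.5019 -0.0562  0.2502] d -60.4 tau 14.7 roll 0.19
TCP [ 0.4923 -0.5035  0.1516] row [0.2165, -0.4333, -0.2871, 0.1402, 0.0029, 0.4942] rows>=10.8 ang 31
```

Call:
step_arm --pt "-0.6 0.15 -0.433 -0.287 0.14 0.003 0.494" --pt "-0.6 0.15 -0.433 -0.287 0.14 0.003 0.494" --pt "-0.6 0.15 -0.433 -0.287 0.14 0.003 0.494" --pt "-0.6 0.15 -0.433 -0.287 0.14 0.003 0.494" --pt "-0.6 0.2165 -0.433 -0.287 0.14 0.003 0.494" --pt "-0.6 0.2165 -0.433 -0.287 0.14 0.003 0.494" --pt "-0.6 0.2165 -0.433 -0.287 0.14 0.003 0.494" --pt "-0.6 0.2165 -0.433 -0.287 0.14 0.003 0.494" --pt "-0.6 0.2165 -0.433 -0.287 0.14 0.003 0.494" --pt "-0.6 0.2165 -0.433 -0.287 0.14 0.003 0.494" --pt "-0.6 0.2165 -0.433 -0.287 0.14 0.003 0.494" --pt "-0.6 0.2165 -0.433 -0.287 0.14 0.003 0.494"

```text
clock: 23.55
position: [0.4922, -0.5064, 0.1478]
ee_rot: [-0.095, 1.596, 0.495]
force: [-1.6, -1.2, -0.6]
width: 0.798
```

Run:
```python
from h import *
s,Rc,g=gripinfo()
h=np.array([np.cos(np.radians(-68.7)),np.sin(np.radians(-68.7)),0])
gg=np.array([.465,-.4335,.03])+.02*h
go(gg+[0,0,.06]+.05*h,-68.7,-40)
```

```text
t 23.55 p [ 0.4922 -0.5064  0.1478] F [-1.6 -1.2 -0.6] w 0.798 q [ 1.12  0.91 -0.78  1.12  0.43  1.53  0.82]
grip [ 0.4941 -0.5109  0.1662] d -68.4 tau -14.7 roll -0.38
TCP [ 0.486  -0.4873  0.0754] row [0.0938, 0.0013, 0.0021, 0.0008, -0.0077, 0.4212] rows>=3.5 ang 25
```

Call:
step_arm --pt "-0.6 0.094 0.001 0.002 0 -0.008 0.421" --pt "-0.6 0.094 0.001 0.002 0 -0.008 0.421" --pt "-0.6 0.094 0.001 0.002 0 -0.008 0.421" --pt "-0.6 0.094 0.001 0.002 0 -0.008 0.421" --pt "-0.6 0.094 0.001 0.002 0 -0.008 0.421" --pt "-0.6 0.094 0.001 0.002 0 -0.008 0.421"

```text
clock: 24.05
position: [0.4915, -0.4787, 0.0789]
ee_rot: [0.257, 1.607, 0.842]
force: [-1.0, 0.9, 0.1]
width: 0.8
```

Run:
```python
from h import *
s,Rc,g=gripinfo()
h=np.array([np.cos(np.radians(-68.7)),np.sin(np.radians(-68.7)),0])
gg=np.array([.465,-.4335,.030])+.02*h
go(gg,-68.7,-40)
im=snap('wrist','w3.png'); W=cloud(im)
m=(W[...,2]>.042)&(W[...,2]<.06)&(np.hypot(W[...,0]-.465,W[...,1]+.4335)<.07)
print(cv2.minAreaRect(W[m][:,:2].astype(np.float32)),m.sum(),np.median(W[m][:,2]))
```

```text
t 24.05 p [ 0.4915 -0.4787  0.0789] F [-1.   0.9  0.1] w 0.8 q [ 1.05  1.22 -0.76  0.74  0.3   1.92  0.9 ]
grip [ 0.4959 -0.49    0.0934] d -68.2 tau -40.0 roll 0.42
TCP [ 0.4678 -0.4408  0.0154] row [0.096, -0.0088, -0.0104, 0.0114, -0.0003, 0.0002] rows>=1.9 ang 1
((0.468098521232605, -0.435055673122406), (0.05022704601287842, 0.08011726289987564), 21.299108505249023) 6701 0.049484299745260085
```

Call:
step_arm --pt "-0.6 0.04 -0.004 -0.009 0.011 0 0" --pt "-0.6 0.08 -0.008 -0.009 0.011 0 0" --pt "-0.6 0.096 -0.009 -0.009 0.011 0 0" --pt "-0.6 0.096 -0.009 -0.009 0.011 0 0" --pt "1 0.096 -0.009 -0.009 0.011 0 0" --pt "1 0.096 -0.009 -0.009 0.011 0 0" --pt "1 0.096 -0.009 -0.009 0.011 0 0" --pt "1 0.096 -0.009 -0.009 0.011 0 0" --pt "1 0.096 -0.009 -0.009 0.011 0 0" --pt "1 0.096 -0.009 -0.009 0.011 0 0" --pt "1 0.096 -0.009 -0.009 0.011 0 0"

```text
clock: 25.02
position: [0.4695, -0.4435, 0.0203]
ee_rot: [0.263, 1.607, 0.828]
force: [1.0, -2.9, 6.1]
width: 0.544
```

Run:
```python
from h import *
s,Rc,g=gripinfo()
h=np.array([np.cos(np.radians(-68.7)),np.sin(np.radians(-68.7)),0])
print((np.array([.4662,-.434,.025])-g)@h, g[2]-.025)
go(g+[0,0,.13],-68.7,10)
```

```text
t 25.0167 p [ 0.4695 -0.4435  0.0203] F [ 1.  -2.9  6.1] w 0.544 q [ 1.1   1.21 -0.77  0.97  0.3   1.73  0.87]
grip [ 0.4739 -0.4549  0.0349] d -68.9 tau -39.7 roll 0.25
-0.022208586469636225 0.00992215826786702
TCP [ 0.4751 -0.4579  0.1462] row [-0.1334, 0.0857, 0.0006, -0.0019, 0.005, -0.8283] rows>=6.9 ang 50
```

Call:
step_arm --pt "1 -0.03 0.025 0 0 0 0" --pt "1 -0.06 0.05 0 0 0 0" --pt "1 -0.133 0.0857 0 0 0 -0.828" --pt "1 -0.133 0.0857 0 0 0 -0.828" --pt "1 -0.133 0.0857 0 0 0 -0.828" --pt "1 -0.133 0.0857 0 0 0 -0.828" --pt "1 -0.133 0.0857 0 0 0 -0.828" --pt "1 -0.133 0.0857 0 0 0 -0.828" --pt "1 -0.133 0.0857 0 0 0 -0.828" --pt "1 -0.133 0.0857 0 0 0 -0.828"

```text
clock: 25.85
position: [0.4721, -0.4505, 0.1441]
ee_rot: [-0.429, 1.513, 0.16]
force: [0.5, 1.4, -1.6]
width: 0.54
```

Run:
```python
from h import *
s,Rc,g=gripinfo()
C=clouds(('top','scene')); P=np.vstack([w.reshape(-1,3) for w in C.values()]); P=P[np.isfinite(P).all(1)]; P=P[P[:,2]<.11]
for d in (-30,-20,-10,0,10,20,30): print(d);check((.6547-.01,.1784,.074),d,50.3,P);checkcam((.6547-.01,.1784,.074),d,50.3,P)
go((.50,-.15,.24),-60,30)
```

```text
t 25.85 p [ 0.4721 -0.4505  0.1441] F [ 0.5  1.4 -1.6] w 0.54 q [ 1.14  0.59 -0.76  1.71  0.64  0.94  0.5 ]
grip [ 0.4708 -0.4474  0.1628] d -68.3 tau 10.0 roll 0.02
-30
body hits 0 [] finger hits 0 []
cam hits 7 [[0.497, 0.202, 0.064], [0.494, 0.202, 0.063], [0.492, 0.203, 0.059]]
-20
body hits 0 [] finger hits 0 []
cam hits 66 [[0.506, 0.206, 0.063], [0.502, 0.208, 0.065], [0.5, 0.209, 0.06]]
-10
body hits 1 [[0.599, 0.255, 0.073]] finger hits 0 []
cam hits 106 [[0.506, 0.212, 0.061], [0.506, 0.209, 0.061], [0.506, 0.206, 0.063]]
0
body hits 0 [] finger hits 0 []
cam hits 97 [[0.502, 0.208, 0.065], [0.5, 0.209, 0.06], [0.5, 0.206, 0.059]]
10
body hits 5 [[0.623, 0.077, 0.094], [0.621, 0.077, 0.091], [0.621, 0.074, 0.094]] finger hits 0 []
cam hits 99 [[0.497, 0.202, 0.064], [0.494, 0.202, 0.063], [0.495, 0.2, 0.059]]
20
body hits 129 [[0.646, 0.074, 0.099], [0.643, 0.074, 0.097], [0.637, 0.082, 0.099]] finger hits 0 []
cam hits 2 [[0.456, 0.172, 0.095], [0.461, 0.175, 0.088]]
30
body hits 270 [[0.661, 0.075, 0.097], [0.659, 0.075, 0.094], [0.659, 0.072, 0.093]] finger hits 1 [[0.639, 0.097, 0.09]]
cam hits 0 []
TCP [ 0.5048 -0.1582  0.2235] row [-0.1531, 0.311, 0.1719, -0.1375, -0.0485, -0.335] rows>=7.4 ang 22
```

Call:
step_arm --pt "1 -0.12 0.05 0.02 0 0 0" --pt "1 -0.153 0.311 0.172 -0.1375 -0.0485 -0.335" --pt "1 -0.153 0.311 0.172 -0.1375 -0.0485 -0.335" --pt "1 -0.153 0.311 0.172 -0.1375 -0.0485 -0.335" --pt "1 -0.153 0.311 0.172 -0.1375 -0.0485 -0.335" --pt "1 -0.153 0.311 0.172 -0.1375 -0.0485 -0.335" --pt "1 -0.153 0.311 0.172 -0.1375 -0.0485 -0.335" --pt "1 -0.153 0.311 0.172 -0.1375 -0.0485 -0.335" --pt "1 -0.153 0.311 0.172 -0.1375 -0.0485 -0.335" --pt "1 -0.153 0.311 0.172 -0.1375 -0.0485 -0.335"

```text
clock: 26.78
position: [0.5088, -0.1571, 0.2242]
ee_rot: [-0.784, 1.356, 0.001]
force: [-0.5, 0.3, -1.3]
width: 0.539
```

Run:
```python
from h import *
s,Rc,g=gripinfo()
r=np.array([np.cos(np.radians(-32)),np.sin(np.radians(-32)),0])
go(np.array([.6547,.1784,.22])-.0099*r-.03*r,-32,50.3)
```

```text
t 26.7833 p [ 0.5088 -0.1571  0.2242] F [-0.5  0.3 -1.3] w 0.539 q [ 0.59  0.26 -0.85  2.07  0.91  0.94 -0.27]
grip [ 0.5039 -0.1489  0.2407] d -59.9 tau 30.0 roll 0.25
TCP [0.6333 0.1918 0.2079] row [-0.1307, 0.2703, 0.353, -0.3604, -0.2987, -0.3306] rows>=8.9 ang 34
```

Call:
step_arm --pt "1 -0.131 0.27 0.353 -0.36 -0.3 -0.33" --pt "1 -0.131 0.27 0.353 -0.36 -0.3 -0.33" --pt "1 -0.131 0.27 0.353 -0.36 -0.3 -0.33" --pt "1 -0.131 0.27 0.353 -0.36 -0.3 -0.33" --pt "1 -0.131 0.27 0.353 -0.36 -0.3 -0.33" --pt "1 -0.131 0.27 0.353 -0.36 -0.3 -0.33" --pt "1 -0.131 0.27 0.353 -0.36 -0.3 -0.33" --pt "1 -0.131 0.27 0.353 -0.36 -0.3 -0.33" --pt "1 -0.131 0.27 0.353 -0.36 -0.3 -0.33" --pt "1 -0.131 0.27 0.353 -0.36 -0.3 -0.33" --pt "1 -0.131 0.27 0.353 -0.36 -0.3 -0.33"

```text
clock: 27.7
position: [0.6331, 0.1893, 0.2046]
ee_rot: [-1.272, 0.927, 0.104]
force: [-0.6, -1.2, -0.5]
width: 0.542
```

Run:
```python
from h import *
s,Rc,g=gripinfo()
r=np.array([np.cos(np.radians(-32)),np.sin(np.radians(-32)),0])
go(np.array([.6547,.1784,.16])-.0099*r,-32,50.3)
```

```text
t 27.7 p [0.6331 0.1893 0.2046] F [-0.6 -1.2 -0.5] w 0.542 q [-0.2   0.62 -0.87  1.94  1.43  1.38 -0.77]
grip [0.6207 0.1971 0.2167] d -32.3 tau 50.1 roll -0.11
TCP [0.6587 0.1759 0.1479] row [0.0731, 0.0313, 0.0031, -0.0018, -0.005, -0.0031] rows>=1.5 ang 0
```

Call:
step_arm --pt "1 0.037 0.0 0.003 0 0 0" --pt "1 0.073 0.0313 0.003 0 0 0" --pt "1 0.073 0.0313 0.003 0 0 0" --pt "1 0.073 0.0313 0.003 0 0 0" --pt "1 0.073 0.0313 0.003 0 0 0" --pt "1 0.073 0.0313 0.003 0 0 0"

```text
clock: 28.2
position: [0.6576, 0.1755, 0.1516]
ee_rot: [-1.272, 0.922, 0.103]
force: [0.6, 0.3, -0.4]
width: 0.546
```

Run:
```python
from h import *
s,Rc,g=gripinfo()
pottop(g[:2],g[2]+.0178)
r=np.array([np.cos(np.radians(-32)),np.sin(np.radians(-32)),0]); print('pred',g+.0099*r)
snap('top','t11.png',(210,90,310,170),8)
G=np.array([.6547,.1784,0])-.0099*r
go(G+[0,0,.13],-32,50.3)
go(G+[0,0,.0745],-32,50.3)
```

```text
t 28.2 p [0.6576 0.1755 0.1516] F [ 0.6  0.3 -0.4] w 0.546 q [-0.19  0.71 -0.82  1.96  1.53  1.35 -0.84]
grip [0.6452 0.1833 0.1637] d -32.2 tau 50.3 roll 0.04
top 406 z 0.1827 slope [0.007 0.005] rect [array([0.652 , 0.1832]), array([0.084 , 0.0609]), np.float64(75.0123)]
scene 167 z 0.1835 slope [0.033 0.047] rect [array([0.6505, 0.1778]), array([0.083 , 0.0494]), np.float64(57.3977)]
pred [0.65364456 0.17801726 0.16371316]
TCP [0.6587 0.1759 0.1179] row [0.0276, 0.0315, 0.0009, -0.0021, -0.0014, 0.0003] rows>=0.8 ang 0
TCP [0.6587 0.1759 0.0624] row [0.0719, 0.0849, 0.0008, -0.0021, -0.0014, 0.0003] rows>=2.1 ang 0
```

Run:
```python
from h import *
backedge((290,288),(412,378),(210,90),8,.182)
```

```text
len 0.0516 yaw -35.8 centre [0.651  0.1793 0.182 ]
```

Call:
step_arm --pt "1 0.0276 0.0315 0.001 0 0 0" --pt "1 0.0276 0.0315 0.001 0 0 0" --pt "1 0.0276 0.0315 0.001 0 0 0"

```text
clock: 28.65
position: [0.6578, 0.175, 0.1153]
ee_rot: [-1.275, 0.926, 0.105]
force: [0.5, 0.5, 0.6]
width: 0.543
```

Run:
```python
from h import *
s,Rc,g=gripinfo()
r=np.array([np.cos(np.radians(-32)),np.sin(np.radians(-32)),0])
G=np.array([.6547,.1784,0])-.0089*r
go(G+[0,0,.095],-32,50.3)
go(G+[0,0,.0742],-32,50.3)
```

```text
t 28.65 p [0.6578 0.175  0.1153] F [0.5 0.5 0.6] w 0.543 q [-0.21  0.77 -0.79  1.98  1.58  1.35 -0.9 ]
grip [0.6455 0.1828 0.1275] d -32.1 tau 50.2 roll -0.23
TCP [0.6595 0.1754 0.0829] row [0.0271, 0.0301, 0.0018, 0.0014, -0.0043, -0.0018] rows>=0.8 ang 0
TCP [0.6595 0.1754 0.0621] row [0.0438, 0.0501, 0.0019, 0.0014, -0.0043, -0.0018] rows>=1.3 ang 0
```

Call:
step_arm --pt "1 0.013 0.015 0.0018 0 -0.004 0" --pt "1 0.0271 0.03 0.0018 0 -0.004 0" --pt "1 0.036 0.04 0.0018 0 -0.004 0" --pt "1 0.0438 0.05 0.0018 0 -0.004 0" --pt "1 0.0438 0.05 0.0018 0 -0.004 0" --pt "1 0.0438 0.05 0.0018 0 -0.004 0"

```text
clock: 29.15
position: [0.6603, 0.176, 0.0631]
ee_rot: [-1.273, 0.92, 0.107]
force: [0.1, -0.4, -0.3]
width: 0.542
```

Run:
```python
from h import *
s,Rc,g=gripinfo()
pottop((.6547,.1784),.092)
```

```text
t 29.15 p [0.6603 0.176  0.0631] F [ 0.1 -0.4 -0.3] w 0.542 q [-0.24  0.86 -0.75  1.99  1.66  1.35 -1.  ]
grip [0.6479 0.1838 0.0752] d -32.0 tau 50.2 roll 0.06
top 328 z 0.0938 slope [0.012 0.01 ] rect [array([0.654, 0.181]), array([0.0816, 0.0522]), np.float64(63.6065)]
scene 152 z 0.0944 slope [0.045 0.063] rect [array([0.6539, 0.1763]), array([0.0836, 0.0481]), np.float64(58.1336)]
```

Call:
step_arm --pt "1 0.002 0.0024 0 0 0 0" --pt "1 0.0026 0.0031 0 0 0 0" --pt "1 0.0026 0.0031 0 0 0 0" --pt "-0.35 0.0026 0.0031 0 0 0 0" --pt "-0.35 0.0026 0.0031 0 0 0 0" --pt "-0.35 0.0026 0.0031 0 0 0 0" --pt "-0.35 0.0026 0.0031 0 0 0 0" --pt "-0.35 -0.04 -0.01 0 0 0 0" --pt "-0.35 -0.08 -0.04 0 0 0 0" --pt "-0.35 -0.12 -0.09 0 0 0 0" --pt "-0.35 -0.15 -0.12 0 0 0 0" --pt "-0.35 -0.15 -0.12 0 0 0 0"

```text
clock: 30.25
position: [0.6352, 0.195, 0.2216]
ee_rot: [-1.268, 0.911, 0.105]
force: [0.6, 0.7, 0.7]
width: 0.676
```

Run:
```python
from h import *
s,Rc,g=gripinfo()
for c in [(.6547,.1784),(.6475,.0684),(.640,-.0413)]: pottop(c,.092)
snap('scene','s12.png',(180,80,500,320),2.5); snap('top','t12.png',(170,130,430,290),3)
```

```text
t 30.25 p [0.6352 0.195  0.2216] F [0.6 0.7 0.7] w 0.676 q [-0.2   0.6  -0.88  1.93  1.42  1.38 -0.75]
grip [0.6226 0.2027 0.2337] d -31.9 tau 50.5 roll 0.61
top 233 z 0.0921 slope [-0.005  0.018] rect [array([0.6537, 0.1795]), array([0.0512, 0.0495]), np.float64(57.6875)]
scene 155 z 0.0928 slope [0.014 0.03 ] rect [array([0.6552, 0.1809]), array([0.0578, 0.0496]), np.float64(58.2691)]
top 302 z 0.092 slope [-0.006 -0.002] rect [array([0.6451, 0.0704]), array([0.0503, 0.0501]), np.float64(78.4502)]
scene 189 z 0.0927 slope [0.015 0.035] rect [array([0.6466, 0.0705]), array([0.0576, 0.0517]), np.float64(77.3796)]
top 306 z 0.092 slope [ 0.011 -0.004] rect [array([ 0.6373, -0.0401]), array([0.0506, 0.05  ]), np.float64(10.4687)]
scene 215 z 0.0927 slope [0.025 0.032] rect [array([ 0.6394, -0.0411]), array([0.0568, 0.0496]), np.float64(8.6947)]
```

```bash
cat >> h.py <<'E'
YS=np.radians(-3.83); XS=np.array([np.cos(YS),np.sin(YS),0]); YV=np.array([-np.sin(YS),np.cos(YS),0]); O=np.array([.6475,.0684,0])
def S(x,y,z=0): return O+x*XS+y*YV+[0,0,z]
def toS(p): p=np.asarray(p)-O; return np.array([p@XS,p@YV])
E
python3 - <<'E'
from h import *
C=clouds(('scene','top')); W0=np.load('W0.npy')
for n,W in list(C.items())+[('t0',W0)]:
  for nm,c in (('L',(.454,.185)),('R',(.470,.008))):
    m=(np.hypot(W[...,0]-c[0],W[...,1]-c[1])<.03)&(W[...,2]>.068)&(W[...,2]<.12); P=W[m]
    if len(P)<8: print(n,nm,len(P)); continue
    r=least_squares(lambda q:np.hypot(P[:,0]-q[0],P[:,1]-q[1])-.007,c,loss='soft_l1',f_scale=.002)
    print(n,nm,len(P),r.x.round(4),P.mean(0).round(4),'S',toS(np.r_[r.x,0]).round(4))
  for nm,y in (('hL',.185),('hR',-.185)):
    c=S(-.058,y); m=(np.hypot(W[...,0]-c[0],W[...,1]-c[1])<.02)&(W[...,2]>.03)&(W[...,2]<.12); P=W[m]
    if len(P)>8: print(n,nm,len(P),P.mean(0).round(4),P[:,2].max().round(3),'S',toS(np.r_[P[:,:2].mean(0),0]).round(4))
print(S(-.058,.185),S(-.058,-.185))
E
```

```text
scene L 54 [0.4591 0.184 ] [0.4575 0.1804 0.091 ] S [-0.1957  0.1028]
scene R 63 [0.4727 0.0081] [0.4697 0.0044 0.091 ] S [-0.1703 -0.0719]
scene hL 45 [0.5994 0.2516 0.0512] 0.072 S [-0.0602  0.1795]
scene hR 70 [ 0.5735 -0.114   0.0526] 0.072 S [-0.0616 -0.1869]
top L 0
top R 0
top hR 33 [ 0.572  -0.1097  0.0604] 0.07 S [-0.0634 -0.1828]
t0 L 32 [0.4586 0.1852] [0.4568 0.1831 0.0979] S [-0.1963  0.1039]
t0 R 26 [0.4714 0.0082] [0.4697 0.0087 0.0999] S [-0.1717 -0.0719]
t0 hL 36 [0.5976 0.2539 0.0585] 0.07 S [-0.0621  0.1818]
t0 hR 34 [ 0.572  -0.1095  0.0593] 0.069 S [-0.0635 -0.1825]
[0.60198686 0.25686101 0.        ] [ 0.57727221 -0.11231264  0.        ]
```

```bash
cat >> h.py <<'E'
def F(side,th,off):
    s=1 if side=='L' else -1; t=np.radians(th)
    k=S(-.058-.16*np.sin(t),s*(.185-.16*np.cos(t))); tv=np.cos(t)*XS-s*np.sin(t)*YV
    return k-off*tv, np.degrees(np.arctan2(tv[1],tv[0]))
E
python3 - <<'E'
from h import *
s,Rc,g=gripinfo()
f,d=F('L',59.4,.045); print(f,d)
go(f+[0,0,.20],-55,0,depth=0)
E
```

```text
t 30.75 p [0.6338 0.1919 0.2122] F [-0.  -0.4 -0.6] w 0.675 q [-0.2   0.61 -0.87  1.94  1.42  1.38 -0.75]
grip [0.6215 0.1996 0.2244] d -32.0 tau 50.2 roll 0.00
[0.43886692 0.22497237 0.        ] -63.23
TCP [0.4389 0.225  0.2   ] row [-0.1659, 0.1581, -0.0939, 0.3589, 0.1681, 0.825] rows>=7.7 ang 55
```

Call:
step_arm --pt "1 -0.166 0.158 -0.094 0.36 0.168 0.825" --pt "1 -0.166 0.158 -0.094 0.36 0.168 0.825" --pt "1 -0.166 0.158 -0.094 0.36 0.168 0.825" --pt "1 -0.166 0.158 -0.094 0.36 0.168 0.825" --pt "1 -0.166 0.158 -0.094 0.36 0.168 0.825" --pt "1 -0.166 0.158 -0.094 0.36 0.168 0.825" --pt "1 -0.166 0.158 -0.094 0.36 0.168 0.825" --pt "1 -0.166 0.158 -0.094 0.36 0.168 0.825" --pt "1 -0.166 0.158 -0.094 0.36 0.168 0.825" --pt "1 -0.166 0.158 -0.094 0.36 0.168 0.825"

```text
clock: 31.58
position: [0.4396, 0.2238, 0.2004]
ee_rot: [-0.476, 1.517, 0.475]
force: [-0.9, 0.8, 0.7]
width: 0.02
```

Run:
```python
from h import *
s,Rc,g=gripinfo()
f,d=F('L',59.4,.045)
go(f+[0,0,.078],-55,0,depth=0)
for th in (60,50,40,30,20,10,0):
  f,d=F('L',th,.0165); print(th,end=' '); go(f+[0,0,.078],max(d,-55),0,depth=0)
f,d=F('L',0,.0135); go(f+[0,0,.078],d,0,depth=0)
```

```text
t 31.5833 p [0.4396 0.2238 0.2004] F [-0.9  0.8  0.7] w 0.02 q [ 0.29  0.51 -1.2   1.86  0.53  1.14 -0.5 ]
grip [0.4396 0.2238 0.2194] d -55.2 tau 0.0 roll 0.08
TCP [0.4389 0.225  0.078 ] row [0.153, 0.0018, -0.0002, -0.0035, 0.0013, 0.0006] rows>=2.9 ang 0
60 TCP [0.4511 0.2011 0.078 ] row [0.153, -0.0314, -0.0047, -0.0035, 0.0013, 0.0006] rows>=3.0 ang 0
50 TCP [0.4631 0.1758 0.078 ] row [0.153, -0.066, -0.0104, -0.023, 0.0013, 0.0006] rows>=3.2 ang 1
40 TCP [0.4793 0.1529 0.078 ] row [0.153, -0.101, -0.0101, -0.1897, 0.0012, 0.0008] rows>=3.5 ang 11
30 TCP [0.4992 0.1331 0.078 ] row [0.1531, -0.1355, -0.0038, -0.3563, 0.0011, 0.0009] rows>=3.9 ang 21
20 TCP [0.5222 0.1172 0.078 ] row [0.1531, -0.1683, 0.0085, -0.523, 0.0011, 0.001] rows>=4.4 ang 31
10 TCP [0.5477 0.1054 0.078 ] row [0.1532, -0.1985, 0.0263, -0.6897, 0.001, 0.0011] rows>=5.8 ang 41
0 TCP [0.5748 0.0983 0.078 ] row [0.1532, -0.2252, 0.0491, -0.8563, 0.0009, 0.0012] rows>=7.2 ang 51
TCP [0.5778 0.0981 0.078 ] row [0.1532, -0.2275, 0.052, -0.8563, 0.0009, 0.0012] rows>=7.2 ang 51
```

Call:
step_arm --pt "1 0.05 0.0018 0 0 0 0" --pt "1 0.1 0.0018 0 0 0 0" --pt "1 0.153 0.0018 0 0 0 0" --pt "1 0.153 0.0018 0 0 0 0" --pt "1 0.153 -0.01 -0.002 0 0 0" --pt "1 0.153 -0.022 -0.004 0 0 0" --pt "1 0.153 -0.0314 -0.0047 0 0 0" --pt "1 0.153 -0.049 -0.0075 -0.01 0 0" --pt "1 0.153 -0.066 -0.0104 -0.023 0 0" --pt "1 0.153 -0.084 -0.0103 -0.106 0 0" --pt "1 0.153 -0.101 -0.0101 -0.19 0 0"

```text
clock: 32.5
position: [0.4808, 0.153, 0.081]
ee_rot: [-0.634, 1.471, 0.632]
force: [0.7, 0.5, 0.6]
width: 0.007
```

Run:
```python
from h import *
s,Rc,g=gripinfo()
for th in (40,35,30,25,20,15,10,5,0):
  f,d=F('L',th,.0165); print(th,end=' '); go(f+[0,0,.078],d,0,depth=0)
snap('scene','s13.png',(180,80,500,320),2.5)
```

```text
t 32.5 p [0.4808 0.153  0.081 ] F [0.7 0.5 0.6] w 0.007 q [ 0.35  0.69 -1.1   1.97  0.76  0.96 -0.32]
grip [0.4807 0.153  0.1   ] d -43.5 tau 0.2 roll 0.26
40 TCP [0.4793 0.1529 0.078 ] row [0.0037, 0.0013, -0.0015, 0.005, 0.0044, 0.0033] rows>=0.1 ang 0
35 TCP [0.4888 0.1426 0.078 ] row [0.0038, -0.0162, -0.0027, -0.0784, 0.0042, 0.0035] rows>=0.7 ang 5
30 TCP [0.4992 0.1331 0.078 ] row [0.0038, -0.0338, -0.0023, -0.1617, 0.0041, 0.0037] rows>=1.4 ang 10
25 TCP [0.5104 0.1246 0.078 ] row [0.0039, -0.0512, -0.0003, -0.245, 0.0039, 0.0039] rows>=2.1 ang 15
20 TCP [0.5222 0.1172 0.078 ] row [0.004, -0.0684, 0.0031, -0.3284, 0.0037, 0.004] rows>=2.8 ang 20
15 TCP [0.5347 0.1107 0.078 ] row [0.004, -0.0852, 0.008, -0.4117, 0.0036, 0.0042] rows>=3.5 ang 25
10 TCP [0.5477 0.1054 0.078 ] row [0.0041, -0.1016, 0.0144, -0.495, 0.0034, 0.0044] rows>=4.1 ang 30
5 TCP [0.5611 0.1013 0.078 ] row [0.0042, -0.1173, 0.0222, -0.5784, 0.0032, 0.0045] rows>=4.8 ang 35
0 TCP [0.5748 0.0983 0.078 ] row [0.0043, -0.1323, 0.0313, -0.6617, 0.003, 0.0047] rows>=5.5 ang 40
```

Call:
step_arm --pt "1 0.003 -0.0162 -0.0027 -0.078 0 0" --pt "1 0.003 -0.0338 -0.0023 -0.162 0 0" --pt "1 0.003 -0.0512 0 -0.245 0 0" --pt "1 0.003 -0.0684 0.003 -0.328 0 0" --pt "1 0.003 -0.0852 0.008 -0.41 0 0" --pt "1 0.003 -0.1016 0.0144 -0.495 0 0" --pt "1 0.003 -0.117 0.022 -0.578 0 0" --pt "1 0.003 -0.128 0.0285 -0.63 0 0" --pt "1 0.003 -0.133 0.0315 -0.66 0 0" --pt "1 0.003 -0.135 0.033 -0.66 0 0" --pt "1 0.003 -0.135 0.033 -0.66 0 0"

```text
clock: 33.47
position: [0.5755, 0.098, 0.0777]
ee_rot: [-1.155, 1.241, 1.153]
force: [-2.1, -1.2, 0.8]
width: 0.007
```

Run:
```python
from h import *
s,Rc,g=gripinfo(); print(toS(s['position']))
go(S(-.080,.025,.078),-3.83,0,depth=0)
snap('scene','s14.png',(240,120,440,270),4)
```

```text
t 33.4667 p [0.5755 0.098  0.0777] F [-2.1 -1.2  0.8] w 0.007 q [ 0.47  0.86 -1.19  1.78  0.88  1.14  0.48]
grip [0.5755 0.098  0.0967] d -4.3 tau 0.1 roll 0.04
[-0.07381963  0.0247466 ]
TCP [0.5693 0.0987 0.078 ] row [-0.0004, 0.0077, 0.0003, -0.0075, 0.0007, 0.0022] rows>=0.1 ang 0
```

Call:
step_arm --pt "1 0 -0.003 0 0 0 0" --pt "1 0 -0.006 0 0 0 0" --pt "1 0 -0.006 0 0 0 0"

```text
clock: 33.77
position: [0.5762, 0.0981, 0.0772]
ee_rot: [-1.156, 1.246, 1.159]
force: [-18.9, -4.4, 15.5]
width: 0.005
```

Call:
step_arm --pt "1 0 0.02 0 0 0 0" --pt "1 0 0.05 0 0 0 0" --pt "1 -0.05 0.06 0 0 0 0" --pt "1 -0.1 0.06 0 0 0 0" --pt "1 -0.14 0.06 0 0 0 0" --pt "1 -0.14 0.06 0 0 0 0"

```text
clock: 34.27
position: [0.5345, 0.1047, 0.1958]
ee_rot: [-1.159, 1.23, 1.15]
force: [0.6, 0.4, 0.7]
width: 0.006
```

Run:
```python
from h import *
s,Rc,g=gripinfo()
f,d=F('R',45,.045); print(f,d)
go(f+[0,0,.19],25,0,depth=0)
W=clouds(('scene',))['scene']
for c in (S(-.058,.025),(.4725,.008)):
    m=(np.hypot(W[...,0]-c[0],W[...,1]-c[1])<.025)&(W[...,2]>.07)&(W[...,2]<.12); P=W[m]
    if len(P)<8: print(len(P)); continue
    r=least_squares(lambda q:np.hypot(P[:,0]-q[0],P[:,1]-q[1])-.007,c[:2],loss='soft_l1',f_scale=.002)
    print(len(P),r.x.round(4),'S',toS(np.r_[r.x,0]).round(4))
```

```text
t 34.2667 p [0.5345 0.1047 0.1958] F [0.6 0.4 0.7] w 0.006 q [ 0.53  0.63 -1.24  1.76  0.64  1.21  0.61]
grip [0.5343 0.1046 0.2148] d -4.1 tau 0.7 roll 0.28
[ 0.43807076 -0.02149438  0.        ] 41.17
TCP [ 0.4381 -0.0215  0.19  ] row [0.0051, 0.1091, -0.1659, -0.4847, 0.0016, 0.0124] rows>=4.1 ang 29
46 [0.5917 0.0968] S [-0.0575  0.0246]
62 [0.4731 0.0082] S [-0.17   -0.0717]
```

Call:
step_arm --pt "1 0.005 0.109 -0.166 -0.485 0 0" --pt "1 0.005 0.109 -0.166 -0.485 0 0" --pt "1 0.005 0.109 -0.166 -0.485 0 0" --pt "1 0.005 0.109 -0.166 -0.485 0 0" --pt "1 0.005 0.109 -0.166 -0.485 0 0" --pt "1 0.005 0.109 -0.166 -0.485 0 0" --pt "1 0.005 0.109 -0.166 -0.485 0 0"

```text
clock: 34.9
position: [0.4355, -0.0251, 0.184]
ee_rot: [-1.522, 0.971, 1.518]
force: [-0.5, 0.7, 0.4]
width: 0.005
```

Run:
```python
from h import *
s,Rc,g=gripinfo()
f,d=F('R',45,.045)
go(f+[0,0,.078],25,0,depth=0)
for th in (45,35,25,20,15,10,5,0):
  f,d=F('R',th,.0165); print(th,end=' '); go(f+[0,0,.078],min(d,25),0,depth=0)
```

```text
t 34.9 p [ 0.4355 -0.0251  0.184 ] F [-0.5  0.7  0.4] w 0.005 q [ 0.91  0.45 -1.25  2.    0.49  1.04  1.43]
grip [ 0.4355 -0.0251  0.203 ] d 24.8 tau 0.1 roll -0.04
TCP [ 0.4381 -0.0215  0.078 ] row [0.1325, -0.0045, 0.0028, -0.0035, -0.0006, 0.0023] rows>=2.5 ang 0
45 TCP [ 0.4595 -0.0027  0.078 ] row [0.1325, -0.0386, 0.0129, -0.0035, -0.0006, 0.0023] rows>=2.7 ang 0
35 TCP [0.4803 0.016  0.078 ] row [0.1326, -0.0721, 0.0233, -0.0035, -0.0006, 0.0023] rows>=2.9 ang 0
25 TCP [0.5041 0.0309 0.078 ] row [0.1327, -0.1069, 0.0277, 0.0604, -0.0005, 0.0023] rows>=3.3 ang 4
20 TCP [0.5169 0.0368 0.078 ] row [0.1327, -0.1244, 0.0276, 0.1437, -0.0004, 0.0024] rows>=3.5 ang 9
15 TCP [0.5301 0.0415 0.078 ] row [0.1328, -0.1419, 0.026, 0.227, -0.0003, 0.0024] rows>=3.8 ang 14
10 TCP [0.5437 0.045  0.078 ] row [0.1328, -0.1591, 0.0229, 0.3104, -0.0002, 0.0024] rows>=4.0 ang 19
5 TCP [0.5575 0.0473 0.078 ] row [0.1329, -0.1761, 0.0183, 0.3937, -0.0001, 0.0024] rows>=4.2 ang 24
0 TCP [0.5715 0.0484 0.078 ] row [0.1329, -0.1925, 0.0122, 0.477, -0.0, 0.0024] rows>=4.5 ang 29
```

Call:
step_arm --pt "1 0.05 -0.004 0.003 0 0 0" --pt "1 0.1 -0.0045 0.003 0 0 0" --pt "1 0.132 -0.0045 0.003 0 0 0" --pt "1 0.132 -0.0045 0.003 0 0 0" --pt "1 0.132 -0.022 0.008 0 0 0" --pt "1 0.132 -0.0386 0.013 0 0 0" --pt "1 0.132 -0.055 0.018 0 0 0" --pt "1 0.132 -0.072 0.023 0 0 0" --pt "1 0.132 -0.09 0.0255 0.03 0 0" --pt "1 0.132 -0.107 0.0277 0.06 0 0" --pt "1 0.132 -0.124 0.0276 0.144 0 0" --pt "1 0.132 -0.142 0.026 0.227 0 0"

```text
clock: 35.9
position: [0.5313, 0.045, 0.0803]
ee_rot: [-1.351, 1.106, 1.35]
force: [-0.3, -0.4, 0.6]
width: 0.003
```

Run:
```python
from h import *
s,Rc,g=gripinfo()
for th in (15,10,5,0):
  f,d=F('R',th,.0165); print(th,end=' '); go(f+[0,0,.078],min(d,25),0,depth=0)
```

```text
t 35.9 p [0.5313 0.045  0.0803] F [-0.3 -0.4  0.6] w 0.003 q [ 0.48  0.66 -0.95  1.91  0.67  0.93  0.96]
grip [0.5312 0.0449 0.0993] d 11.2 tau 0.2 roll 0.14
15 TCP [0.5301 0.0415 0.078 ] row [0.0029, 0.0023, -0.004, 0.0003, 0.0023, 0.0035] rows>=0.1 ang 0
10 TCP [0.5437 0.045  0.078 ] row [0.0029, -0.0152, -0.003, 0.0837, 0.0024, 0.0034] rows>=0.7 ang 5
5 TCP [0.5575 0.0473 0.078 ] row [0.003, -0.0327, -0.0035, 0.167, 0.0026, 0.0033] rows>=1.4 ang 10
0 TCP [0.5715 0.0484 0.078 ] row [0.003, -0.0502, -0.0055, 0.2503, 0.0027, 0.0031] rows>=2.1 ang 15
```

Call:
step_arm --pt "1 0.003 -0.015 -0.003 0.084 0 0" --pt "1 0.003 -0.0327 -0.0035 0.167 0 0" --pt "1 0.003 -0.045 -0.005 0.23 0 0" --pt "1 0.003 -0.051 -0.0055 0.25 0 0" --pt "1 0.003 -0.055 -0.0055 0.25 0 0" --pt "1 0.003 -0.057 -0.0055 0.25 0 0" --pt "1 0.003 -0.057 -0.0055 0.25 0 0"

```text
clock: 36.48
position: [0.5724, 0.0485, 0.0771]
ee_rot: [-1.163, 1.239, 1.167]
force: [-12.4, -1.3, 10.2]
width: 0.006
```

Call:
step_arm --pt "1 0 0.02 0 0 0 0" --pt "1 0 0.04 0 0 0 0" --pt "1 -0.05 0.07 0 0 0 0" --pt "1 -0.1 0.08 0.02 0 0 0" --pt "1 -0.15 0.08 0.03 0 0 0" --pt "1 -0.19 0.08 0.03 0 0 0" --pt "1 -0.19 0.08 0.03 0 0 0" --pt "1 -0.19 0.08 0.03 0 0 0"

```text
clock: 37.15
position: [0.5139, 0.0769, 0.2315]
ee_rot: [-1.166, 1.23, 1.16]
force: [-0.1, -0.6, -0.7]
width: 0.006
```

Run:
```python
from h import *
s,Rc,g=gripinfo()
im=snap('wrist','w5.png'); W=cloud(im); np.savez('w5.npz',W=W)
snap('top','t15.png',(170,130,430,290),3)
```

```text
t 37.15 p [0.5139 0.0769 0.2315] F [-0.1 -0.6 -0.7] w 0.006 q [ 0.51  0.44 -1.04  1.77  0.42  1.16  0.86]
grip [0.5137 0.0768 0.2505] d -3.5 tau 0.4 roll 0.15
```

Run:
```python
from h import *
W0=np.load('W0.npy'); W5=np.load('w5.npz')['W']; Ws=clouds(('scene',))['scene']
for n,W in (('t0',W0),('w5',W5),('s',Ws)):
  D=W-O; x=D@XS; y=D@YV; z=W[...,2]
  for sg in (1,-1):
    m=(x<-.066)&(x>-.095)&(sg*y>.04)&(sg*y<.16)&(z>.022)&(z<.062)
    print(n,sg,m.sum(),'y',np.median(y[m]).round(4),np.percentile(y[m],[10,90]).round(4),'x',x[m].min().round(4),x[m].max().round(4),'z',z[m].min().round(3),z[m].max().round(3))
im=snap('wrist','w6.png',(140,180,500,250),2.2)
im=snap('scene','s16.png',(240,120,440,270),4)
```

```text
t0 1 20 y 0.0994 [0.0974 0.1005] x -0.0885 -0.0661 z 0.027 0.056
t0 -1 31 y -0.1019 [-0.1565 -0.0983] x -0.0949 -0.0665 z 0.023 0.062
w5 1 121 y 0.099 [0.0975 0.1011] x -0.0862 -0.066 z 0.029 0.054
w5 -1 122 y -0.0992 [-0.1016 -0.0978] x -0.0861 -0.0661 z 0.028 0.055
s 1 25 y 0.0975 [0.0957 0.0998] x -0.0867 -0.0674 z 0.029 0.055
s -1 30 y -0.1018 [-0.1041 -0.1004] x -0.0895 -0.0666 z 0.031 0.056
```

```bash
cat >> h.py <<'E'
def pinfit(W,c0,psi0,verbose=''):
    """c0 rough bend centre, psi0 deg. uses bar pts and handle pts"""
    z=W[...,2]; r=np.hypot(W[...,0]-c0[0],W[...,1]-c0[1])
    bm=(r<.075)&(z>.034)&(z<.046); B=W[bm][:,:2]; hm=(r<.09)&(z>.052)&(z<.08); H=W[hm]
    def res(q):
        rr=np.hypot(B[:,0]-q[0],B[:,1]-q[1])-.05
        h=np.array([q[0]+.05*np.cos(q[2]),q[1]+.05*np.sin(q[2])])
        D=H[:,:2]-h; cx=D@[np.cos(q[2]),np.sin(q[2])]; cy=D@[-np.sin(q[2]),np.cos(q[2])]
        o=np.maximum(np.maximum(abs(cx)-.007,abs(cy)-.012),-.0)  # outside
        top=H[:,2]>.069
        return np.r_[rr,o*1.5, (D[top].mean(0)*np.sqrt(len(B)) if top.sum()>4 else [])]
    f=least_squares(res,[c0[0],c0[1],np.radians(psi0)],loss='soft_l1',f_scale=.003)
    q=f.x; a=np.degrees(np.arctan2(B[:,1]-q[1],B[:,0]-q[0]))-np.degrees(q[2]); a=(a+360)%360-360
    print(verbose,'C',q[:2].round(4),'psi %.1f'%np.degrees(q[2]),'handle',np.round([q[0]+.05*np.cos(q[2]),q[1]+.05*np.sin(q[2])],4),'nB',len(B),'nH',len(H),'res',np.abs(f.fun).mean().round(4),'phi range',np.percentile(a,[3,97]).round(0),'Htop',H[H[:,2]>.069][:,:2].mean(0).round(4) if len(H) else '')
    return q
E
python3 - <<'E'
from h import *
W0=np.load('W0.npy'); W5=np.load('w5.npz')['W']; C=clouds()
for n,W in (('t0',W0),('w5',W5),('s',C['scene']),('t',C['top'])):
  for c,p in (((.385,.35),156),((.39,-.25),185)):
    try: pinfit(W,c,p,n)
    except Exception as e: print(n,e)
E
```

```text
t0 C [0.3779 0.33  ] psi 154.2 handle [0.3329 0.3517] nB 100 nH 55 res 0.0011 phi range [-348.  -23.] Htop [0.3329 0.3517]
t0 C [ 0.3874 -0.2606] psi 188.6 handle [ 0.3379 -0.2681] nB 96 nH 51 res 0.0014 phi range [-176.  -15.] Htop [ 0.338  -0.2681]
w5 C [0.3811 0.3283] psi 156.0 handle [0.3354 0.3487] nB 910 nH 0 res 0.0013 phi range [-178.  -30.] Htop 
w5 C [ 0.3918 -0.2602] psi 185.0 handle [ 0.342  -0.2646] nB 860 nH 0 res 0.0013 phi range [-172.  -24.] Htop 
s C [0.3784 0.3279] psi 156.5 handle [0.3326 0.3479] nB 71 nH 48 res 0.0013 phi range [-352.  -31.] Htop [0.3325 0.3478]
s C [ 0.3879 -0.263 ] psi 189.2 handle [ 0.3385 -0.271 ] nB 151 nH 106 res 0.0013 phi range [-354.   -4.] Htop [ 0.3388 -0.271 ]
t C [0.3776 0.3299] psi 154.3 handle [0.3326 0.3515] nB 102 nH 53 res 0.0011 phi range [-348.  -24.] Htop [0.3327 0.3515]
t C [ 0.3879 -0.2611] psi 192.2 handle [ 0.339  -0.2717] nB 33 nH 30 res 0.0008 phi range [-183. -129.] Htop [ 0.3391 -0.2717]
```

Run:
```python
from h import *
go((.42,.22,.22),-60,0,depth=0)
```

```text
TCP [0.42 0.22 0.22] row [0.0094, 0.1265, 0.1737, 0.9405, 0.0012, -0.0006] rows>=7.9 ang 56
```

Call:
step_arm --pt "0.2 0.009 0.1265 0.174 0.94 0 0" --pt "0.2 0.009 0.1265 0.174 0.94 0 0" --pt "0.2 0.009 0.1265 0.174 0.94 0 0" --pt "0.2 0.009 0.1265 0.174 0.94 0 0" --pt "0.2 0.009 0.1265 0.174 0.94 0 0" --pt "0.2 0.009 0.1265 0.174 0.94 0 0" --pt "0.2 0.009 0.1265 0.174 0.94 0 0" --pt "0.2 0.009 0.1265 0.174 0.94 0 0" --pt "0.2 0.009 0.1265 0.174 0.94 0 0"

```text
clock: 38.25
position: [0.4202, 0.2206, 0.2207]
ee_rot: [-0.406, 1.531, 0.407]
force: [-0.2, -0.6, 0.1]
width: 0.401
```

Run:
```python
from h import *
s,Rc,g=gripinfo()
go((.334,.3495,.16),-115,0,depth=0)
im=snap('wrist','w7.png'); pinfit(cloud(im),(.38,.33),155,'w')
for c,p in (((.385,.33),156),((.39,-.26),188)):
  for n,W in clouds().items():
    try: pinfit(W,c,p,n)
    except Exception as e: print(n,'fail',e)
```

```text
t 38.25 p [0.4202 0.2206 0.2207] F [-0.2 -0.6  0.1] w 0.401 q [ 0.09  0.31 -0.84  1.89  0.26  1.06 -0.34]
grip [0.4201 0.2206 0.2397] d -60.3 tau -0.0 roll 0.09
TCP [0.334  0.3495 0.16  ] row [0.0759, 0.1934, -0.0138, 0.9121, 0.0014, -0.0008] rows>=7.6 ang 55
w C [0.3816 0.3289] psi 154.0 handle [0.3366 0.3508] nB 938 nH 529 res 0.0011 phi range [-347.  -17.] Htop [0.3366 0.3508]
top C [0.3773 0.3296] psi 153.1 handle [0.3327 0.3522] nB 27 nH 53 res 0.0007 phi range [-347.   -8.] Htop [0.3326 0.3522]
scene C [0.379  0.3288] psi 157.6 handle [0.3327 0.3479] nB 70 nH 46 res 0.0013 phi range [-354.  -31.] Htop [0.3328 0.3479]
top C [ 0.3872 -0.2607] psi 189.1 handle [ 0.3379 -0.2687] nB 94 nH 50 res 0.001 phi range [-177.  -15.] Htop [ 0.3379 -0.2687]
scene C [ 0.3875 -0.2633] psi 188.7 handle [ 0.3381 -0.2709] nB 152 nH 106 res 0.0013 phi range [-355.   -4.] Htop [ 0.3392 -0.2709]
```

Call:
step_arm --pt "0.2 0.03 0.193 -0.015 0.91 0 0" --pt "0.2 0.03 0.193 -0.015 0.91 0 0" --pt "0.2 0.05 0.193 -0.015 0.91 0 0" --pt "0.2 0.076 0.193 -0.015 0.91 0 0" --pt "0.2 0.076 0.193 -0.015 0.91 0 0" --pt "0.2 0.076 0.193 -0.015 0.91 0 0" --pt "0.2 0.076 0.193 -0.015 0.91 0 0" --pt "0.2 0.076 0.193 -0.015 0.91 0 0" --pt "0.2 0.076 0.193 -0.015 0.91 0 0" --pt "0.2 0.076 0.193 -0.015 0.91 0 0"

```text
clock: 39.33
position: [0.333, 0.3482, 0.1601]
ee_rot: [0.337, 1.543, -0.335]
force: [0.1, 0.6, -0.4]
width: 0.397
```

Run:
```python
from h import *
s,Rc,g=gripinfo()
go((.3335,.350,.046),-115,0,depth=0)
```

```text
t 39.3333 p [0.333  0.3482 0.1601] F [ 0.1  0.6 -0.4] w 0.397 q [-0.41  0.35 -0.64  1.96  0.26  0.91 -1.61]
grip [0.3329 0.3482 0.1791] d -114.6 tau -0.1 roll 0.06
TCP [0.3335 0.35   0.046 ] row [0.1426, 0.0021, -0.0005, 0.0074, 0.0011, -0.0017] rows>=2.7 ang 0
```

Call:
step_arm --pt "0.2 0.05 0.002 0 0 0 0" --pt "0.2 0.09 0.002 0 0 0 0" --pt "0.2 0.12 0.002 0 0 0 0" --pt "0.2 0.1426 0.002 0 0 0 0" --pt "0.2 0.1426 0.002 0 0 0 0" --pt "1 0.1426 0.002 0 0 0 0" --pt "1 0.1426 0.002 0 0 0 0" --pt "1 0.1426 0.002 0 0 0 0" --pt "1 0.1426 0.002 0 0 0 0" --pt "1 0.1426 0.002 0 0 0 0" --pt "1 0.1426 0.002 0 0 0 0" --newtons 40

```text
clock: 40.25
position: [0.3347, 0.3503, 0.0472]
ee_rot: [0.339, 1.541, -0.334]
force: [-0.4, -1.5, 8.6]
width: 0.149
```

Run:
```python
from h import *
s,Rc,g=gripinfo()
for n,W in clouds().items():
    try: pinfit(W,(.38,.33),155,n)
    except Exception as e: print(n,e)
snap('scene','s17.png',(160,100,360,250),4)
# start of insertion: psi_s=205 -> pre position
def H(psi_s,ring=(-.074,.099),back=0.0):
    a=np.radians(psi_s); return S(ring[0]-.05+.05*np.cos(a)-back,ring[1]+.05*np.sin(a))
print(H(205)); go(H(205,back=.06)+[0,0,.12],205-3.83-270,0,depth=0)
```

```text
t 40.25 p [0.3347 0.3503 0.0472] F [-0.4 -1.5  8.6] w 0.149 q [-0.51  0.51 -0.54  2.07  0.43  0.66 -1.76]
grip [0.3346 0.3503 0.0662] d -114.6 tau -0.2 roll 0.13
top C [0.3771 0.3288] psi 155.0 handle [0.3318 0.3499] nB 20 nH 0 res 0.0013 phi range [-177.  -96.] Htop 
scene C [0.3779 0.33  ] psi 163.0 handle [0.3301 0.3446] nB 61 nH 113 res 0.0057 phi range [-358.  -18.] Htop [0.3301 0.3445]
[0.48376412 0.15740482 0.        ]
TCP [0.4239 0.1614 0.12  ] row [-0.0911, -0.168, 0.1999, -0.7627, 0.0036, -0.0026] rows>=6.4 ang 46
```

Call:
step_arm --pt "1 -0.03 0 0 0 0 0" --pt "1 -0.06 0 0 0 0 0" --pt "1 -0.091 -0.168 0.2 -0.76 0 0" --pt "1 -0.091 -0.168 0.2 -0.76 0 0" --pt "1 -0.091 -0.168 0.2 -0.76 0 0" --pt "1 -0.091 -0.168 0.2 -0.76 0 0" --pt "1 -0.091 -0.168 0.2 -0.76 0 0" --pt "1 -0.091 -0.168 0.2 -0.76 0 0" --pt "1 -0.091 -0.168 0.2 -0.76 0 0" --pt "1 -0.091 -0.168 0.2 -0.76 0 0" --pt "1 -0.091 -0.168 0.2 -0.76 0 0"

```text
clock: 41.32
position: [0.4231, 0.1609, 0.119]
ee_rot: [-0.283, 1.55, 0.286]
force: [0.8, -0.1, -2.6]
width: 0.15
```

Run:
```python
from h import *
s,Rc,g=gripinfo()
def H(psi_s,ring=(-.074,.099),back=0.0):
    a=np.radians(psi_s); return S(ring[0]-.05+.05*np.cos(a)-back,ring[1]+.05*np.sin(a))
go(H(205,back=.03)+[0,0,.0495],205-3.83-270,0,depth=0)
snap('scene','s18.png',(200,100,400,250),4)
snap('top','t18.png',(200,150,360,270),5)
```

```text
t 41.3167 p [0.4231 0.1609 0.119 ] F [ 0.8 -0.1 -2.6] w 0.15 q [ 0.16  0.41 -0.81  2.06  0.4   0.83 -0.53]
grip [0.4231 0.1609 0.138 ] d -69.2 tau -0.1 roll 0.13
TCP [0.4538 0.1594 0.0495] row [0.0869, -0.0154, 0.035, -0.0064, 0.0022, -0.0009] rows>=1.8 ang 0
```

Run:
```python
from h import *
im=snap('wrist','w8.png')
W=cloud(im); s=im['s']; Rc=R.from_rotvec(s['ee_rot']).as_matrix(); L=(W-s['position'])@Rc
# bar expected at tool x ~ ? z world = 0.040+lift(0.0718)
m=(W[...,2]>.09)&(W[...,2]<.135)&(L[...,2]>.03)&(L[...,2]<.13)
print(m.sum())
W=clouds(('scene',))['scene']; L=(W-s['position'])@Rc
m=(abs(W[...,2]-.112)<.012)&(L[...,2]>.03)&(L[...,2]<.13)&(abs(L[...,1])<.08)
print(m.sum()); print(np.round(np.c_[L[m]*1000,W[m][:,2:]*1000],0)[:40].tolist())
```

```text
1840
29
[[0.0, 38.0, 79.0, 119.0], [4.0, 39.0, 85.0, 115.0], [4.0, 36.0, 86.0, 116.0], [3.0, 32.0, 86.0, 117.0], [2.0, 29.0, 88.0, 117.0], [3.0, 27.0, 90.0, 116.0], [3.0, 25.0, 92.0, 116.0], [4.0, 23.0, 95.0, 115.0], [3.0, 19.0, 95.0, 116.0], [-1.0, 12.0, 92.0, 121.0], [1.0, 12.0, 97.0, 118.0], [5.0, 39.0, 80.0, 114.0], [3.0, 34.0, 79.0, 116.0], [5.0, 33.0, 83.0, 114.0], [6.0, 32.0, 86.0, 113.0], [5.0, 29.0, 87.0, 114.0], [6.0, 27.0, 89.0, 113.0], [7.0, 25.0, 92.0, 112.0], [6.0, 21.0, 92.0, 114.0], [5.0, 18.0, 93.0, 114.0], [3.0, 13.0, 92.0, 116.0], [5.0, 12.0, 96.0, 114.0], [2.0, 7.0, 95.0, 117.0], [5.0, 7.0, 100.0, 114.0], [6.0, 5.0, 102.0, 114.0], [7.0, 9.0, 96.0, 112.0], [8.0, 7.0, 99.0, 112.0], [6.0, 2.0, 98.0, 114.0], [6.0, -0.0, 100.0, 113.0]]
```

```bash
cat >> h.py <<'E'
def barfit(zb,verbose=True,tol=.008):
    s=status.observe(); im=cams.get_image('wrist'); im['s']=s; W=cloud(im)
    Rc=R.from_rotvec(s['ee_rot']).as_matrix(); L=(W-s['position'])@Rc
    m=(abs(W[...,2]-zb)<tol)&(L[...,2]>.01)&(L[...,2]<.13)&(L[...,1]>.0)&(L[...,1]<.08)&(np.abs(np.hypot(L[...,1],L[...,2]-.05)-.05)<.012)
    P=L[m]
    f=least_squares(lambda q:np.hypot(P[:,1]-q[0],P[:,2]-q[1])-.05,[0,.05],loss='soft_l1',f_scale=.002)
    f2=least_squares(lambda q:np.hypot(P[:,1]-q[0],P[:,2]-q[1])-q[2],[0,.05,.05],loss='soft_l1',f_scale=.002)
    print('bar n',len(P),'centre tool(y,z)',f.x.round(4),'free',f2.x.round(4),'x',np.median(P[:,0]).round(4),'ymin end',P[:,1].min().round(4),'zW',np.median(W[m][:,2]).round(4))
    C=s['position']+Rc@np.r_[np.median(P[:,0]),f.x]; print('C world',C.round(4),'S',toS(np.r_[C[:2],0]).round(4)); return W,s,Rc
E
python3 - <<'E'
from h import *
barfit(.113,tol=.012)
E
```

```text
bar n 2338 centre tool(y,z) [0.0006 0.0502] free [0.0025 0.0509 0.0484] x 0.0052 ymin end 0.0 zW 0.1139
C world [0.4696 0.1804 0.1138] S [-0.185   0.0999]
```

Call:
step_arm --pt "1 0.0 -0.0154 0.035 0 0 0" --pt "1 0.03 -0.0154 0.035 0 0 0" --pt "1 0.06 -0.0154 0.035 0 0 0" --pt "1 0.08 -0.0154 0.035 0 0 0" --pt "1 0.087 -0.0154 0.035 0 0 0" --pt "1 0.087 -0.0154 0.035 0 0 0" --pt "1 0.087 -0.0154 0.035 0 0 0"

```text
clock: 42.15
position: [0.454, 0.1603, 0.0497]
ee_rot: [-0.287, 1.549, 0.289]
force: [0.2, -0.2, -2.2]
width: 0.151
```

Run:
```python
from h import *
s,Rc,g=gripinfo()
W,s,Rc=barfit(.041)
D=W-O; x=D@XS; y=D@YV; z=W[...,2]
m=(x<-.064)&(x>-.10)&(y>.085)&(y<.115)&(z>.026)&(z<.062)
print('ring pts',m.sum(),np.median(y[m]),x[m].min(),z[m].max())
im=snap('wrist','w9.png')
```

```text
t 42.15 p [0.454  0.1603 0.0497] F [ 0.2 -0.2 -2.2] w 0.151 q [ 0.08  0.55 -0.71  2.06  0.54  0.71 -0.61]
grip [0.454  0.1602 0.0687] d -68.9 tau -0.0 roll 0.14
bar n 2302 centre tool(y,z) [0.0007 0.0501] free [0.002  0.0505 0.0489] x 0.0052 ymin end 0.0 zW 0.0446
C world [0.5005 0.1789 0.0446] S [-0.1541  0.1004]
ring pts 105 0.09948495025159744 -0.07946257742498757 0.05416279060013687
```

Run:
```python
from h import *
s,Rc,g=gripinfo()
t=s['position']+.0305*XS-.0007*YV; t[2]=.0485
go(t,205-3.83-270,0,depth=0)
for dl in range(7,50,7):
  a=np.radians(dl); print(dl, round(dl/60,4), round(.0625*np.sin(a),4), round(.0625*(1-np.cos(a)),4))
```

```text
t 42.25 p [0.4544 0.1601 0.0501] F [-1.2 -0.5 -2.4] w 0.148 q [ 0.08  0.55 -0.71  2.06  0.54  0.71 -0.61]
grip [0.4543 0.1601 0.0691] d -69.0 tau -0.0 roll 0.20
TCP [0.4848 0.1574 0.0485] row [0.0021, -0.0168, 0.0342, -0.0023, 0.0033, -0.0005] rows>=0.7 ang 0
7 0.1167 0.0076 0.0005
14 0.2333 0.0151 0.0019
21 0.35 0.0224 0.0042
28 0.4667 0.0293 0.0073
35 0.5833 0.0358 0.0113
42 0.7 0.0418 0.0161
49 0.8167 0.0472 0.0215
```

Call:
step_arm --pt "1 0.001 -0.006 0.012 0 0 0" --pt "1 0.002 -0.012 0.024 0 0.003 0" --pt "1 0.002 -0.0168 0.034 0 0.003 0" --pt "1 0.002 -0.0168 0.034 0 0.003 0" --pt "1 0.002 -0.0168 0.034 0 0.003 0"

```text
clock: 42.67
position: [0.4849, 0.1567, 0.0479]
ee_rot: [-0.286, 1.552, 0.287]
force: [-0.5, 1.1, -2.6]
width: 0.146
```

Run:
```python
from h import *
s,Rc,g=gripinfo(); print(toS(s['position']+.05*Rc[:,2]))
barfit(.041)
snap('wrist','w10.png',(380,140,580,290),4); snap('scene','s19.png',(240,120,340,195),8)
```

```text
t 42.6667 p [0.4849 0.1567 0.0479] F [-0.5  1.1 -2.6] w 0.146 q [ 0.09  0.59 -0.7   2.    0.55  0.75 -0.57]
grip [0.4849 0.1566 0.0669] d -69.1 tau -0.0 roll -0.02
[-0.12274     0.09814938]
bar n 2307 centre tool(y,z) [0.0007 0.0501] free [0.0021 0.0505 0.0488] x 0.0052 ymin end 0.0 zW 0.0427
C world [0.5314 0.1752 0.0427] S [-0.123   0.0988]
```

Run:
```python
from h import *
s=status.observe(); im=cams.get_image('wrist'); im['s']=s; W=cloud(im)
D=W-O; x=D@XS; y=D@YV; z=W[...,2]
m=(x<-.064)&(x>-.10)&(y>.085)&(y<.108)&(z>.026)&(z<.062)
o=np.argsort(x[m]); v,u=np.where(m)
for i in o[:60:4]: print((u[i],v[i]),x[m][i].round(4),y[m][i].round(4),z[m][i].round(4))
# tip
m=(abs(z-.0425)<.006)&(y>.105)&(y<.14)&(x>-.10)
yy=y[m]; print('tip', yy.min(), x[m][yy<yy.min()+.004].mean(), m.sum())
# fit ring in stand frame: circle in x-z plane radius outer 14 using W0,w5
for n,Wq in (('t0',np.load('W0.npy')),('w5',np.load('w5.npz')['W']),('now',W)):
  for sg in (1,-1):
    D=Wq-O; X=D@XS; Y=D@YV; Z=Wq[...,2]
    q=(X<-.066)&(X>-.095)&(abs(sg*Y-.099)<.006)&(Z>.036)&(Z<.06); A=np.c_[X[q],Z[q]]
    if len(A)<8: print(n,sg,len(A)); continue
    f=least_squares(lambda c:np.hypot(A[:,0]-c[0],A[:,1]-.040)-.0138,[-.075],loss='soft_l1',f_scale=.002); print(n,sg,len(A),f.x,np.abs(f.fun).mean(),'topz',Z[q].max())
```

```text
(np.int64(453), np.int64(262)) -0.0867 0.0998 0.0399
(np.int64(456), np.int64(266)) -0.0862 0.0994 0.0437
(np.int64(452), np.int64(261)) -0.0861 0.0994 0.0376
(np.int64(453), np.int64(259)) -0.086 0.1008 0.0372
(np.int64(456), np.int64(263)) -0.0859 0.1005 0.0417
(np.int64(454), np.int64(262)) -0.0858 0.0999 0.0393
(np.int64(456), np.int64(268)) -0.0856 0.0982 0.0439
(np.int64(454), np.int64(266)) -0.0855 0.098 0.0411
(np.int64(453), np.int64(261)) -0.0853 0.0996 0.0372
(np.int64(455), np.int64(264)) -0.0852 0.0993 0.0404
(np.int64(459), np.int64(264)) -0.0851 0.1012 0.0434
(np.int64(451), np.int64(260)) -0.085 0.0989 0.0346
(np.int64(458), np.int64(261)) -0.085 0.102 0.0409
(np.int64(451), np.int64(262)) -0.0848 0.0979 0.0355
(np.int64(459), np.int64(267)) -0.0848 0.0998 0.0446
tip 0.11439603187283769 -0.06004977519815955 635
t0 1 14 [-0.07490626] 0.002314909907476724 topz 0.05576960685240251
t0 -1 15 [-0.07499394] 0.0010924132662579235 topz 0.05611565523987494
w5 1 78 [-0.07147596] 0.0008682696923242441 topz 0.05387918153457072
w5 -1 81 [-0.07135459] 0.0008346231924628208 topz 0.055394876851648844
now 1 102 [-0.07145657] 0.0008078227391190866 topz 0.047364103730902024
now -1 0
```

Call:
step_arm --pt "1 0 0.0038 0.0001 0.0583 0 0" --pt "1 0 0.0076 0.0005 0.1167 0 0" --pt "1 0 0.0114 0.001 0.175 0 0" --pt "1 0 0.0151 0.0019 0.2333 0 0" --pt "1 0 0.0188 0.003 0.2917 0 0" --pt "1 0 0.0224 0.0042 0.35 0 0" --pt "1 0 0.0259 0.0057 0.4083 0 0" --pt "1 0 0.0293 0.0073 0.4667 0 0" --pt "1 0 0.0293 0.0073 0.4667 0 0" --pt "1 0 0.0293 0.0073 0.4667 0 0"

```text
clock: 43.7
position: [0.4809, 0.1809, 0.0479]
ee_rot: [0.093, 1.57, -0.094]
force: [0.5, 0.0, -2.9]
width: 0.149
```

Run:
```python
from h import *
s,Rc,g=gripinfo(); print(toS(s['position']+.05*Rc[:,2]))
barfit(.041)
snap('wrist','w11.png',(380,140,580,290),4); snap('scene','s20.png',(240,120,340,195),8)
```

```text
t 43.7 p [0.4809 0.1809 0.0479] F [ 0.5  0.  -2.9] w 0.149 q [-0.04  0.56 -0.57  1.99  0.45  0.72 -1.01]
grip [0.4809 0.1809 0.0669] d -96.8 tau 0.0 roll -0.06
[-0.12379008  0.0984968 ]
bar n 2555 centre tool(y,z) [0.001  0.0497] free [0.0027 0.0503 0.0485] x 0.0053 ymin end 0.0004 zW 0.0425
C world [0.5304 0.176  0.0425] S [-0.124   0.0995]
```

Call:
step_arm --pt "1 0 0.0038 0.0001 0.0583 0 0" --pt "1 0 0.0076 0.0005 0.1167 0 0" --pt "1 0 0.0114 0.001 0.175 0 0" --pt "1 0 0.0151 0.0019 0.2333 0 0" --pt "1 0 0.0188 0.003 0.2917 0 0" --pt "1 0 0.0224 0.0042 0.35 0 0" --pt "1 0 0.0259 0.0057 0.4083 0 0" --pt "1 0 0.0293 0.0073 0.4667 0 0" --pt "1 0 0.0326 0.0092 0.525 0 0" --pt "1 0 0.0358 0.0113 0.5833 0 0" --pt "1 0 0.0358 0.0113 0.5833 0 0" --pt "1 0 0.0358 0.0113 0.5833 0 0"

```text
clock: 44.85
position: [0.4937, 0.2079, 0.0477]
ee_rot: [0.571, 1.495, -0.572]
force: [0.5, 0.4, -2.5]
width: 0.152
```

Run:
```python
from h import *
s,Rc,g=gripinfo(); print(toS(s['position']+.05*Rc[:,2]))
barfit(.041)
snap('wrist','w12.png',(300,100,580,310),2.8)
```

```text
t 44.85 p [0.4937 0.2079 0.0477] F [ 0.5  0.4 -2.5] w 0.152 q [-0.2   0.55 -0.4   1.95  0.32  0.71 -1.53]
grip [0.4937 0.2079 0.0667] d -131.8 tau 0.0 roll -0.05
[-0.12342271  0.0981392 ]
bar n 2488 centre tool(y,z) [0.0011 0.0492] free [0.0023 0.0497 0.049 ] x 0.0053 ymin end 0.0001 zW 0.0423
C world [0.5311 0.1759 0.0423] S [-0.1234  0.0995]
```

Call:
step_arm --pt "1 0 0.0038 0.0001 0.0583 0 0" --pt "1 0 0.0076 0.0005 0.1167 0 0" --pt "1 0 0.0114 0.001 0.175 0 0" --pt "1 0 0.0151 0.0019 0.2333 0 0" --pt "1 0 0.0188 0.003 0.2917 0 0" --pt "1 0 0.0224 0.0042 0.35 0 0" --pt "1 0 0.0259 0.0057 0.4083 0 0" --pt "1 0 0.0293 0.0073 0.4667 0 0" --pt "1 0 0.0326 0.0092 0.525 0 0" --pt "1 0 0.0358 0.0113 0.5833 0 0" --pt "1 0 0.0358 0.0113 0.5833 0 0" --pt "1 0 0.0358 0.0113 0.5833 0 0"

```text
clock: 45.95
position: [0.5195, 0.2231, 0.0477]
ee_rot: [1.038, 1.31, -1.039]
force: [-0.0, -0.2, -1.7]
width: 0.146
```

Run:
```python
from h import *
s,Rc,g=gripinfo(); print(toS(s['position']+.05*Rc[:,2]))
barfit(.041)
```

```text
t 45.95 p [0.5195 0.2231 0.0477] F [-0.  -0.2 -1.7] w 0.146 q [-0.33  0.56 -0.24  1.89  0.19  0.71 -2.02]
grip [0.5195 0.2231 0.0667] d -166.8 tau 0.1 roll -0.01
[-0.12344709  0.09794918]
bar n 2435 centre tool(y,z) [0.0009 0.0488] free [0.0019 0.0491 0.0491] x 0.0054 ymin end 0.0001 zW 0.0423
C world [0.5314 0.1758 0.0423] S [-0.123   0.0994]
```

Call:
step_arm --pt "1 0 0.0038 0.0001 0.0583 0 0" --pt "1 0 0.0076 0.0005 0.1167 0 0" --pt "1 0 0.0114 0.001 0.175 0 0" --pt "1 0 0.0151 0.0019 0.2333 0 0" --pt "1 0 0.0188 0.003 0.2917 0 0" --pt "1 0 0.0224 0.0042 0.35 0 0" --pt "1 0 0.0259 0.0057 0.4083 0 0" --pt "1 0 0.0293 0.0073 0.4667 0 0" --pt "1 0 0.0293 0.0073 0.4667 0 0"

```text
clock: 46.75
position: [0.544, 0.2225, 0.0477]
ee_rot: [1.399, 1.074, -1.401]
force: [0.8, 0.8, -2.4]
width: 0.147
```

Run:
```python
from h import *
s,Rc,g=gripinfo(); print(toS(s['position']+.05*Rc[:,2]))
barfit(.041)
snap('wrist','w13.png',(300,100,580,310),2.8)
```

```text
t 46.75 p [0.544  0.2225 0.0477] F [ 0.8  0.8 -2.4] w 0.147 q [-0.41  0.58 -0.1   1.84  0.08  0.73 -2.39]
grip [0.544  0.2225 0.0667] d 165.0 tau 0.1 roll 0.02
[-0.12330578  0.09783409]
bar n 2331 centre tool(y,z) [0.0006 0.0486] free [0.0018 0.049  0.049 ] x 0.0054 ymin end 0.0001 zW 0.0423
C world [0.5319 0.1755 0.0423] S [-0.1225  0.0991]
```

Call:
step_arm --pt "1 0.001 0 0 0 0 0" --pt "1 0.0015 0 0 0 0 0" --pt "1 0.0015 0 0 0 0 0"

```text
clock: 47.1
position: [0.5434, 0.2229, 0.0472]
ee_rot: [1.397, 1.076, -1.398]
force: [-3.5, -1.2, 5.9]
width: 0.147
```

Call:
step_arm --pt "0.3 0 0 0 0 0 0" --pt "0.3 0 0 0 0 0 0" --pt "0.3 0 0 0 0 0 0" --pt "0.3 0 0 0 0 0 0" --pt "0.3 -0.02 0 0 0 0 0" --pt "0.3 -0.05 0 0 0 0 0" --pt "0.3 -0.1 0 0 0 0 0" --pt "0.3 -0.16 0 0 0 0 0" --pt "0.3 -0.2 0 0 0 0 0" --pt "0.3 -0.2 0 0 0 0 0"

```text
clock: 47.93
position: [0.5476, 0.2248, 0.2147]
ee_rot: [1.409, 1.072, -1.389]
force: [1.4, 0.6, 0.5]
width: 0.349
```

Run:
```python
from h import *
s,Rc,g=gripinfo()
snap('wrist','w14.png'); snap('scene','s21.png',(220,120,420,270),4)
for n,W in clouds().items():
    try: pinfit(W,(.39,-.26),188,n)
    except Exception as e: print(n,e)
go((.46,.05,.22),-150,0,depth=0)
```

```text
t 47.9333 p [0.5476 0.2248 0.2147] F [1.4 0.6 0.5] w 0.349 q [-0.4   0.39 -0.11  1.68  0.05  1.07 -2.36]
grip [0.5474 0.2247 0.2337] d 165.0 tau -0.5 roll -0.46
top C [ 0.3875 -0.2608] psi 189.2 handle [ 0.3381 -0.2688] nB 94 nH 50 res 0.0011 phi range [-173.  -15.] Htop [ 0.3382 -0.2689]
scene C [ 0.3875 -0.2628] psi 189.7 handle [ 0.3383 -0.2713] nB 156 nH 105 res 0.0013 phi range [-354.   -4.] Htop [ 0.3385 -0.2713]
TCP [0.46 0.05 0.22] row [-0.0176, -0.0449, 0.2352, -0.7495, 0.0003, 0.0023] rows>=6.3 ang 45
```

Call:
step_arm --pt "0.2 -0.018 -0.045 0.235 -0.75 0 0" --pt "0.2 -0.018 -0.045 0.235 -0.75 0 0" --pt "0.2 -0.018 -0.045 0.235 -0.75 0 0" --pt "0.2 -0.018 -0.045 0.235 -0.75 0 0" --pt "0.2 -0.018 -0.045 0.235 -0.75 0 0" --pt "0.2 -0.018 -0.045 0.235 -0.75 0 0" --pt "0.2 -0.018 -0.045 0.235 -0.75 0 0" --pt "0.2 -0.018 -0.045 0.235 -0.75 0 0"

```text
clock: 48.8
position: [0.4595, 0.0496, 0.2197]
ee_rot: [0.813, 1.416, -0.817]
force: [-0.2, -0.1, -0.4]
width: 0.398
```

Run:
```python
from h import *
s,Rc,g=gripinfo()
go((.40,-.14,.20),-98,0,depth=0)
```

```text
t 48.8 p [0.4595 0.0496 0.2197] F [-0.2 -0.1 -0.4] w 0.398 q [-0.04  0.19 -0.21  1.95  0.05  1.01 -1.32]
grip [0.4596 0.0497 0.2387] d -149.9 tau 0.2 roll -0.09
TCP [ 0.4  -0.14  0.2 ] row [0.025, -0.1831, 0.1679, -0.8656, -0.0028, 0.0023] rows>=7.3 ang 52
```

Call:
step_arm --pt "0.2 0.025 -0.183 0.168 -0.866 0 0" --pt "0.2 0.025 -0.183 0.168 -0.866 0 0" --pt "0.2 0.025 -0.183 0.168 -0.866 0 0" --pt "0.2 0.025 -0.183 0.168 -0.866 0 0" --pt "0.2 0.025 -0.183 0.168 -0.866 0 0" --pt "0.2 0.025 -0.183 0.168 -0.866 0 0" --pt "0.2 0.025 -0.183 0.168 -0.866 0 0" --pt "0.2 0.025 -0.183 0.168 -0.866 0 0" --pt "0.2 0.025 -0.183 0.168 -0.866 0 0"

```text
clock: 49.55
position: [0.4003, -0.1392, 0.2]
ee_rot: [0.108, 1.571, -0.107]
force: [-0.2, 0.1, 0.1]
width: 0.402
```

Run:
```python
from h import *
s,Rc,g=gripinfo()
for n,W in clouds(('top','scene','wrist') if 0 else ('top','scene')).items():
    try: pinfit(W,(.39,-.26),188,n)
    except Exception as e: print(n,e)
go((.3388,-.270,.15),-81,0,depth=0)
```

```text
t 49.55 p [ 0.4003 -0.1392  0.2   ] F [-0.2  0.1  0.1] w 0.402 q [ 0.36  0.15 -0.17  2.06  0.03  0.94  0.04]
grip [ 0.4004 -0.1392  0.219 ] d -97.8 tau -0.0 roll -0.19
top index -1 is out of bounds for axis 0 with size 0
scene C [ 0.3876 -0.263 ] psi 189.0 handle [ 0.3382 -0.2708] nB 151 nH 107 res 0.0013 phi range [-357.   -7.] Htop [ 0.3387 -0.2708]
TCP [ 0.3388 -0.27    0.15  ] row [0.063, -0.1736, -0.0529, -0.2877, -0.0024, -0.0007] rows>=3.7 ang 17h.py:85: RuntimeWarning: Mean of empty slice.
  print(verbose,'C',q[:2].round(4),'psi %.1f'%np.degrees(q[2]),'handle',np.round([q[0]+.05*np.cos(q[2]),q[1]+.05*np.sin(q[2])],4),'nB',len(B),'nH',len(H),'res',np.abs(f.fun).mean().round(4),'phi range',np.percentile(a,[3,97]).round(0),'Htop',H[H[:,2]>.069][:,:2].mean(0).round(4) if len(H) else '')
  ret = ret.dtype.type(ret / rcount)
```

Call:
step_arm --pt "0.2 0.0 -0.1736 -0.053 -0.288 0 0" --pt "0.2 0.0 -0.1736 -0.053 -0.288 0 0" --pt "0.2 0.04 -0.1736 -0.053 -0.288 0 0" --pt "0.2 0.063 -0.1736 -0.053 -0.288 0 0" --pt "0.2 0.063 -0.1736 -0.053 -0.288 0 0" --pt "0.2 0.063 -0.1736 -0.053 -0.288 0 0"

```text
clock: 50.15
position: [0.337, -0.2718, 0.1484]
ee_rot: [-0.118, 1.573, 0.122]
force: [-0.0, 0.4, 0.4]
width: 0.4
```

Run:
```python
from h import *
s,Rc,g=gripinfo()
go((.3388,-.270,.046),-81,0,depth=0)
im=snap('wrist','w15.png')
```

```text
t 50.15 p [ 0.337  -0.2718  0.1484] F [-0.   0.4  0.4] w 0.4 q [ 0.62  0.23 -0.08  2.11  0.03  0.81  0.68]
grip [ 0.3371 -0.2718  0.1674] d -81.2 tau -0.2 roll -0.28
TCP [ 0.3388 -0.27    0.046 ] row [0.128, 0.0015, 0.0032, -0.0037, -0.0047, -0.0026] rows>=2.5 ang 0
```

Call:
step_arm --pt "0.2 0.04 0.0015 0.003 0 -0.004 0" --pt "0.2 0.08 0.0015 0.003 0 -0.004 0" --pt "0.2 0.11 0.0015 0.003 0 -0.004 0" --pt "0.2 0.128 0.0015 0.003 0 -0.004 0" --pt "0.2 0.128 0.0015 0.003 0 -0.004 0" --pt "1 0.128 0.0015 0.003 0 -0.004 0" --pt "1 0.128 0.0015 0.003 0 -0.004 0" --pt "1 0.128 0.0015 0.003 0 -0.004 0" --pt "1 0.128 0.0015 0.003 0 -0.004 0" --pt "1 0.128 0.0015 0.003 0 -0.004 0" --pt "1 0.128 0.0015 0.003 0 -0.004 0" --newtons 40

```text
clock: 51.12
position: [0.342, -0.2694, 0.049]
ee_rot: [-0.127, 1.563, 0.126]
force: [-1.6, 1.3, 8.0]
width: 0.146
```

```bash
cat >> h.py <<'E'
def H(psi_s,ring,back=0.0):
    a=np.radians(psi_s); return S(ring[0]-.05+.05*np.cos(a)-back,ring[1]+.05*np.sin(a))
E
python3 - <<'E'
from h import *
s,Rc,g=gripinfo(); barfit(.041)
print(H(205,(-.0735,-.099)))
go(H(205,(-.0735,-.099),back=.05)+[0,0,.11],205-3.83-270,0,depth=0)
E
```

```text
t 51.1167 p [ 0.342  -0.2694  0.049 ] F [-1.6  1.3  8. ] w 0.146 q [ 0.61  0.39 -0.07  2.21  0.05  0.54  0.65]
grip [ 0.3419 -0.2694  0.068 ] d -80.8 tau 0.0 roll 0.24
bar n 2216 centre tool(y,z) [-0.0003  0.0499] free [0.0009 0.0503 0.0489] x 0.0072 ymin end 0.0002 zW 0.042
C world [ 0.3914 -0.2617  0.042 ] S [-0.2335 -0.3465]
[ 0.47103733 -0.04018637  0.        ]
TCP [ 0.4211 -0.0368  0.11  ] row [-0.0758, 0.2709, 0.1446, -0.1989, 0.0039, 0.0009] rows>=6.1 ang 12
```

Call:
step_arm --pt "1 -0.04 0 0 0 0 0" --pt "1 -0.076 0.03 0.015 0 0 0" --pt "1 -0.076 0.271 0.145 -0.199 0 0" --pt "1 -0.076 0.271 0.145 -0.199 0 0" --pt "1 -0.076 0.271 0.145 -0.199 0 0" --pt "1 -0.076 0.271 0.145 -0.199 0 0" --pt "1 -0.076 0.271 0.145 -0.199 0 0" --pt "1 -0.076 0.271 0.145 -0.199 0 0" --pt "1 -0.076 0.271 0.145 -0.199 0 0" --pt "1 -0.076 0.271 0.145 -0.199 0 0" --pt "1 -0.076 0.271 0.145 -0.199 0 0"

```text
clock: 52.08
position: [0.4205, -0.0375, 0.1094]
ee_rot: [-0.289, 1.549, 0.289]
force: [0.4, 0.8, -2.3]
width: 0.149
```

Run:
```python
from h import *
s,Rc,g=gripinfo(); barfit(.103,tol=.012)
t=H(205,(-.0735,-.099),back=0); 
go(H(205,(-.0735,-.099),back=.03)+[0,0,.0505],205-3.83-270,0,depth=0)
im=snap('wrist','w16.png')
```

```text
t 52.0833 p [ 0.4205 -0.0375  0.1094] F [ 0.4  0.8 -2.3] w 0.149 q [ 0.16  0.28 -0.23  2.17  0.1   0.7   0.23]
grip [ 0.4204 -0.0375  0.1284] d -68.9 tau 0.0 roll 0.13
bar n 2231 centre tool(y,z) [-0.0006  0.0501] free [0.0013 0.0507 0.0484] x 0.0074 ymin end 0.0001 zW 0.1022
C world [ 0.4674 -0.02    0.1022] S [-0.1738 -0.1003]
TCP [ 0.4411 -0.0382  0.0505] row [0.0737, -0.0096, 0.0238, -0.0016, 0.0023, 0.0007] rows>=1.5 ang 0
```

Call:
step_arm --pt "1 0.0 -0.0096 0.024 0 0 0" --pt "1 0.03 -0.0096 0.024 0 0 0" --pt "1 0.055 -0.0096 0.024 0 0 0" --pt "1 0.0737 -0.0096 0.024 0 0.002 0" --pt "1 0.0737 -0.0096 0.024 0 0.002 0" --pt "1 0.0737 -0.0096 0.024 0 0.002 0"

```text
clock: 52.68
position: [0.4412, -0.0378, 0.0501]
ee_rot: [-0.289, 1.552, 0.289]
force: [-0.6, -0.1, -2.1]
width: 0.151
```

Run:
```python
from h import *
s,Rc,g=gripinfo(); barfit(.041)
t=s['position'].copy(); C=toS(s['position']+.05*Rc[:,2]); print(C)
t=t+(-.1233-C[0])*XS+(-.0995-C[1])*YV; t[2]=.0496
go(t,205-3.83-270,0,depth=0)
```

```text
t 52.6833 p [ 0.4412 -0.0378  0.0501] F [-0.6 -0.1 -2.1] w 0.151 q [ 0.13  0.41 -0.2   2.18  0.15  0.56  0.18]
grip [ 0.4413 -0.0378  0.0691] d -68.9 tau 0.0 roll -0.03
bar n 2240 centre tool(y,z) [-0.0007  0.0501] free [0.0005 0.0505 0.049 ] x 0.0057 ymin end 0.0 zW 0.0443
C world [ 0.4883 -0.0204  0.0443] S [-0.1529 -0.0993]
[-0.15335163 -0.09868975]
TCP [ 0.4712 -0.0406  0.0496] row [0.0012, -0.0168, 0.0331, -0.0012, 0.0004, 0.0004] rows>=0.7 ang 0
```

Call:
step_arm --pt "1 0 -0.006 0.011 0 0 0" --pt "1 0 -0.012 0.022 0 0 0" --pt "1 0.001 -0.0168 0.033 0 0 0" --pt "1 0.001 -0.0168 0.033 0 0 0" --pt "1 0.001 -0.0168 0.033 0 0 0"

```text
clock: 53.15
position: [0.4724, -0.0397, 0.0499]
ee_rot: [-0.29, 1.549, 0.29]
force: [0.3, -0.1, -1.8]
width: 0.148
```

Call:
step_arm --pt "1 0 0.0038 0.0001 0.0583 0 0" --pt "1 0 0.0076 0.0005 0.1167 0 0" --pt "1 0 0.0114 0.001 0.175 0 0" --pt "1 0 0.0151 0.0019 0.2333 0 0" --pt "1 0 0.0188 0.003 0.2917 0 0" --pt "1 0 0.0188 0.003 0.2917 0 0" --pt "1 0 0.0188 0.003 0.2917 0 0"

```text
clock: 53.73
position: [0.4679, -0.0246, 0.0498]
ee_rot: [-0.053, 1.569, 0.052]
force: [-0.7, 0.1, -2.3]
width: 0.145
```

Run:
```python
from h import *
s,Rc,g=gripinfo(); print(toS(s['position']+.05*Rc[:,2]))
barfit(.041)
snap('wrist','w17.png',(380,140,580,290),4)
```

```text
t 53.7333 p [ 0.4679 -0.0246  0.0498] F [-0.7  0.1 -2.3] w 0.145 q [ 0.03  0.43 -0.12  2.13  0.09  0.58 -0.08]
grip [ 0.4679 -0.0246  0.0688] d -86.2 tau 0.0 roll 0.04
[-0.1234567  -0.09810382]
bar n 2220 centre tool(y,z) [-0.0005  0.0499] free [0.0007 0.0503 0.049 ] x 0.0057 ymin end 0.0 zW 0.0441
C world [ 0.5177 -0.0217  0.0441] S [-0.1235 -0.0986]
```

Call:
step_arm --pt "1 0.001 0.0038 0.0001 0.0583 0 0" --pt "1 0.001 0.0076 0.0005 0.1167 0 0" --pt "1 0.001 0.0114 0.001 0.175 0 0" --pt "1 0.001 0.0151 0.0019 0.2333 0 0" --pt "1 0.001 0.0151 0.0019 0.2333 0 0" --pt "1 0.001 0.0151 0.0019 0.2333 0 0"

```text
clock: 54.33
position: [0.4689, -0.0127, 0.049]
ee_rot: [0.139, 1.565, -0.139]
force: [0.1, -0.3, -2.4]
width: 0.149
```

Run:
```python
from h import *
s,Rc,g=gripinfo(); print(toS(s['position']+.05*Rc[:,2]))
snap('wrist','w18.png',(380,140,580,290),4)
```

```text
t 54.3333 p [ 0.4689 -0.0127  0.049 ] F [ 0.1 -0.3 -2.4] w 0.149 q [-0.05  0.43 -0.05  2.13  0.04  0.58 -0.3 ]
grip [ 0.4689 -0.0127  0.068 ] d -100.1 tau -0.0 roll 0.06
[-0.12307221 -0.09838073]
```

Tip at (418,385) is inside the ring (centre ≈ (413,390)); well centred. Continue.

Call:
step_arm --pt "1 0 0.0038 0.0001 0.0583 0 0" --pt "1 0 0.0076 0.0005 0.1167 0 0" --pt "1 0 0.0114 0.001 0.175 0 0" --pt "1 0 0.0151 0.0019 0.2333 0 0" --pt "1 0 0.0188 0.003 0.2917 0 0" --pt "1 0 0.0224 0.0042 0.35 0 0" --pt "1 0 0.0259 0.0057 0.4083 0 0" --pt "1 0 0.0293 0.0073 0.4667 0 0" --pt "1 0 0.0326 0.0092 0.525 0 0" --pt "1 0 0.0358 0.0113 0.5833 0 0" --pt "1 0 0.0358 0.0113 0.5833 0 0" --pt "1 0 0.0358 0.0113 0.5833 0 0"

```text
clock: 55.38
position: [0.4829, 0.0137, 0.049]
ee_rot: [0.616, 1.481, -0.615]
force: [-0.2, 0.6, -2.2]
width: 0.147
```

Run:
```python
from h import *
s,Rc,g=gripinfo(); print(toS(s['position']+.05*Rc[:,2]))
barfit(.041)
snap('wrist','w19.png',(300,100,580,310),2.8)
```

```text
t 55.3833 p [0.4829 0.0137 0.049 ] F [-0.2  0.6 -2.2] w 0.147 q [-0.23  0.45  0.12  2.11 -0.09  0.59 -0.83]
grip [0.4829 0.0137 0.068 ] d -135.1 tau -0.0 roll 0.05
[-0.12299446 -0.09854124]
bar n 2432 centre tool(y,z) [-0.0003  0.0492] free [0.001  0.0496 0.0489] x 0.0058 ymin end 0.0001 zW 0.0432
C world [ 0.5175 -0.0213  0.0432] S [-0.1238 -0.0982]
```

Call:
step_arm --pt "1 0 0.0038 0.0001 0.0583 0 0" --pt "1 0 0.0076 0.0005 0.1167 0 0" --pt "1 0 0.0114 0.001 0.175 0 0" --pt "1 0 0.0151 0.0019 0.2333 0 0" --pt "1 0 0.0188 0.003 0.2917 0 0" --pt "1 0 0.0224 0.0042 0.35 0 0" --pt "1 0 0.0259 0.0057 0.4083 0 0" --pt "1 0 0.0293 0.0073 0.4667 0 0" --pt "1 0 0.0326 0.0092 0.525 0 0" --pt "1 0 0.0358 0.0113 0.5833 0 0" --pt "1 0 0.0358 0.0113 0.5833 0 0" --pt "1 0 0.0358 0.0113 0.5833 0 0"

```text
clock: 56.48
position: [0.5095, 0.0274, 0.049]
ee_rot: [1.082, 1.285, -1.081]
force: [-1.7, 0.7, -3.2]
width: 0.151
```

Call:
step_arm --pt "1 0 0.0038 0.0001 0.0583 0 0" --pt "1 0 0.0076 0.0005 0.1167 0 0" --pt "1 0 0.0114 0.001 0.175 0 0" --pt "1 0 0.0151 0.0019 0.2333 0 0" --pt "1 0 0.0188 0.003 0.2917 0 0" --pt "1 0 0.0224 0.0042 0.35 0 0" --pt "1 0 0.0242 0.0049 0.38 0 0" --pt "1 0 0.0242 0.0049 0.38 0 0" --pt "1 0 0.0242 0.0049 0.38 0 0"

```text
clock: 57.23
position: [0.5291, 0.0269, 0.049]
ee_rot: [1.374, 1.093, -1.373]
force: [-0.8, -0.7, -2.3]
width: 0.151
```

Run:
```python
from h import *
s,Rc,g=gripinfo(); print(toS(s['position']+.05*Rc[:,2]))
barfit(.041)
snap('wrist','w20.png',(300,100,580,310),2.8)
```

```text
t 57.2333 p [0.5291 0.0269 0.049 ] F [-0.8 -0.7 -2.3] w 0.151 q [-0.45  0.53  0.41  2.02 -0.33  0.66 -1.62]
grip [0.5291 0.0269 0.068 ] d 167.1 tau -0.0 roll -0.01
[-0.12325372 -0.09864368]
bar n 2298 centre tool(y,z) [-0.0009  0.0485] free [0.0003 0.0489 0.049 ] x 0.0059 ymin end 0.0 zW 0.0432
C world [ 0.5174 -0.0202  0.0431] S [-0.1239 -0.0971]
```

Call:
step_arm --pt "1 0 0.0038 0.0001 0.0583 0 0" --pt "1 0 0.0076 0.0005 0.1167 0 0" --pt "1 0 0.0114 0.001 0.175 0 0" --pt "1 0 0.013 0.0014 0.2 0 0" --pt "1 0 0.013 0.0014 0.2 0 0" --pt "1 0 0.013 0.0014 0.2 0 0"

```text
clock: 57.83
position: [0.5391, 0.0236, 0.0491]
ee_rot: [1.523, 0.97, -1.522]
force: [-0.3, 0.2, -2.5]
width: 0.15
```

Call:
step_arm --pt "1 0.001 0 0 0 0 0" --pt "1 0.0016 0 0 0 0 0" --pt "1 0.0016 0 0 0 0 0"

```text
clock: 58.08
position: [0.5391, 0.0237, 0.0478]
ee_rot: [1.524, 0.969, -1.523]
force: [0.2, 0.2, -1.9]
width: 0.15
```

Run:
```python
from h import *
s,Rc,g=gripinfo(); print(toS(s['position']+.05*Rc[:,2]))
barfit(.041)
snap('wrist','w21.png',(300,100,580,310),2.8)
```

```text
t 58.0833 p [0.5391 0.0237 0.0478] F [ 0.2  0.2 -1.9] w 0.15 q [-0.48  0.55  0.46  2.   -0.38  0.68 -1.78]
grip [0.5391 0.0236 0.0668] d 154.9 tau -0.0 roll -0.03
[-0.1232252 -0.0984952]
bar n 2217 centre tool(y,z) [-0.001   0.0485] free [0.0003 0.0489 0.049 ] x 0.0059 ymin end 0.0 zW 0.042
C world [ 0.5178 -0.0199  0.0419] S [-0.1236 -0.0967]
```

Call:
step_arm --pt "1 0.001 0 0 0 0 0" --pt "1 0.001 0 0 0 0 0" --pt "1 0.002 0 0 0 0 0" --pt "1 0.002 0 0 0 0 0"

```text
clock: 58.52
position: [0.5394, 0.0236, 0.0478]
ee_rot: [1.526, 0.969, -1.522]
force: [-7.6, 0.9, 20.7]
width: 0.152
```

Call:
step_arm --pt "1 -0.0014 0 0 0 0 0" --pt "1 -0.0014 0 0 0 0 0" --pt "0.3 -0.0014 0 0 0 0 0" --pt "0.3 -0.0014 0 0 0 0 0" --pt "0.3 -0.0014 0 0 0 0 0" --pt "0.3 -0.0014 0 0 0 0 0" --pt "0.3 -0.03 0 0 0 0 0" --pt "0.3 -0.07 0 0 0 0 0" --pt "0.3 -0.12 0 0 0 0 0" --pt "0.3 -0.17 0 0 0 0 0" --pt "0.3 -0.2 0 0 0 0 0" --pt "0.3 -0.2 0 0 0 0 0"

```text
clock: 59.52
position: [0.5421, 0.0234, 0.2115]
ee_rot: [1.532, 0.965, -1.515]
force: [1.5, 0.1, -1.0]
width: 0.351
```

Run:
```python
from h import *
s,Rc,g=gripinfo()
snap('wrist','w22.png'); 
go((.38,.05,.25),-160,0,depth=0)
```

```text
t 59.5167 p [0.5421 0.0234 0.2115] F [ 1.5  0.1 -1. ] w 0.351 q [-0.59  0.34  0.6   1.84 -0.22  1.02 -1.92]
grip [0.5419 0.0233 0.2305] d 154.9 tau -0.4 roll -0.32
TCP [0.38 0.05 0.25] row [-0.0526, -0.1958, 0.0553, -0.7516, -0.0016, -0.0062] rows>=6.3 ang 45
```

Call:
step_arm --pt "0.3 -0.08 -0.196 0.055 -0.75 0 0" --pt "0.3 -0.08 -0.196 0.055 -0.75 0 0" --pt "0.3 -0.08 -0.196 0.055 -0.75 0 0" --pt "0.3 -0.08 -0.196 0.055 -0.75 0 0" --pt "0.3 -0.08 -0.196 0.055 -0.75 0 0" --pt "0.3 -0.08 -0.196 0.055 -0.75 0 0" --pt "0.3 -0.08 -0.196 0.055 -0.75 0 0" --pt "0.3 -0.08 -0.196 0.055 -0.75 0 0"

```text
clock: 60.23
position: [0.3776, 0.0504, 0.2695]
ee_rot: [0.948, 1.354, -0.948]
force: [0.4, -0.3, -0.1]
width: 0.353
```

Run:
```python
from h import *
s,Rc,g=gripinfo()
go((.30,.42,.28),-110,0,depth=0)
```

```text
t 60.2333 p [0.3776 0.0504 0.2695] F [ 0.4 -0.3 -0.1] w 0.353 q [-0.77 -0.05  0.48  2.07  0.03  1.11 -1.52]
grip [0.3776 0.0504 0.2885] d -160.0 tau -0.0 roll 0.00
TCP [0.3  0.42 0.28] row [-0.0132, 0.0672, -0.4672, -0.8325, 0.0001, -0.0002] rows>=9.1 ang 50
```

Call:
step_arm --pt "0.3 -0.03 0.067 -0.467 -0.833 0 0" --pt "0.3 -0.03 0.067 -0.467 -0.833 0 0" --pt "0.3 -0.03 0.067 -0.467 -0.833 0 0" --pt "0.3 -0.03 0.067 -0.467 -0.833 0 0" --pt "0.3 -0.03 0.067 -0.467 -0.833 0 0" --pt "0.3 -0.03 0.067 -0.467 -0.833 0 0" --pt "0.3 -0.03 0.067 -0.467 -0.833 0 0" --pt "0.3 -0.03 0.067 -0.467 -0.833 0 0" --pt "0.3 -0.03 0.067 -0.467 -0.833 0 0" --pt "0.3 -0.03 0.067 -0.467 -0.833 0 0" --pt "0.3 -0.03 0.067 -0.467 -0.833 0 0"

```text
clock: 61.15
position: [0.3001, 0.422, 0.2923]
ee_rot: [0.272, 1.553, -0.275]
force: [0.8, -0.2, 0.5]
width: 0.35
```

Run:
```python
from h import *
s,Rc,g=gripinfo()
snap('top','t30.png',(200,110,380,245),4.4); snap('scene','s30.png',(220,120,420,270),4)
for c in [(.6547,.1784),(.6475,.0684),(.640,-.0413)]: pottop(c,.092)
C=clouds()
for n,W in C.items():
  for y in (.025,-.025):
    c=S(-.058,y); m=(np.hypot(W[...,0]-c[0],W[...,1]-c[1])<.02)&(W[...,2]>.07)&(W[...,2]<.12); P=W[m]
    if len(P)>7:
      r=least_squares(lambda q:np.hypot(P[:,0]-q[0],P[:,1]-q[1])-.007,c[:2],loss='soft_l1',f_scale=.002); print(n,y,len(P),'knob S',toS(np.r_[r.x,0]).round(4))
  for nm,c,p in (('L',S(-.1233,.098),75),('R',S(-.1232,-.0985),65)):
    try:
      q=pinfit(W,c,p,n+nm); print('  C in S',toS(np.r_[q[:2],0]).round(4),'psi_s %.1f'%(np.degrees(q[2])+3.83))
    except Exception as e: print(n,nm,e)
```

```text
t 61.15 p [0.3001 0.422  0.2923] F [ 0.8 -0.2  0.5] w 0.35 q [-1.17  0.21  0.14  1.74 -0.03  1.2  -1.37]
grip [0.3001 0.422  0.3113] d -110.0 tau 0.1 roll 0.02
top 302 z 0.0921 slope [ 0.022 -0.018] rect [array([0.6532, 0.1805]), array([0.0509, 0.0502]), np.float64(58.0853)]
scene 153 z 0.0929 slope [0.023 0.028] rect [array([0.6547, 0.1798]), array([0.0556, 0.0496]), np.float64(58.5911)]
top 302 z 0.0923 slope [-0.004  0.   ] rect [array([0.6451, 0.0702]), array([0.0504, 0.0513]), np.float64(78.8815)]
scene 186 z 0.0927 slope [0.017 0.044] rect [array([0.6459, 0.0667]), array([0.0519, 0.0516]), np.float64(77.4686)]
top 301 z 0.0922 slope [ 0.012 -0.013] rect [array([ 0.6379, -0.0399]), array([0.0509, 0.0501]), np.float64(10.9286)]
scene 222 z 0.0926 slope [0.023 0.033] rect [array([ 0.6382, -0.0419]), array([0.0531, 0.0519]), np.float64(12.1388)]
top 0.025 32 knob S [-0.0583  0.0251]
top -0.025 33 knob S [-0.0589 -0.0247]
topL C [0.5363 0.1724] psi 59.8 handle [0.5614 0.2157] nB 110 nH 150 res 0.0298 phi range [-352.   -6.] Htop [0.5444 0.2214]
  C in S [-0.1179  0.0964] psi_s 63.6
topR C [ 0.5232 -0.0152] psi 56.2 handle [0.551  0.0264] nB 106 nH 149 res 0.0338 phi range [-352.   -5.] Htop [0.5278 0.0384]
  C in S [-0.1184 -0.0917] psi_s 60.1
scene 0.025 47 knob S [-0.0572  0.0244]
scene -0.025 50 knob S [-0.0568 -0.0246]
sceneL C [0.5352 0.1696] psi 65.9 handle [0.5556 0.2152] nB 105 nH 113 res 0.0233 phi range [-354.  -10.] Htop [0.544  0.2191]
  C in S [-0.1188  0.0934] psi_s 69.7
sceneR C [ 0.52   -0.0165] psi 65.2 handle [0.5409 0.0289] nB 133 nH 154 res 0.0264 phi range [-355.   -9.] Htop [0.5269 0.0354]
  C in S [-0.1216 -0.0933] psi_s 69.1
```

```bash
python3 - <<'E'
from h import *
C=clouds()
for n,W in C.items():
  D=W-O; X=D@XS; Y=D@YV; Z=W[...,2]
  for nm,yc in (('L',.098),('R',-.0985)):
    m=(X<-.08)&(X>-.2)&(abs(Y-yc)<.075)&(Z>.033)&(Z<.047)
    h=(X<-.075)&(X>-.2)&(abs(Y-yc)<.085)&(Z>.05)&(Z<.08)
    ht=h&(Z>.068)
    B=np.c_[X[m],Y[m]]; Hc=np.array([X[ht].mean(),Y[ht].mean()])
    # drop pts near handle
    B=B[np.hypot(*(B-Hc).T)>.02]
    f=least_squares(lambda q:np.hypot(B[:,0]-q[0],B[:,1]-q[1])-.05,[-.1235,yc],loss='soft_l1',f_scale=.002).x
    v=Hc-f; psi=np.degrees(np.arctan2(v[1],v[0])); 
    a=np.degrees(np.arctan2(B[:,1]-f[1],B[:,0]-f[0]))
    print(n,nm,len(B),'C',f.round(4),'handle',Hc.round(4),'|v|',np.linalg.norm(v).round(4),'psi_s %.1f'%psi,'tip angle %.1f'%np.percentile(a,2))
E
python3 - <<'E'
import sys; sys.path.insert(0,'.')
from h import *
snap('top','t31.png',(285,165,350,215),12)
E
```

```text
top L 77 C [-0.1278  0.0997] handle [-0.1185  0.1485] |v| 0.0496 psi_s 79.2 tip angle -99.5
top R 79 C [-0.1299 -0.0866] handle [-0.1191 -0.0374] |v| 0.0504 psi_s 77.6 tip angle -98.9
scene L 49 C [-0.1273  0.0977] handle [-0.1176  0.1453] |v| 0.0486 psi_s 78.6 tip angle -96.9
scene R 73 C [-0.1286 -0.0882] handle [-0.1185 -0.0405] |v| 0.0488 psi_s 78.0 tip angle -99.5
```

Run:
```python
from h import *
s,Rc,g=gripinfo()
p=S(-.1168,-.039); print(p)
go((.42,.12,.25),-160,0,depth=0)
```

```text
t 61.8 p [0.3017 0.4197 0.2941] F [-1.  -0.2 -0.1] w 0.351 q [-1.17  0.2   0.14  1.74 -0.03  1.2  -1.37]
grip [0.3016 0.4197 0.3131] d -110.1 tau -0.0 roll 0.06
[0.5283558  0.03728891 0.        ]
TCP [0.42 0.12 0.25] row [0.0552, -0.3009, 0.2678, 0.8311, 0.0007, -0.0011] rows>=7.8 ang 50
```

Call:
step_arm --pt "0.3 0.03 -0.3 0.268 0.83 0 0" --pt "0.3 0.03 -0.3 0.268 0.83 0 0" --pt "0.3 0.03 -0.3 0.268 0.83 0 0" --pt "0.3 0.03 -0.3 0.268 0.83 0 0" --pt "0.3 0.055 -0.3 0.268 0.83 0 0" --pt "0.3 0.055 -0.3 0.268 0.83 0 0" --pt "0.3 0.055 -0.3 0.268 0.83 0 0" --pt "0.3 0.055 -0.3 0.268 0.83 0 0" --pt "0.3 0.055 -0.3 0.268 0.83 0 0" --pt "0.3 0.055 -0.3 0.268 0.83 0 0"

```text
clock: 62.63
position: [0.4207, 0.1189, 0.25]
ee_rot: [0.951, 1.352, -0.95]
force: [-1.1, -0.3, 0.6]
width: 0.352
```

Run:
```python
from h import *
s,Rc,g=gripinfo()
go(S(-.1168,-.039,.18),-195.8,0,depth=0)
```

```text
t 62.6333 p [0.4207 0.1189 0.25  ] F [-1.1 -0.3  0.6] w 0.352 q [-0.82  0.09  0.47  2.   -0.05  1.06 -1.56]
grip [0.4207 0.1189 0.269 ] d -160.2 tau -0.0 roll 0.03
TCP [0.5284 0.0373 0.18  ] row [0.0877, 0.0919, 0.1415, 0.594, 0.0002, -0.0009] rows>=5.0 ang 36
```

Call:
step_arm --pt "0.3 0.0877 0.092 0.1415 0.594 0 0" --pt "0.3 0.0877 0.092 0.1415 0.594 0 0" --pt "0.3 0.0877 0.092 0.1415 0.594 0 0" --pt "0.3 0.0877 0.092 0.1415 0.594 0 0" --pt "0.3 0.0877 0.092 0.1415 0.594 0 0" --pt "0.3 0.0877 0.092 0.1415 0.594 0 0" --pt "0.3 0.0877 0.092 0.1415 0.594 0 0"

```text
clock: 63.22
position: [0.5283, 0.0412, 0.1798]
ee_rot: [1.403, 1.071, -1.402]
force: [-0.5, 0.6, -0.4]
width: 0.35
```

Run:
```python
from h import *
s,Rc,g=gripinfo()
im=snap('wrist','w23.png'); W=cloud(im)
D=W-O; X=D@XS; Y=D@YV; Z=W[...,2]
h=(X<-.075)&(X>-.2)&(abs(Y+.0985)<.085)&(Z>.068)&(Z<.08)
m=(X<-.08)&(X>-.2)&(abs(Y+.0985)<.085)&(Z>.036)&(Z<.047)
B=np.c_[X[m],Y[m]]; Hc=np.array([X[h].mean(),Y[h].mean()]) if h.any() else None; print('H',Hc,h.sum())
B=B[np.hypot(B[:,0]+.1188,B[:,1]+.039)>.02]
f=least_squares(lambda q:np.hypot(B[:,0]-q[0],B[:,1]-q[1])-.05,[-.1235,-.09],loss='soft_l1',f_scale=.002).x; print('C',f,len(B))
if Hc is not None: print(np.degrees(np.arctan2(*(Hc-f)[::-1])))
```

```text
t 63.2167 p [0.5283 0.0412 0.1798] F [-0.5  0.6 -0.4] w 0.35 q [-0.65  0.36  0.63  1.9  -0.26  0.96 -1.74]
grip [0.5283 0.0412 0.1988] d 164.8 tau -0.0 roll -0.01
H [-0.11405477 -0.03916076] 341
C [-0.1257657  -0.08741243] 590
76.35780764160604
```

Run:
```python
from h import *
go(S(-.116,-.039,.0475),-196,0,depth=0)
```

```text
TCP [0.5292 0.0372 0.0475] row [0.1658, 0.0024, 0.0048, 0.0138, -0.0009, -0.0007] rows>=3.2 ang 1
```

Call:
step_arm --pt "0.3 0.04 0.0024 0.005 0.014 0 0" --pt "0.3 0.08 0.0024 0.005 0.014 0 0" --pt "0.3 0.12 0.0024 0.005 0.014 0 0" --pt "0.3 0.15 0.0024 0.005 0.014 0 0" --pt "0.3 0.165 0.0024 0.005 0.014 0 0" --pt "0.3 0.165 0.0024 0.005 0.014 0 0" --pt "1 0.165 0.0024 0.005 0.014 0 0" --pt "1 0.165 0.0024 0.005 0.014 0 0" --pt "1 0.165 0.0024 0.005 0.014 0 0" --pt "1 0.165 0.0024 0.005 0.014 0 0" --pt "1 0.165 0.0024 0.005 0.014 0 0" --newtons 40

```text
clock: 64.18
position: [0.5305, 0.0359, 0.0494]
ee_rot: [1.419, 1.059, -1.413]
force: [-1.0, 0.5, 8.2]
width: 0.147
```

Run:
```python
from h import *
s,Rc,g=gripinfo(); C=toS(s['position']+.05*Rc[:,2]); print(C)
barfit(.041)
# target: C (-.1233,-.0985), psi 66
R0=(-.0735,-.0985)
for f in (0.33,.66,1):
  Ct=(1-f)*C+f*np.array([-.1233,-.0985]); psi=(1-f)*77.8+f*66
  a=np.radians(psi); p=S(Ct[0]+.05*np.cos(a),Ct[1]+.05*np.sin(a),s['position'][2]+.001); go(p,psi-3.83-270,0,depth=0)
```

```text
t 64.1833 p [0.5305 0.0359 0.0494] F [-1.   0.5  8.2] w 0.147 q [-0.54  0.55  0.52  2.02 -0.42  0.68 -1.61]
grip [0.5304 0.0359 0.0684] d 163.7 tau -0.2 roll -0.12
[-0.12542535 -0.08906612]
bar n 2179 centre tool(y,z) [-0.0003  0.0485] free [0.0005 0.0488 0.0493] x 0.0077 ymin end 0.0 zW 0.0417
C world [ 0.5165 -0.0105  0.0416] S [-0.1254 -0.0875]
TCP [0.5339 0.0318 0.0504] row [-0.0013, 0.0056, 0.0037, 0.0595, -0.0021, -0.0028] rows>=0.5 ang 4
TCP [0.5376 0.0273 0.0504] row [-0.0013, 0.0116, 0.0078, 0.1244, -0.0022, -0.0028] rows>=1.0 ang 7
TCP [0.5412 0.0226 0.0504] row [-0.0012, 0.0176, 0.0122, 0.1913, -0.0023, -0.0027] rows>=1.6 ang 11
```

Call:
step_arm --pt "1 -0.0013 0 0 0 0 0" --pt "1 -0.002 0.003 0.002 0.03 0 0" --pt "1 -0.002 0.0056 0.0037 0.06 0 0" --pt "1 -0.002 0.0086 0.0057 0.092 0 0" --pt "1 -0.002 0.0116 0.0078 0.124 0 0" --pt "1 -0.002 0.0146 0.01 0.158 0 0" --pt "1 -0.002 0.0176 0.0122 0.191 0 0" --pt "1 -0.002 0.0176 0.0122 0.191 0 0" --pt "1 -0.002 0.0176 0.0122 0.191 0 0"

```text
clock: 64.98
position: [0.5402, 0.0217, 0.0496]
ee_rot: [1.558, 0.937, -1.557]
force: [0.2, -0.3, -3.1]
width: 0.148
```

Run:
```python
from h import *
s,Rc,g=gripinfo(); C=toS(s['position']+.05*Rc[:,2]); print(C)
barfit(.041)
snap('wrist','w24.png',(300,100,580,310),2.8)
```

```text
t 64.9833 p [0.5402 0.0217 0.0496] F [ 0.2 -0.3 -3.1] w 0.148 q [-0.55  0.57  0.57  2.   -0.47  0.7  -1.74]
grip [0.5402 0.0217 0.0686] d 152.1 tau -0.1 roll -0.01
[-0.12434295 -0.09940479]
bar n 2162 centre tool(y,z) [-0.0004  0.0484] free [0.0008 0.0488 0.049 ] x 0.0078 ymin end 0.0 zW 0.0418
C world [ 0.5172 -0.0209  0.0418] S [-0.124  -0.0978]
```

Call:
step_arm --pt "1 0.0006 0 0 0 0 0" --pt "1 0.0006 0 0 0 0 0" --pt "1 0.0006 0 0 0 0 0"

```text
clock: 65.33
position: [0.5401, 0.0222, 0.0494]
ee_rot: [1.558, 0.938, -1.556]
force: [-0.9, 1.5, 2.7]
width: 0.15
```

Call:
step_arm --pt "1 -0.0003 0 0 0 0 0" --pt "1 -0.0003 0 0 0 0 0" --pt "0.3 -0.0003 0 0 0 0 0" --pt "0.3 -0.0003 0 0 0 0 0" --pt "0.3 -0.0003 0 0 0 0 0" --pt "0.3 -0.0003 0 0 0 0 0" --pt "0.3 -0.0003 0 0 0 0 0"

```text
clock: 65.92
position: [0.5403, 0.0219, 0.0495]
ee_rot: [1.559, 0.938, -1.556]
force: [-0.1, -0.1, -0.1]
width: 0.346
```

Call:
step_arm --pt "0.3 -0.03 0 0 0 0 0" --pt "0.3 -0.07 0 0 0 0 0" --pt "0.3 -0.12 0 0 0 0 0" --pt "0.3 -0.17 0 0 0 0 0" --pt "0.3 -0.2 0 0 0 0 0" --pt "0.3 -0.2 0 0 0 0 0"

```text
clock: 66.42
position: [0.5429, 0.0215, 0.2147]
ee_rot: [1.565, 0.935, -1.549]
force: [0.7, -0.3, -0.0]
width: 0.352
```

```bash
python3 - <<'E'
from h import *
gripinfo()
snap("wrist","pics/w30.png",None,1)
go(np.array([.38,.05,.27]),-160,0)
E
grep -n "def snap" -A8 h.py; ls pics | tail -50
```

```text
t 66.4167 p [0.5429 0.0215 0.2147] F [ 0.7 -0.3 -0. ] w 0.352 q [-0.68  0.36  0.73  1.84 -0.28  1.04 -1.9 ]
grip [0.5427 0.0215 0.2337] d 152.1 tau -0.4 roll -0.34
TCP [0.38  0.05  0.251] row [-0.0498, -0.1948, 0.0632, -0.7975, -0.0019, -0.0062] rows>=6.7 ang 48
4:def snap(name,fn,crop=None,scale=1):
5-    s=status.observe(); im=cams.get_image(name)
6-    p=im['pixels'][:,:,::-1].copy()
7-    if crop: x0,y0,x1,y1=crop; p=p[y0:y1,x0:x1]
8-    if scale!=1: p=cv2.resize(p,None,fx=scale,fy=scale,interpolation=cv2.INTER_CUBIC)
9-    cv2.imwrite('pics/'+fn,p); im['s']=s; return im
10-def camT(im):
11-    T=np.eye(4)
12-    if 'eye' in im:
s18.png
s19.png
s2.png
s20.png
s21.png
s3.png
s30.png
s4.png
s5.png
s6.png
s7.png
s8.png
scene0.png
t1.png
t11.png
t12.png
t15.png
t18.png
t2.png
t3.png
t30.png
t31.png
t4.png
t8.png
t9.png
top0.png
w1.png
w10.png
w11.png
w12.png
w13.png
w14.png
w15.png
w16.png
w17.png
w18.png
w19.png
w2.png
w20.png
w21.png
w22.png
w23.png
w24.png
w3.png
w5.png
w6.png
w7.png
w8.png
w9.png
wrist0.png
```

Call:
step_arm --pt "0.3 -0.08 -0.195 0.063 -0.8 0 0" --pt "0.3 -0.08 -0.195 0.063 -0.8 0 0" --pt "0.3 -0.08 -0.195 0.063 -0.8 0 0" --pt "0.3 -0.08 -0.195 0.063 -0.8 0 0" --pt "0.3 -0.08 -0.195 0.063 -0.8 0 0" --pt "0.3 -0.08 -0.195 0.063 -0.8 0 0" --pt "0.3 -0.08 -0.195 0.063 -0.8 0 0" --pt "0.3 -0.08 -0.195 0.063 -0.8 0 0" --pt "0.3 -0.08 -0.195 0.063 -0.8 0 0"

```text
clock: 67.22
position: [0.3779, 0.0503, 0.2726]
ee_rot: [0.948, 1.354, -0.949]
force: [-0.5, -0.2, 0.1]
width: 0.351
```

Run:
```python
from h import *
gripinfo()
go(np.array([.30,.42,.29]),-110,0)
```

```text
t 67.2167 p [0.3779 0.0503 0.2726] F [-0.5 -0.2  0.1] w 0.351 q [-0.93 -0.07  0.63  2.07  0.05  1.12 -1.54]
grip [0.3779 0.0503 0.2916] d -160.0 tau 0.0 roll 0.03
TCP [0.3   0.42  0.271] row [0.0018, 0.0664, -0.4676, -0.8336, 0.0003, 0.0003] rows>=9.1 ang 50
```

Call:
step_arm --pt "0.3 -0.03 0.067 -0.467 -0.833 0 0" --pt "0.3 -0.03 0.067 -0.467 -0.833 0 0" --pt "0.3 -0.03 0.067 -0.467 -0.833 0 0" --pt "0.3 -0.03 0.067 -0.467 -0.833 0 0" --pt "0.3 -0.03 0.067 -0.467 -0.833 0 0" --pt "0.3 -0.03 0.067 -0.467 -0.833 0 0" --pt "0.3 -0.03 0.067 -0.467 -0.833 0 0" --pt "0.3 -0.03 0.067 -0.467 -0.833 0 0" --pt "0.3 -0.03 0.067 -0.467 -0.833 0 0" --pt "0.3 -0.03 0.067 -0.467 -0.833 0 0" --pt "0.3 -0.03 0.067 -0.467 -0.833 0 0"

```text
clock: 68.13
position: [0.2988, 0.4218, 0.2956]
ee_rot: [0.27, 1.553, -0.273]
force: [-0.1, -1.3, -1.4]
width: 0.35
```

```bash
sed -n 10,40p h.py
python3 - <<'E'
from h import *
from scipy.optimize import least_squares
snap("top","t40.png"); snap("scene","s40.png")
for n in ("top","scene"):
    P=cloud(cams.get_image(n)); P=np.asarray(P).reshape(-1,P.shape[-1])[:,:3]
    P=P[np.isfinite(P).all(1)]
    Q=np.array([toS(p) for p in P[(P[:,0]>.4)&(P[:,0]<.75)&(abs(P[:,1]-.07)<.25)&(P[:,2]>.02)]])
    for nm,yc in(("L",.099),("R",-.099)):
        m=(Q[:,0]<-.08)&(abs(Q[:,1]-yc)<.075)
        h=Q[m&(Q[:,2]>.064)&(Q[:,2]<.08)].mean(0)
        b=Q[m&(Q[:,2]>.033)&(Q[:,2]<.047)]
        b=b[np.hypot(b[:,0]-h[0],b[:,1]-h[1])>.022]
        r=least_squares(lambda c:np.hypot(b[:,0]-c[0],b[:,1]-c[1])-.05,[-.125,yc],loss='soft_l1',f_scale=.002)
        c=r.x; psi=np.degrees(np.arctan2(*(h[:2]-c)[::-1])); 
        ra=np.degrees(np.arctan2(yc-c[1],-.0735-c[0]))
        print(n,nm,"h",h.round(4),"C",c.round(4),"psi",psi.round(1),"phi",(ra-psi).round(1),len(b), "zmax",Q[m][:,2].max().round(3), "dist", np.hypot(*(h[:2]-c)).round(4))
    for y in(-.11,0,.11):
        t=Q[(abs(Q[:,0])<.018)&(abs(Q[:,1]-y)<.018)]
        print(n,"pot",y,len(t),np.percentile(t[:,2],[5,50,95]).round(4) if len(t) else 0)
    k=Q[(abs(Q[:,0]+.06)<.03)&(abs(Q[:,1])<.045)&(Q[:,2]>.098)&(Q[:,2]<.11)]
    for s in(1,-1): 
        kk=k[k[:,1]*s>0]; print(n,"knob",kk.mean(0).round(4) if len(kk) else None)
E
```

```text
def camT(im):
    T=np.eye(4)
    if 'eye' in im:
        a=np.array(im['attitude']); T[:3,:3]=R.from_rotvec(a).as_matrix() if a.shape==(3,) else (R.from_quat(a).as_matrix() if a.shape==(4,) else a)
        T[:3,3]=im['eye']; return T
    s=im['s']; T[:3,:3]=R.from_rotvec(s['ee_rot']).as_matrix(); T[:3,3]=s['position']
    return T@np.array(im['tool_from_camera'])
def cloud(im):
    K=np.array(im['camera_matrix']); z=im['range_z']; v,u=np.mgrid[:z.shape[0],:z.shape[1]]
    P=np.stack([(u-K[0,2])/K[0,0]*z,(v-K[1,2])/K[1,1]*z,z],-1); T=camT(im)
    W=P@T[:3,:3].T+T[:3,3]; W[z<=0]=np.nan; return W
def ray(im,u,v,h):
    K=np.array(im['camera_matrix']);T=camT(im)
    d=T[:3,:3]@np.array([(u-K[0,2])/K[0,0],(v-K[1,2])/K[1,1],1]); o=T[:3,3]
    return o+d*(h-o[2])/d[2]
from scipy.optimize import least_squares
def clouds(names=('top','scene')):
    return {n:cloud(cams.get_image(n)) for n in names}
def tool(d_deg,tau_deg):
    a=np.radians(d_deg); t=np.radians(tau_deg); d=np.array([np.cos(a),np.sin(a),0]); z=np.array([0,0,1.])
    zt=np.cross(z,d); x=np.sin(t)*d-np.cos(t)*z; return np.stack([x,np.cross(zt,x),zt],1)
def go(grip,d,tau,depth=0.019,Rt=None):
    """print row args for grasp point at grip"""
    s=status.observe(); Rc=R.from_rotvec(s['ee_rot']).as_matrix()
    if Rt is None: Rt=tool(d,tau)
    p=np.array(grip)+depth*Rt[:,0]
    dp=Rc.T@(p-s['position'])/0.8; rv=R.from_matrix(Rc.T@Rt).as_rotvec(); ang=np.degrees(np.linalg.norm(rv)); rv=rv/np.radians(60)
    dist=np.linalg.norm(p-s['position'])
    print('TCP',p.round(4),'row',np.round(np.r_[dp,rv],4).tolist(),'rows>=%.1f'%max(dist/.0417,ang/7.16),'ang %.0f'%ang)
def check(grip,d,tau,W,margin=0.005,zmin=0.012,excl=None):
    Rt=tool(d,tau); p=np.array(grip)+0.019*Rt[:,0]Traceback (most recent call last):
  File "<stdin>", line 10, in <module>
IndexError: index 2 is out of bounds for axis 1 with size 2
```

Run:
```python
from h import *
for n in ("top","scene"):
    P=cloud(cams.get_image(n)).reshape(-1,3)
    P=P[np.isfinite(P).all(1)]
    P=P[(P[:,0]>.4)&(P[:,0]<.75)&(abs(P[:,1]-.07)<.25)&(P[:,2]>.02)]
    Q=np.array([np.r_[toS(p)[:2],p[2]] for p in P])
    for nm,yc in(("L",.099),("R",-.099)):
        m=(Q[:,0]<-.08)&(abs(Q[:,1]-yc)<.075)
        h=Q[m&(Q[:,2]>.064)&(Q[:,2]<.08)].mean(0)
        b=Q[m&(Q[:,2]>.033)&(Q[:,2]<.047)]
        b=b[np.hypot(b[:,0]-h[0],b[:,1]-h[1])>.022]
        r=least_squares(lambda c:np.hypot(b[:,0]-c[0],b[:,1]-c[1])-.05,[-.125,yc],loss='soft_l1',f_scale=.002)
        c=r.x; psi=np.degrees(np.arctan2(*(h[:2]-c)[::-1])); 
        ra=np.degrees(np.arctan2(yc-c[1],-.0735-c[0]))
        print(n,nm,"h",h.round(4),"C",c.round(4),"psi",psi.round(1),"phi",(ra-psi).round(1),len(b), "zmax",Q[m][:,2].max().round(3), "dist", np.hypot(*(h[:2]-c)).round(4))
    for y in(-.11,0,.11):
        t=Q[(abs(Q[:,0])<.018)&(abs(Q[:,1]-y)<.018)]
        print(n,"pot",y,len(t),np.percentile(t[:,2],[5,50,95]).round(4) if len(t) else 0)
    k=Q[(abs(Q[:,0]+.06)<.03)&(abs(Q[:,1])<.045)&(Q[:,2]>.098)&(Q[:,2]<.11)]
    for s in(1,-1): 
        kk=k[k[:,1]*s>0]; print(n,"knob",kk.mean(0).round(4) if len(kk) else None)
```

```text
top L h [-0.1179  0.1479  0.0714] C [-0.1278  0.0997] psi 78.4 phi -79.1 74 zmax 0.999 dist 0.0492
top R h [-0.1083 -0.0513  0.0716] C [-0.1291 -0.097 ] psi 65.5 phi -67.6 78 zmax 0.077 dist 0.0502
top pot -0.11 158 [0.0886 0.0926 0.0964]
top pot 0 158 [0.0885 0.0921 0.0962]
top pot 0.11 162 [0.0867 0.0923 0.096 ]
top knob [-0.0603  0.0244  0.1044]
top knob [-0.0592 -0.0255  0.1046]
scene L h [-0.118   0.1442  0.0704] C [-0.1282  0.0974] psi 77.7 phi -75.9 53 zmax 0.075 dist 0.0479
scene R h [-0.1082 -0.0549  0.0714] C [-0.1283 -0.0988] psi 65.4 phi -65.7 71 zmax 0.076 dist 0.0483
scene pot -0.11 93 [0.0902 0.0932 0.0956]
scene pot 0 78 [0.0913 0.0938 0.0964]
scene pot 0.11 76 [0.071  0.0933 0.0959]
scene knob [-0.0594  0.022   0.1044]
scene knob [-0.0597 -0.0291  0.1042]
```

View pics/t40.png

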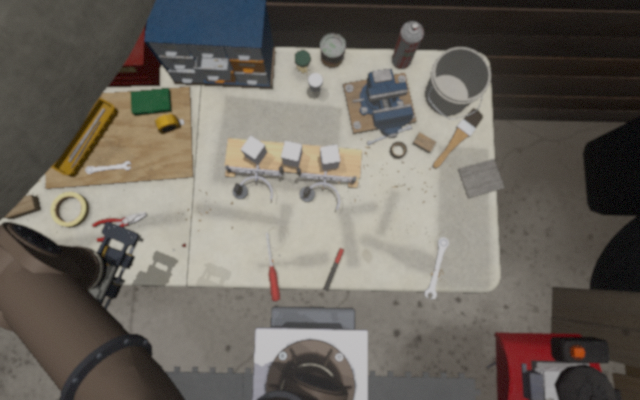

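View pics/s40.png

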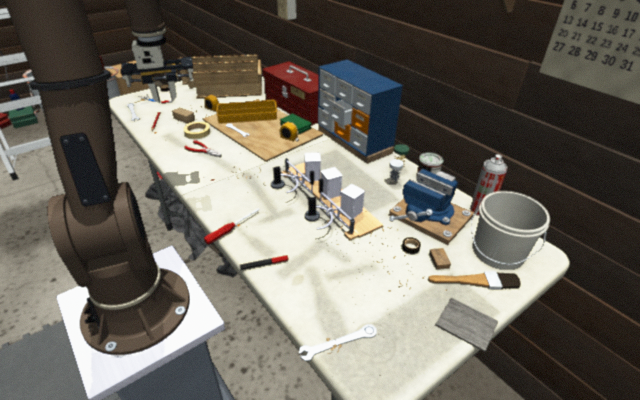

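The pictures show three pots on the pegs (top view, about (254,150), (291,154) and (330,157)). Both pins stand with their bars through the rings, handles at (240,190) and (306,194), and nothing is touching the arm.

```bash
python3 -c "
from cell import arm
print(arm.sign_off())"
```

```text
the job is handed in; nothing more can be done
None
```

The job is done and handed in at about 68 s. All three pots are upside down on the pegs, and both gates were swung to their stops and then locked with one pin each.

**Last checks, from the top and scene cameras:**
- **Pots:** all three tops are level at about 92–94 mm, where a seated pot should be.
- **Gates:** both knobs lie along the stand's front, within about 2 mm of the shut position. That is within the camera error.
- **Pins:** both stand on their feet, with the ring past the middle of the bend by about 11–14° on the left and 22–24° on the right. The two cameras agree to within about 3°.

**What went less smoothly:**
- **Right pin knocked:** it was pushed aside after I first released it, leaving the ring only at the middle of the bend. I gripped it again, put it back past the middle and set it down.
- **Joint limits:** around 20 s, during the pot handling, joints 5, 6 and 7 came right to the ends of their ranges (4.458, 0.1187 and -2.7406 rad). The joint 6 and joint 7 readings are about 0.001 rad beyond the rounded limits, so the check on joint ranges is the one I'm unsure of.

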